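Put the nested pastry cutters away by size

TASK

The insert of the slant-sided cutter box was put back to front after washing: while it is still empty, lift it clear of the box by its handle, give it a half turn and set it gently back down to the floor of the box, its tall end at the box's tall end. Then draw apart the nested square cutters on the two boards and stand each one upright, cutting edge down, in a bay of its own size in the insert: large ones in the large bays, medium in the medium, small in the small. Do not disturb the other things on the counter.

Things in the scene. Friction and masses are not known exactly. Their poses are not given: they have to be found in the camera images.
- cutter_box: dark wooden storage box, open on top, 174 x 208 mm outside, 158 x 192 mm inside (x by y), walls 8 mm, floor 6 mm thick, fixed to the worktop. Its sides slant: the tall end (at its own +y) is 58 mm high, the low end (at its own -y) 32 mm. Origin: centre of its underside, z up. Laden display stands begin about 20 mm behind it (+x): bring the lifted insert 4 cm or more towards the robot before turning it
- box_tall_end (a point): middle of the top edge of the box's tall end wall
- insert: loose plywood insert, 152 x 186 mm (x by y), 0.45 kg, in the box with 3 mm of play all round. Sides slant too: tall end (own +y) 48 mm high, low end (own -y) 26 mm. Origin: centre of its underside, z up; floor 4 mm, partitions 26 mm high. It starts back to front, its tall end at the box's low end, yet goes down to the box's floor either way. Two rows of three bays, for large, medium, small
- insert_tall_end (a point): middle of the top edge of the insert's tall end wall (at the large bays)
- insert_grip (a point): middle of the insert's carrying handle: the centre partition (10 mm thick) rises over a hand slot into a plywood bar 10 mm thick (x), 18 mm high, 96 mm long along the insert's own y; its middle lies 78 mm above the underside, 2 mm off centre to the tall end; uprights below it at both ends, 68 mm apart
- large_bays (a point): point on the floor of the insert midway between its two large bays: each is 68 mm wide along the insert's y and 68 mm long along its x; their centres lie 39 mm to either side of this point along the insert's x (both at this y)
- medium_bays (a point): point on the floor of the insert midway between its two medium bays: each is 58 mm wide along the insert's y and 68 mm long along its x; their centres lie 39 mm to either side of this point along the insert's x (both at this y)
- small_bays (a point): point on the floor of the insert midway between its two small bays: each is 48 mm wide along the insert's y and 68 mm long along its x; their centres lie 39 mm to either side of this point along the insert's x (both at this y)
- board_a: small wooden board, 150 x 160 x 12 mm, fixed to the worktop, with a nest of cutters (a) in its middle: all stand on the board, sides parallel to its sides, larger round smaller with 1 mm of play, so the outermost comes off first, drawn straight up 40 mm or more; drawn askew it drags the next one up. Origin: centre of its underside
- board_b: small wooden board, 150 x 160 x 12 mm, fixed to the worktop, with a nest of cutters (b) in its middle: all stand on the board, sides parallel to its sides, larger round smaller with 1 mm of play, so the outermost comes off first, drawn straight up 40 mm or more; drawn askew it drags the next one up. Origin: centre of its underside
- large_a: large square steel cutter, open frame 60 x 60 mm outside, 52 inside, 35 high, 0.15 kg; may be absent. Origin: centre of its underside, z up. Wooden grip bar over its middle along its own x, 52 long between uprights, 20 wide, 12 high, centre 84 above the origin; next bar below 5 narrower, 17 lower
- medium_a: medium square steel cutter, open frame 50 x 50 mm outside, 42 inside, 35 high, 0.12 kg; may be absent. Origin: centre of its underside, z up. Wooden grip bar over its middle along its own x, 42 long between uprights, 15 wide, 12 high, centre 67 above the origin; bar of a small one inside 5 narrower, 17 lower
- small_a: small square steel cutter, open frame 40 x 40 mm outside, 32 inside, 35 high, 0.10 kg; may be absent. Origin: centre of its underside, z up. Wooden grip bar over its middle along its own x, 32 long between uprights, 10 wide, 12 high, centre 50 above the origin
- large_b: large square steel cutter, open frame 60 x 60 mm outside, 52 inside, 35 high, 0.15 kg; may be absent. Origin: centre of its underside, z up. Wooden grip bar over its middle along its own x, 52 long between uprights, 20 wide, 12 high, centre 84 above the origin; next bar below 5 narrower, 17 lower
- medium_b: medium square steel cutter, open frame 50 x 50 mm outside, 42 inside, 35 high, 0.12 kg; may be absent. Origin: centre of its underside, z up. Wooden grip bar over its middle along its own x, 42 long between uprights, 15 wide, 12 high, centre 67 above the origin; bar of a small one inside 5 narrower, 17 lower
- small_b: small square steel cutter, open frame 40 x 40 mm outside, 32 inside, 35 high, 0.10 kg; may be absent. Origin: centre of its underside, z up. Wooden grip bar over its middle along its own x, 32 long between uprights, 10 wide, 12 high, centre 50 above the origin
- tongs: steel pastry tongs, 249 mm long, lying flat at the left; not part of the job, leave alone. Origin: centre of its underside
- scraper: bench scraper, 93 x 130 mm, lying flat with its wooden grip; not part of the job, leave alone. Origin: centre of its underside
- tape: roll of bag tape, 76 mm across, 18 mm high; not part of the job, leave alone. Origin: centre of its underside
- brush: pastry brush, 205 mm long, lying flat at the right; not part of the job, leave alone. Origin: centre of its underside
- order_pad: order pad, 130 x 85 mm; not part of the job, leave alone. Origin: centre of its underside
- sugar_shaker: sugar shaker, 67 mm across, 114 mm high; not part of the job, leave alone. Origin: centre of its underside

How it is judged:
By the outcome, as a careful person would: the job done as asked, in the order asked, and still so for the second after the job is handed in, with the robot touching nothing.
Of large_a, medium_a, small_a, large_b, medium_b, small_b only 4 to 6 are there at a start; the rules pass over those that are not, and their reading is None.
At some moment in a run one of large_a, medium_a, small_a, large_b, medium_b, small_b may be knocked a few centimetres aside while the robot is not near it.
It also fails if it takes over 210 s, if anything falls off the work surface, if the arm or the gripper's body presses on something with over 40 N, if the wrist force passes 120 N, or if a joint passes its speed limit or range.

ROBOT

A 6-joint arm with a two-finger parallel gripper is mounted at the origin on a cart in front of the work surface, level with it; the furniture and walls round the work are solid. World frame = base frame: x ahead of the robot, y to its left, z up, the work surface at z = 0. Lengths are in mm, angles in rad, forces in N, time in s.
With the tool pointing down it reaches from about 350 to 775 mm from the base axis. Payload 7.3 kg.
Tool frame: the origin (TCP) lies midway between the tips of the shut fingers; the grasp point (between the pads) lies 19 mm behind it (grasp_offset is the z of the grasp point in the tool frame, in mm); z points along the fingers, y is the direction in which the jaws open and shut (so a half turn about z gives the same grasp; the last joint's range is limited). The gripper opens to 92 mm and grips with 3 to 60 N. Pads are 19 mm wide; open, the fingers measure 130 mm over their backs; the gripper's body (75 mm by 190 mm) begins 47 mm behind the grasp point.
Start: joints at [-0.146, 0.342, 1.524, -0, 1.275, -0.146], TCP at [525.022, 0.019, 191.041] pointing down, gripper open.
Joint ranges: [-2.53, 2.53], [-0.77, 2.02], [0.04, 2.7], [-1, 4.14], [0.28, 2.66], [-3.11, 3.11]. Speed limits (rad/s): [2.57, 2.57, 3.14, 3.14, 3.14, 3.14].

INTERFACE

Orientations are given as [roll, pitch, yaw] about the fixed x, y, z axes, in that order (R = Rz(yaw) Ry(pitch) Rx(roll)).
In Python, from plant import get_obs, capture, camera_model, close_job, boxes_of, regions_of, place_of, grasp_offset gives the robot as it stands. The module is installed in compiled form; this text tells all that it offers.
- The arm moves only by the tool send_rows, never from a script. Its argument "targets" is a list that holds one entry, the list of rows, each a list of 7 numbers: the turn, a rotation vector about the tool's x, y, z in degrees, then the shift along the tool's x, y, z in mm, then the closure, from -1 (fully open) to 1 (shut). A call has 1 to 5 rows; each row is the pose to reach, as a shift and turn from the pose commanded when the call began, along the tool's axes at that moment; what a row does not reach only later rows make up. A row lasts 1/12 s, in which the tool goes at most 41.7 mm and 7.16 degrees, less where a joint would pass 70% of its speed; a pose out of reach is approached as far as the arm can. A call with a gripper value outside its range is refused whole. The fingers move at their own pace and stop on an object; the grip force is fixed at half the most. Time passes only in rows, so rows that repeat a pose let the fingers close. It gives the time, the measured TCP pose, the force and the opening at its end, in the units of the state.
- get_obs(): the state, without advancing time (a new reading comes with each control period).
- capture(name): name is "scene" or "side" or "wrist"; returns the picture (420x560x3 uint8, red, green, blue); there is no depth.
- camera_model(name): a dict with "K" (3x3 intrinsics, pixels), "k1" (the pictures are not rectified: a ray, as slopes to the right and down, at radius r is drawn at 1 + k1 r^2 times it, then the intrinsics apply), "world_to_cam" (4x4, takes a point from world to camera coordinates). Camera axes: x right, y up, looking along -z (the intrinsics and any distortion apply to the point x, -y, -z); pixel columns grow to the right and rows downward; lengths in mm; the calibration is good to about 2 mm. A picture is of the moment at which its call begins: read the wrist's pose just before it. camera_model takes no time and is no camera call; for the wrist camera it gives the pose at the moment of the call.
- close_job(): hands the job in, once; it reports no verdict.
Trained networks look in the newest picture that a camera, given by its name, has taken for a name from the list of things; names that differ only in an ending like _2 or _b are one class to them, and where a whole thing is asked for, a point or a joint stands for the part that bears it (a point fixed in the world has none). Each returns a list of dicts, best first, with "conf" (0 to 1); they miss things now and then, are a little off and sometimes report something else, mostly with a low value. They report only what shows in the picture. A call takes as long as a camera call.
- boxes_of(label, camera): "location" ([row, column] in pixels, amid what is visible of it).
- regions_of(label, camera): "region" (420x560 bool, what is visible of it) and "location" ([row, column] in pixels, amid what is visible of it).
- place_of(label, camera): "location" ([row, column] in pixels: a listed point, or the origin of a listed thing).
The state is a dict: "time": time; "joint_positions": joint angles; "dq": joint speeds; "tau": joint torques, N m; "tool_pos": TCP position; "tcp_rot": TCP orientation; "contact_force": force on the tool from outside, world axes, zero at the start; "moment": the same for the moment, N m; "grip_width": finger opening in mm.
Only numpy, scipy, OpenCV 4.12 (cv2) and the standard library are available. Lean on these libraries where they do the work, as an engineer would, in place of code of your own. Each camera call takes 0.05 s, during which the arm holds its last target.

## Working session

There is one attempt and no reset: what is moved stays moved. The work goes in short steps, Python scripts to look and compute and a tool call to move; the robot and the scene stay as the last step left them, time stands still between calls to the robot, and variables do not carry over. Pictures are saved under pics/ and viewed, and the job is handed in when it is done.

Besides the shell and the picture viewer there is one more tool, called after "Request:" as name(argument=value, ...), one argument or row to a line, values as JSON. send_rows: Moves the arm, as the interface text tells. Its arguments: {"type":"object","properties":{"targets":{"type":"array","items":{"type":"array","items":{"type":"array","items":{"type":"number"}}}}},"required":["targets"]}

```bash
ls; mkdir -p pics; python3 - <<'E'
from plant import *
import cv2,numpy as np
o=get_obs();print(o)
print(grasp_offset if not callable(grasp_offset) else grasp_offset())
for n in ["scene","side","wrist"]:
    im=capture(n);cv2.imwrite(f"pics/{n}0.png",im[:,:,::-1]);m=camera_model(n);print(n,m)
E
```

```text
pics
{'time': 0.0, 'joint_positions': array([-1.45966204e-01,  3.42724072e-01,  1.52504204e+00,  5.55587775e-06,
        1.27545721e+00, -1.45986510e-01]), 'dq': array([-5.57675063e-04,  4.92090217e-05, -8.14667625e-04, -6.71175928e-04,
       -2.33306698e-03, -1.20295778e-03]), 'tau': array([ 7.61924657e-04, -4.31245601e+01, -2.44219762e+01,  7.17750052e-02,
        5.59406646e-02, -1.04314388e-04]), 'tool_pos': array([5.24504956e+02, 1.14679332e-01, 1.90335611e+02]), 'tcp_rot': array([-3.13998010e+00, -2.42467385e-04,  1.57081482e+00]), 'contact_force': array([-0.48747741,  0.31729467,  0.13428151]), 'moment': array([-0.03158635, -0.05441792, -0.00695504]), 'grip_width': 91.5596376522533}
-18.8
scene {'K': array([[453.60063241,   0.        , 285.30831031],
       [  0.        , 453.60063241, 209.20781601],
       [  0.        ,   0.        ,   1.        ]]), 'k1': 0.017344438097291196, 'world_to_cam': array([[ 5.75799697e-01, -8.17377678e-01, -1.86665470e-02,
        -3.45245914e+02],
       [ 5.16227056e-01,  3.45760736e-01,  7.83555448e-01,
        -4.01398616e+02],
       [-6.34
[... 563 characters left out ...]
  7.94392784e-01,  4.39233667e-01,
        -1.49738436e+03],
       [ 0.00000000e+00,  0.00000000e+00,  0.00000000e+00,
         1.00000000e+00]])}
wrist {'K': array([[345.01393618,   0.        , 281.05239244],
       [  0.        , 345.01393618, 208.07404645],
       [  0.        ,   0.        ,   1.        ]]), 'k1': -0.06959295309206759, 'world_to_cam': array([[ 9.99999641e-01, -7.14249303e-04, -4.55685598e-04,
        -5.23721972e+02],
       [ 5.45472431e-04,  9.54321056e-01, -2.98782570e-01,
         3.63228407e+01],
       [ 6.48275603e-04,  2.98782214e-01,  9.54321103e-01,
        -3.91543638e+02],
       [ 0.00000000e+00,  0.00000000e+00,  0.00000000e+00,
         1.00000000e+00]])}
```

View pics/scene0.png

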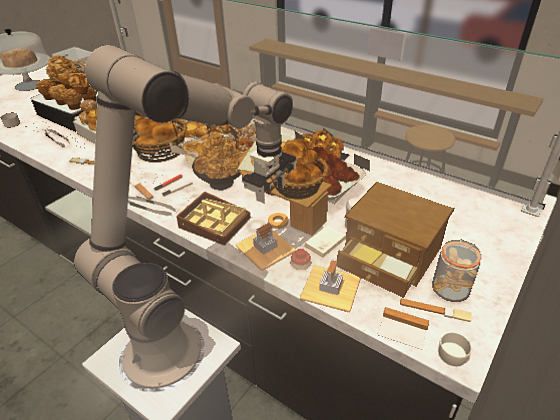

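View pics/side0.png

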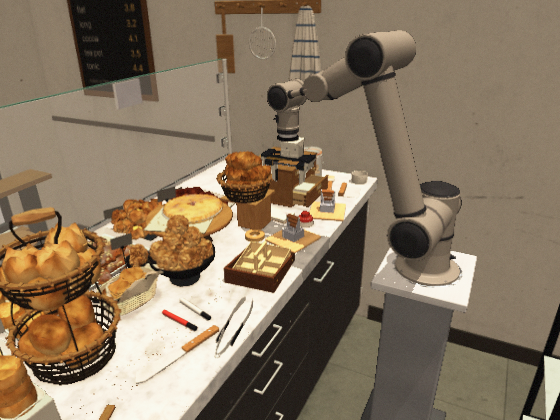

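View pics/wrist0.png

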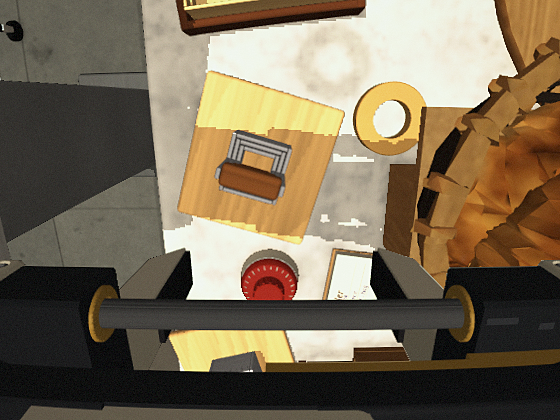

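```bash
cat > h.py <<'E'
from plant import *
import cv2,numpy as np
from scipy.spatial.transform import Rotation as R
def proj(m,P):
    P=np.atleast_2d(np.asarray(P,float));W=m["world_to_cam"];c=P@W[:3,:3].T+W[:3,3]
    s=np.stack([c[:,0]/-c[:,2],-c[:,1]/-c[:,2]],1);r2=(s**2).sum(1,keepdims=True);s=s*(1+m["k1"]*r2)
    K=m["K"];return np.stack([K[0,0]*s[:,0]+K[0,2],K[1,1]*s[:,1]+K[1,2]],1)
def ray(m,uv):
    K=m["K"];d=np.array([(uv[0]-K[0,2])/K[0,0],(uv[1]-K[1,2])/K[1,1]]);s=d.copy()
    for _ in range(20): s=d/(1+m["k1"]*(s@s))
    W=m["world_to_cam"];v=W[:3,:3].T@np.array([s[0],-s[1],-1.]);o=-W[:3,:3].T@W[:3,3];return o,v
def unz(m,uv,z):
    o,v=ray(m,uv);return o+v*(z-o[2])/v[2]
def tri(obs):
    A=np.zeros((3,3));b=np.zeros(3)
    for m,uv in obs:
        o,v=ray(m,uv);v=v/np.linalg.norm(v);M=np.eye(3)-np.outer(v,v);A+=M;b+=M@o
    return np.linalg.solve(A,b)
def rc(l): return (l["location"][1],l["location"][0])
def snap(cam,name):
    m=camera_model(cam);im=capture(cam);cv2.imwrite(f"pics/{name}.png",im[:,:,::-1]);return m,im
E
python3 - <<'E'
from h import *
ms={c:camera_model(c) for c in ["scene","side","wrist"]}
for l in ["cutter_box","box_tall_end","insert_grip","insert_tall_end","board_a","large_a","medium_a","small_a"]:
    for c in ms:
        z={"box_tall_end":58,"insert_grip":84,"insert_tall_end":54,"board_a":0,"cutter_box":0}.get(l,12)
        r=place_of(l,c)
        print(l,c,[(np.round(rc(d)).astype(int).tolist(),round(d["conf"],2),np.round(unz(ms[c],rc(d),z)[:2]).tolist()) for d in r[:4]])
print(get_obs()["time"])
E
```

```text
cutter_box scene [([214, 222], 0.83, [509.0, 267.0]), ([266, 246], 0.67, [510.0, 23.0])]
cutter_box side [([261, 271], 0.88, [500.0, 258.0])]
cutter_box wrist []
box_tall_end scene [([189, 206], 0.73, [476.0, 355.0])]
box_tall_end side [([251, 272], 0.7, [483.0, 354.0])]
box_tall_end wrist [([387, 122], 0.67, [622.0, 63.0]), ([243, 363], 0.35, [478.0, -211.0])]
insert_grip scene [([212, 207], 0.57, [495.0, 253.0])]
insert_grip side [([262, 250], 0.88, [496.0, 258.0]), ([261, 269], 0.27, [442.0, 359.0])]
insert_grip wrist [([257, 162], 0.62, [503.0, 31.0])]
insert_tall_end scene [([234, 217], 0.86, [523.0, 171.0]), ([215, 224], 0.18, [453.0, 205.0])]
insert_tall_end side [([270, 245], 0.84, [507.0, 173.0])]
insert_tall_end wrist []
board_a scene [([263, 250], 0.77, [490.0, 20.0]), ([333, 292], 0.56, [460.0, -282.0])]
board_a side [([294, 237], 0.86, [499.0, -1.0]), ([328, 213], 0.86, [458.0, -263.0])]
board_a wrist [([241, 363], 0.9, [468.0, -262.0])]
large_a scene [([333, 286], 0.93, [472.0, -276.0]), ([265, 247], 0.54, [494.0, 11.0])]
large_a side [([325, 211], 0.65, [465.0, -250.0]), ([291, 238], 0.6, [496.0, 26.0])]
large_a wrist [([238, 368], 0.89, [465.0, -261.0]), ([260, 162], 0.68, [501.0, 18.0])]
medium_a scene [([262, 245], 0.6, [498.0, 27.0]), ([328, 285], 0.55, [468.0, -261.0])]
medium_a side [([326, 210], 0.57, [465.0, -264.0]), ([290, 235], 0.5, [507.0, 10.0])]
medium_a wrist [([258, 163], 0.93, [499.0, 17.0]), ([239, 371], 0.66, [466.0, -266.0])]
small_a scene [([329, 288], 0.61, [460.0, -269.0]), ([263, 246], 0.57, [496.0, 23.0]), ([228, 224], 0.52, [518.0, 201.0])]
small_a side [([327, 209], 0.64, [466.0, -270.0]), ([298, 233], 0.48, [489.0, -21.0]), ([258, 238], 0.42, [611.0, 82.0])]
small_a wrist [([254, 166], 0.8, [495.0, 13.0])]
1.35
```

Request:
send_rows(
  targets=[
    [[0,0,0,40,-4,-12,-1],[0,0,0,80,-8,-24,-1],[0,0,0,120,-12,-36,-1],[0,0,0,160,-16,-48,-1],[0,0,0,200,-20,-60,-1]],
  ],
)

```text
time: 1.77
tool_pos: [504.6, 200.3, 251.4]
tcp_rot: [3.141, -0.0, 1.57]
contact_force: [0.8, -0.2, 0.3]
grip_width: 91.7
```

```bash
python3 - <<'E'
from h import *
o=get_obs();print(o["tool_pos"],o["dq"])
m,im=snap("wrist","w1")
for l,z in [("cutter_box",0),("box_tall_end",58),("insert",6),("insert_grip",84),("insert_tall_end",54),("large_bays",10),("medium_bays",10),("small_bays",10)]:
        r=place_of(l,"wrist")
        print(l,[(np.round(rc(d)).astype(int).tolist(),round(d["conf"],2),np.round(unz(m,rc(d),z)[:2]).tolist()) for d in r[:4]])
E
```

```text
[504.64652267 200.34028896 251.37536903] [ 0.89468051  0.15451852 -0.61049329 -0.00258405  0.45081306  0.88566711]
cutter_box []
box_tall_end [([266, 21], 0.93, [488.0, 362.0])]
insert [([282, 120], 0.81, [506.0, 259.0]), ([364, 373], 0.28, [638.0, -134.0])]
insert_grip [([280, 126], 0.91, [503.0, 257.0])]
insert_tall_end [([288, 203], 0.78, [512.0, 166.0])]
large_bays [([286, 163], 0.89, [510.0, 206.0])]
medium_bays [([278, 110], 0.74, [501.0, 272.0]), ([276, 287], 0.72, [496.0, 27.0]), ([292, 204], 0.35, [518.0, 152.0])]
small_bays [([277, 64], 0.84, [500.0, 325.0])]
```

View pics/w1.png

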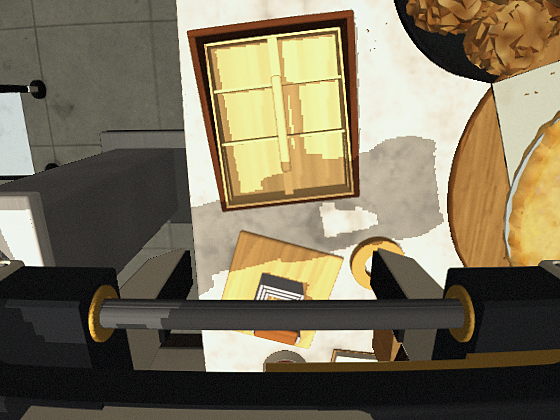

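Request:
send_rows(
  targets=[
    [[0,0,0,20,-4,0,-1],[0,0,0,40,-8,0,-1],[0,0,0,40,-8,0,-1],[0,0,0,40,-8,0,-1]],
  ],
)

```text
time: 2.55
tool_pos: [497.2, 238.2, 250.3]
tcp_rot: [-3.141, 0.001, 1.571]
contact_force: [0.1, -0.1, -0.1]
grip_width: 92.1
```

```bash
python3 - <<'E'
from h import *
o=get_obs();print(o["tool_pos"],o["dq"].round(3))
m,im=snap("wrist","w2")
for l,z in [("box_tall_end",58),("insert",6),("insert_grip",84),("insert_tall_end",54),("large_bays",10),("medium_bays",10),("small_bays",10)]:
        r=place_of(l,"wrist")
        print(l,[(np.round(rc(d)).astype(int).tolist(),round(d["conf"],2),np.round(unz(m,rc(d),z)[:2]).tolist()) for d in r[:1]])
np.save("m2.npy",m,allow_pickle=True)
cv2.imwrite("pics/w2c.png",cv2.resize(im[20:260,170:400,::-1],None,fx=2.5,fy=2.5,interpolation=cv2.INTER_CUBIC))
E
```

```text
[497.19688177 238.20591783 250.32980106] [-0.019 -0.003  0.003 -0.008  0.    -0.007]
box_tall_end [([275, 58], 0.92, [490.0, 363.0])]
insert [([286, 150], 0.89, [503.0, 260.0])]
insert_grip [([286, 163], 0.88, [501.0, 257.0])]
insert_tall_end [([296, 234], 0.69, [514.0, 164.0])]
large_bays [([290, 191], 0.9, [509.0, 208.0])]
medium_bays [([283, 139], 0.58, [499.0, 274.0])]
small_bays [([281, 94], 0.57, [496.0, 328.0])]
```

View pics/w2c.png

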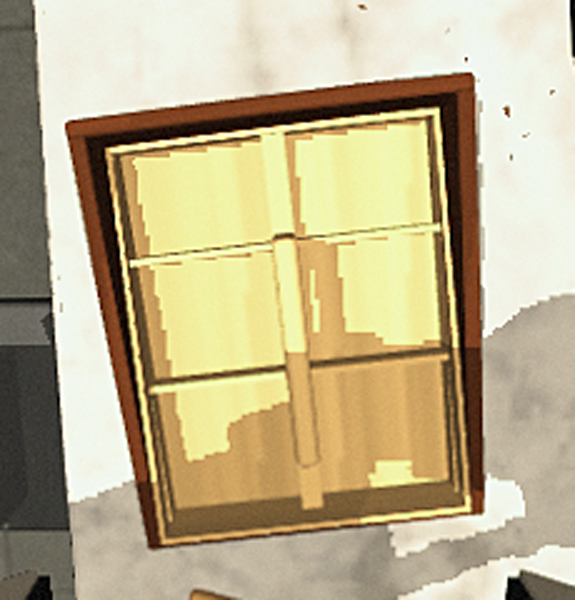

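```bash
python3 - <<'E'
from h import *
from scipy.optimize import least_squares
m=np.load("m2.npy",allow_pickle=True).item()
c=lambda p:np.array([p[0]/2.5+170,p[1]/2.5+20])
box=[((-87,104,58),(67,124)),((87,104,58),(472,74)),((87,-104,32),(482,512)),((-87,-104,32),(152,546))]
ins=[((76,-93,26+6),(107,150)),((-76,-93,32),(435,110)),((-0,48+2,93),(308,466)),((0,-46,93),(284,236)),]
def fit(pts,x0):
    L=np.array([p[0] for p in pts],float);uv=np.array([c(p[1]) for p in pts])
    def f(q):
        Rz=R.from_euler("z",q[2]).as_matrix();return (proj(m,L@Rz.T+[q[0],q[1],0])-uv).ravel()
    r=least_squares(f,x0);print(r.x[:2].round(1),np.degrees(r.x[2]).round(2),r.fun.round(1))
fit(box,[500,260,.1]);fit(ins,[500,260,3.2])
for p in [(308,466),(284,236),]: print(unz(m,c(p),93))
for p in [(270,450),(262,136)]:pass
E
```

```text
[504.3 260.1] 6.57 [-1.5 -1.   1.3 -1.2  1.4  1.3 -1.3  2.2]
[503.8 260.4] 186.59 [-1.3 -0.8  1.5 -1.2  0.2  1.1 -0.4  1. ]
[509.2994925  211.92790445  93.        ]
[498.93457876 307.00450365  93.        ]
```

```bash
cat >> h.py <<'E'
def plan(x,y,z,yaw):
    o=get_obs();p=o["tool_pos"];Rt=R.from_euler("xyz",o["tcp_rot"]);Rd=R.from_euler("xyz",[np.pi,0,np.radians(yaw)])
    rv=np.degrees((Rt.inv()*Rd).as_rotvec());sh=Rt.inv().apply(np.array([x,y,z])-p)
    print("t",round(o["time"],2),"at",p.round(1),np.degrees(o["tcp_rot"]).round(2),"| turn",rv.round(2),"shift",sh.round(1),"q6",o["joint_positions"][5].round(2),"F",o["contact_force"].round(1),"w",round(o["grip_width"],1))
E
python3 - <<'E'
from h import *
plan(504,259.5,150,96.5)
E
```

```text
t 2.95 at [497.3 238.2 250.7] [1.7999e+02 1.0000e-02 8.9960e+01] | turn [ 0.01  0.01 -6.54] shift [ 21.4   6.7 100.7] q6 0.31 F [ 0.7 -0.  -0.2] w 91.7
```

Request:
send_rows(
  targets=[
    [[0,0,-3,10,3,35,-1],[0,0,-6.5,21,7,70,-1],[0,0,-6.5,21,7,100,-1],[0,0,-6.5,21,7,125,-1],[0,0,-6.5,21,7,150,-1]],
  ],
)

```text
time: 3.37
tool_pos: [503.9, 259.5, 99.1]
tcp_rot: [-3.141, 0.0, 1.684]
contact_force: [0.3, 0.4, 0.4]
grip_width: 92.0
```

Request:
send_rows(
  targets=[
    [[0,0,0,0,0,18,-1],[0,0,0,0,0,35,-1],[0,0,0,0,0,35,-1],[0,0,0,0,0,35,-1]],
  ],
)

```text
time: 3.7
tool_pos: [503.8, 259.4, 65.2]
tcp_rot: [-3.14, 0.0, 1.684]
contact_force: [0.5, 0.6, 0.3]
grip_width: 91.5
```

```bash
python3 - <<'E'
from h import *
plan(504,259.5,65,96.5)
snap("side","s3");m,im=snap("wrist","w3")
E
```

```text
t 3.7 at [503.8 259.4  65.2] [-1.7991e+02  2.0000e-02  9.6490e+01] | turn [-0.09  0.02 -0.01] shift [0.1 0.2 0.2] q6 0.23 F [0.5 0.6 0.3] w 91.5
```

View pics/w3.png

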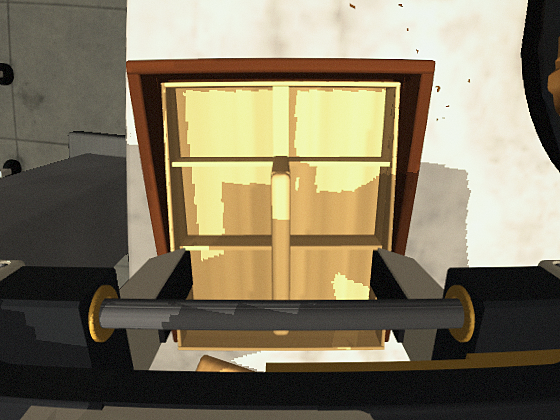

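Request:
send_rows(
  targets=[
    [[0,0,0,0,0,0,1],[0,0,0,0,0,0,1],[0,0,0,0,0,0,1],[0,0,0,0,0,0,1],[0,0,0,0,0,0,1]],
  ],
)

```text
time: 4.22
tool_pos: [504.3, 259.7, 65.9]
tcp_rot: [3.141, -0.0, 1.684]
contact_force: [0.4, -0.0, 0.8]
grip_width: 63.0
```

Request:
send_rows(
  targets=[
    [[0,0,0,0,0,0,1],[0,0,0,0,0,0,1],[0,0,0,0,0,0,1],[0,0,0,0,0,0,1],[0,0,0,0,0,0,1]],
  ],
)

```text
time: 4.63
tool_pos: [504.2, 259.7, 65.6]
tcp_rot: [3.142, 0.0, 1.684]
contact_force: [-0.5, -0.0, 0.5]
grip_width: 29.6
```

```bash
python3 - <<'E'
from h import *
plan(504,259.5,65,96.5)
E
```

```text
t 4.63 at [504.2 259.7  65.6] [180.    0.   96.5] | turn [ 0.  0. -0.] shift [-0.1 -0.2  0.6] q6 0.23 F [-0.5 -0.   0.5] w 29.6
```

Request:
send_rows(
  targets=[
    [[0,0,0,0,0,0,1],[0,0,0,0,0,0,1],[0,0,0,0,0,0,1],[0,0,0,0,0,0,1],[0,0,0,0,0,0,1]],
  ],
)

```text
time: 5.05
tool_pos: [504.2, 259.7, 65.6]
tcp_rot: [3.142, 0.0, 1.684]
contact_force: [0.1, -0.1, 0.0]
grip_width: 0.5
```

Request:
send_rows(
  targets=[
    [[0,0,0,0,0,-2,1],[0,0,0,0,0,-5,1],[0,0,0,0,0,-10,1],[0,0,0,0,0,-18,1],[0,0,0,0,0,-28,1]],
  ],
)

```text
time: 5.47
tool_pos: [504.0, 259.6, 94.2]
tcp_rot: [-3.141, 0.0, 1.684]
contact_force: [0.1, -0.5, -0.1]
grip_width: 0.4
```

Request:
send_rows(
  targets=[
    [[0,0,0,0,0,-12,1],[0,0,0,0,0,-26,1],[0,0,0,0,0,-42,1],[0,0,0,0,0,-58,1],[0,0,0,0,0,-72,1]],
  ],
)

```text
time: 5.88
tool_pos: [504.5, 259.8, 168.0]
tcp_rot: [3.14, -0.0, 1.684]
contact_force: [0.0, -0.5, -0.2]
grip_width: 0.2
```

```bash
python3 - <<'E'
from h import *
plan(450,260,165,96.5)
snap("side","s4")
E
```

```text
t 5.88 at [504.5 259.8 168. ] [ 1.7988e+02 -2.0000e-02  9.6500e+01] | turn [ 0.12 -0.02 -0.  ] shift [  6.4 -54.1   2.9] q6 0.23 F [ 0.  -0.5 -0.2] w 0.2
```

View pics/s4.png

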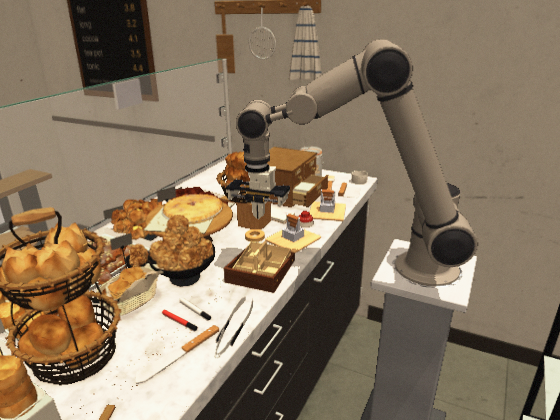

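```bash
python3 - <<'E'
from h import *
im=cv2.imread("pics/s3.png");a=cv2.resize(im[120:310,180:380],None,fx=2,fy=2,interpolation=cv2.INTER_CUBIC)
im=cv2.imread("pics/s4.png");b=cv2.resize(im[120:310,180:380],None,fx=2,fy=2,interpolation=cv2.INTER_CUBIC)
cv2.imwrite("pics/s34.png",np.hstack([a,b]))
m=camera_model("side")
print(proj(m,[[504,259.5,65],[504,259.5,84],[504,259.5,168]]), get_obs()["tool_pos"])
snap("scene","sc4");snap("wrist","w4")
E
```

```text
[[259.33216246 254.27435286]
 [259.14542736 249.38010322]
 [258.29587893 227.04204973]] [505.87671877 260.31247714 170.6953568 ]
```

View pics/s34.png

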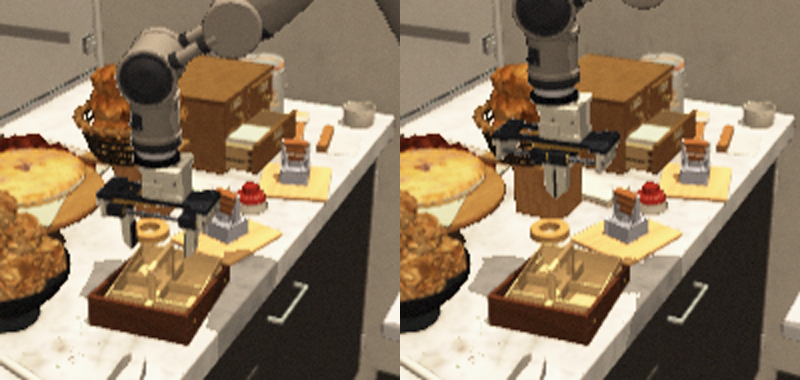

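View pics/w4.png

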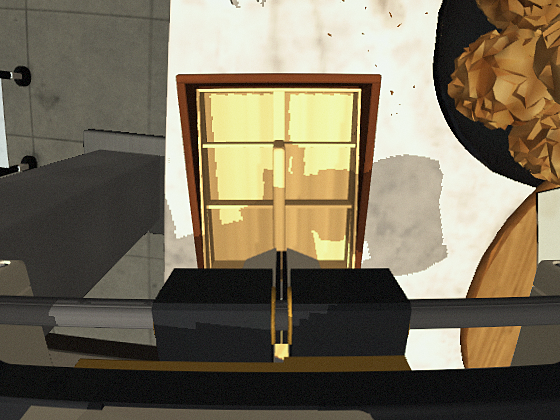

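View pics/sc4.png

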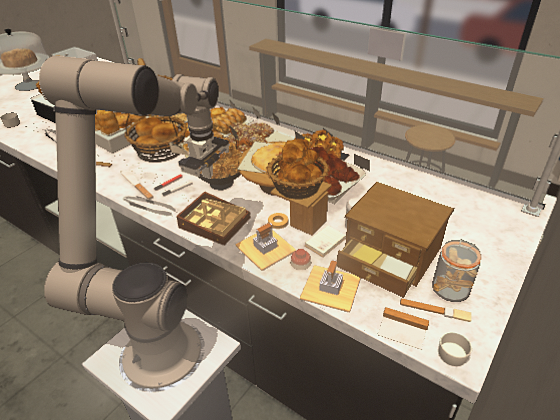

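```bash
python3 - <<'E'
from h import *
o=get_obs();p=o["tool_pos"];m=camera_model("wrist")
for dz in (0,10,19,30,40): print(dz,proj(m,p+[0,0,dz]).round(0),proj(camera_model("side"),p+[0,0,dz]).round(0),proj(camera_model("scene"),p+[0,0,dz]).round(0))
for c,b in [("wrist",(220,220,340,380)),("side",(200,150,340,260)),("scene",(150,90,270,210))]:
    m,im=snap(c,"tmp");cv2.imwrite(f"pics/z_{c}.png",cv2.resize(im[b[1]:b[3],b[0]:b[2],::-1],None,fx=4,fy=4,interpolation=cv2.INTER_NEAREST))
E
```

```text
0 [[282. 242.]] [[258. 227.]] [[209. 187.]]
10 [[282. 248.]] [[258. 224.]] [[209. 184.]]
19 [[283. 255.]] [[258. 222.]] [[209. 182.]]
30 [[283. 264.]] [[258. 219.]] [[208. 180.]]
40 [[283. 273.]] [[258. 216.]] [[208. 177.]]
```

View pics/z_wrist.png

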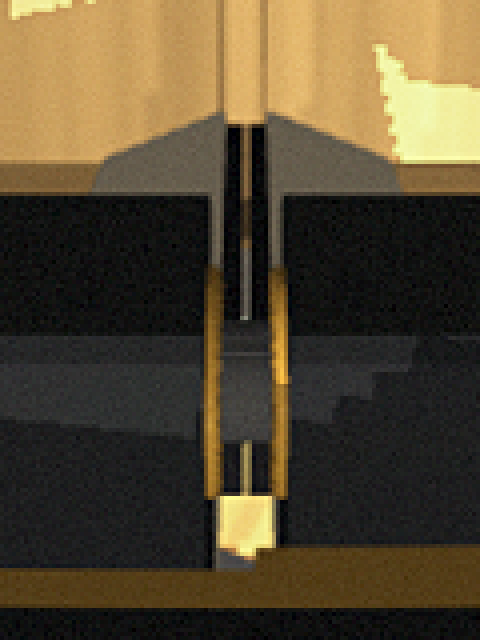

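View pics/z_side.png

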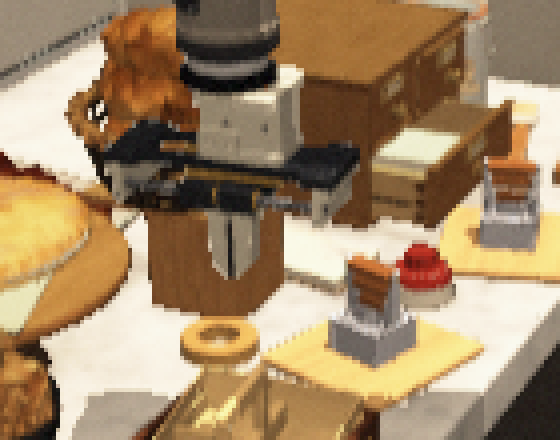

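View pics/z_scene.png

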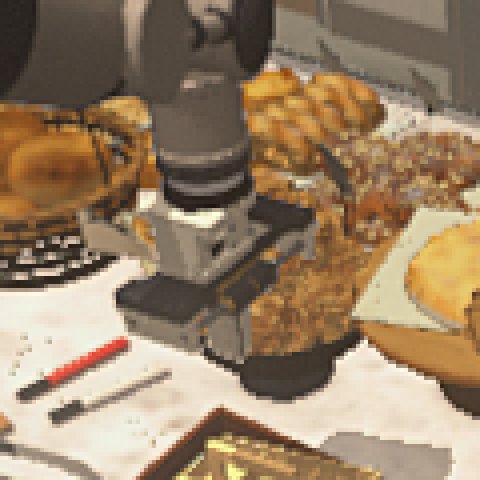

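```bash
python3 - <<'E'
from h import *
S=camera_model("scene");D=camera_model("side")
print("tip",tri([(S,(206.3,180.5)),(D,(257.7,220))]),get_obs()["tool_pos"])
print("grip",tri([(S,(212,207)),(D,(262,250))]))
# predicted box corner pixels
Rz=R.from_euler("z",6.57,degrees=True).as_matrix()
L=np.array([(-87,104,58),(87,104,58),(87,-104,32),(-87,-104,32)],float)@Rz.T+[504.3,260.1,0]
H=np.array([(0,48-2,93),(0,-50,93)],float)@Rz.T+[504.3,260.1,0]
for c,m,b in [("scene",S,(160,170,270,260)),("side",D,(210,220,310,310))]:
    m,im=snap(c,"tmp");im=cv2.resize(im[b[1]:b[3],b[0]:b[2],::-1],None,fx=5,fy=5,interpolation=cv2.INTER_CUBIC)
    for P in (L,H):
        for u in proj(m,P): cv2.drawMarker(im,tuple(((u-b[:2]+.5)*5).astype(int).tolist()),(255,0,0),0,14,1)
    cv2.imwrite(f"pics/y_{c}.png",im)
E
```

```text
tip [501.19926352 264.7493783  195.42678922] [503.57607037 259.45864676 164.82252509]
grip [497.23062636 253.99188587  81.46095206]
```

View pics/y_scene.png

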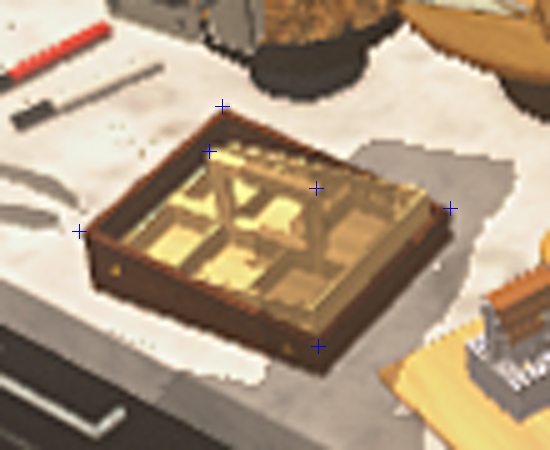

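View pics/y_side.png

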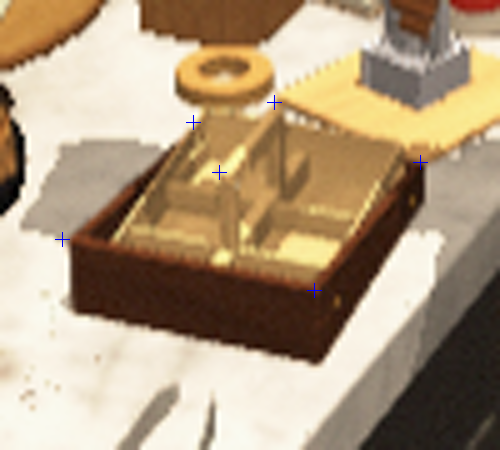

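Request:
send_rows(
  targets=[
    [[0,0,0,0,0,25,1],[0,0,0,0,0,50,1],[0,0,0,0,0,75,1],[0,0,0,0,0,92,1],[0,0,0,0,0,92,1]],
  ],
)

```text
time: 6.7
tool_pos: [501.3, 258.6, 69.3]
tcp_rot: [-3.133, 0.002, 1.684]
contact_force: [0.4, 0.7, -0.2]
grip_width: 0.4
```

Request:
send_rows(
  targets=[
    [[0,0,0,0,0,0,1],[0,0,0,0,0,2,1],[0,0,0,0,0,4,1],[0,0,0,0,0,6,1],[0,0,0,0,0,6,1]],
  ],
)

```text
time: 7.12
tool_pos: [504.4, 259.7, 68.0]
tcp_rot: [3.141, -0.0, 1.684]
contact_force: [-0.7, -0.1, -0.3]
grip_width: 0.2
```

```bash
python3 - <<'E'
from h import *
plan(504,259.5,65,96.5)
snap("side","s5");snap("wrist","w5")
im=cv2.imread("pics/s5.png");a=cv2.resize(im[180:300,210:310],None,fx=4,fy=4,interpolation=cv2.INTER_CUBIC)
im=cv2.imread("pics/w5.png");b=cv2.resize(im[180:300,210:310],None,fx=4,fy=4,interpolation=cv2.INTER_CUBIC)
cv2.imwrite("pics/v5.png",np.hstack([a,b]))
E
```

```text
t 7.12 at [504.4 259.7  68. ] [ 1.7995e+02 -1.0000e-02  9.6500e+01] | turn [ 0.05 -0.01  0.  ] shift [-0.2 -0.4  3. ] q6 0.23 F [-0.7 -0.1 -0.3] w 0.2
```

View pics/v5.png

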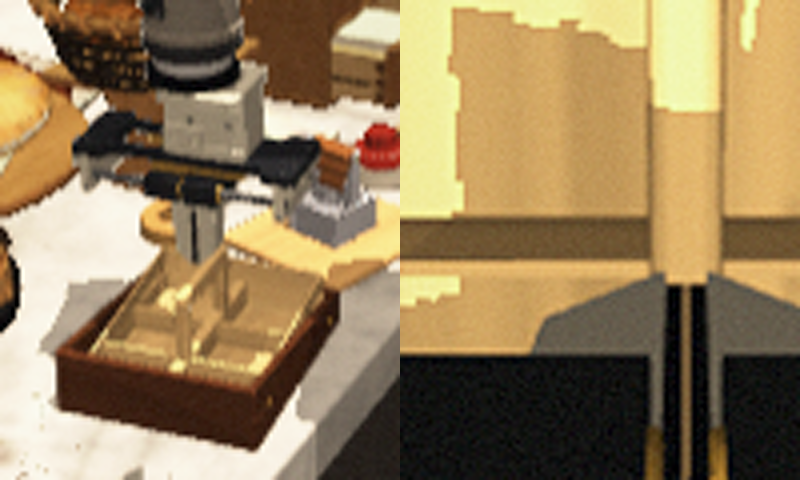

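Request:
send_rows(
  targets=[
    [[0,0,0,0,0,1,1],[0,0,0,0,0,2,1],[0,0,0,0,0,3,1],[0,0,0,0,0,4,1],[0,0,0,0,0,4,1]],
  ],
)

```text
time: 7.63
tool_pos: [504.0, 259.6, 63.3]
tcp_rot: [-3.141, 0.0, 1.684]
contact_force: [0.1, -0.1, -0.2]
grip_width: 0.1
```

Request:
send_rows(
  targets=[
    [[0,0,0,0,0,1,1],[0,0,0,0,0,2,1],[0,0,0,0,0,3,1],[0,0,0,0,0,3,1]],
  ],
)

```text
time: 7.97
tool_pos: [504.0, 259.6, 60.4]
tcp_rot: [-3.141, 0.0, 1.684]
contact_force: [0.1, 0.1, -0.6]
grip_width: 0.3
```

Request:
send_rows(
  targets=[
    [[0,0,0,0,0,1,1],[0,0,0,0,0,2,1],[0,0,0,0,0,3,1],[0,0,0,0,0,3,1]],
  ],
)

```text
time: 8.3
tool_pos: [504.2, 259.6, 57.6]
tcp_rot: [3.141, 0.0, 1.684]
contact_force: [-0.2, 0.7, 0.3]
grip_width: 0.2
```

Request:
send_rows(
  targets=[
    [[0,0,0,0,0,1,1],[0,0,0,0,0,2,1],[0,0,0,0,0,3,1],[0,0,0,0,0,3,1]],
  ],
)

```text
time: 8.63
tool_pos: [504.3, 259.7, 57.5]
tcp_rot: [3.14, -0.0, 1.685]
contact_force: [-7.6, -2.8, 21.8]
grip_width: 0.2
```

```bash
python3 - <<'E'
from h import *
plan(504,259.5,65,96.5)
snap("side","s6");snap("wrist","w6");snap("scene","c6")
im=cv2.imread("pics/s6.png");a=cv2.resize(im[180:300,210:310],None,fx=4,fy=4,interpolation=cv2.INTER_CUBIC)
im=cv2.imread("pics/c6.png");b=cv2.resize(im[130:250,160:260],None,fx=4,fy=4,interpolation=cv2.INTER_CUBIC)
cv2.imwrite("pics/v6.png",np.hstack([a,b]))
E
```

```text
t 8.63 at [504.3 259.7  57.5] [ 1.799e+02 -1.000e-02  9.652e+01] | turn [ 0.1  -0.01  0.02] shift [-0.2 -0.4 -7.5] q6 0.23 F [-7.6 -2.8 21.8] w 0.2
```

View pics/v6.png

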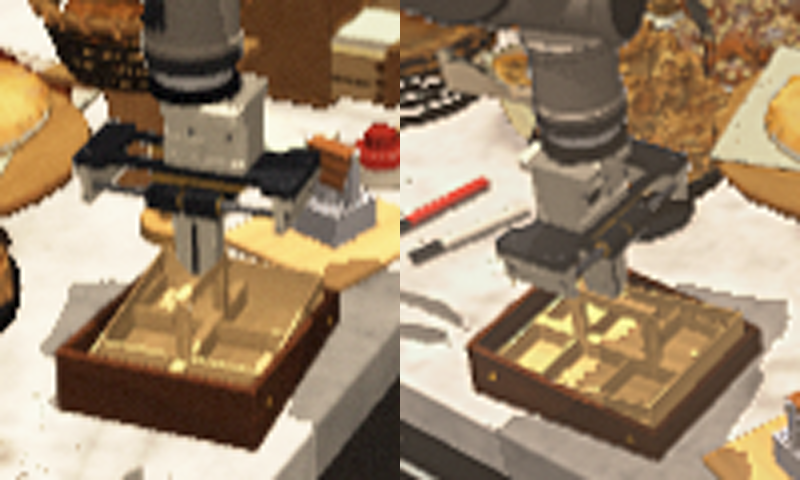

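Request:
send_rows(
  targets=[
    [[0,0,0,0,0,-8,1],[0,0,0,0,0,-16,1],[0,0,0,0,0,-16,0],[0,0,0,0,0,-16,0],[0,0,0,0,0,-16,0]],
  ],
)

```text
time: 9.2
tool_pos: [504.0, 259.6, 70.2]
tcp_rot: [-3.141, 0.0, 1.684]
contact_force: [-1.0, 0.1, -0.5]
grip_width: 15.7
```

Request:
send_rows(
  targets=[
    [[0,0,0,0,0,0,0],[0,0,0,0,0,0,0],[0,0,0,0,0,0,0],[0,0,0,0,0,0,0],[0,0,0,0,0,0,0]],
  ],
)

```text
time: 9.62
tool_pos: [504.1, 259.6, 70.5]
tcp_rot: [-3.141, 0.0, 1.684]
contact_force: [0.0, 0.5, -0.2]
grip_width: 45.1
```

Request:
send_rows(
  targets=[
    [[0,0,0,0,0,10,0],[0,0,0,0,0,22,0],[0,0,0,0,0,33,0],[0,0,0,0,0,40,0],[0,0,0,0,0,40,0]],
  ],
)

```text
time: 10.03
tool_pos: [502.8, 259.1, 28.4]
tcp_rot: [-3.138, 0.001, 1.684]
contact_force: [-0.4, 0.6, -0.8]
grip_width: 45.9
```

```bash
python3 - <<'E'
from h import *
plan(504,259.5,30,96.5)
snap("side","s7");snap("wrist","w7");snap("scene","c7")
im=cv2.imread("pics/s7.png");a=cv2.resize(im[180:300,210:310],None,fx=4,fy=4,interpolation=cv2.INTER_CUBIC)
im=cv2.imread("pics/c7.png");b=cv2.resize(im[130:250,160:260],None,fx=4,fy=4,interpolation=cv2.INTER_CUBIC)
cv2.imwrite("pics/v7.png",np.hstack([a,b]))
E
```

```text
t 10.03 at [502.8 259.1  28.4] [-1.7979e+02  5.0000e-02  9.6500e+01] | turn [-0.21  0.05 -0.  ] shift [ 0.2  1.2 -1.6] q6 0.23 F [-0.4  0.6 -0.8] w 45.9
```

View pics/v7.png

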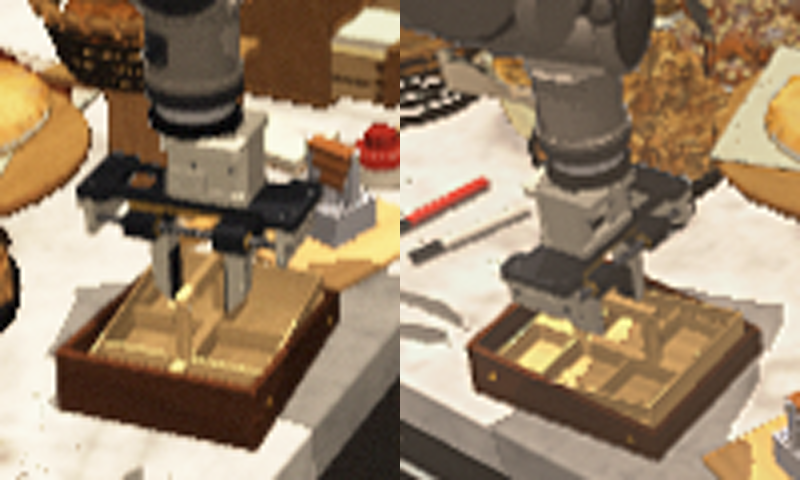

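View pics/w7.png

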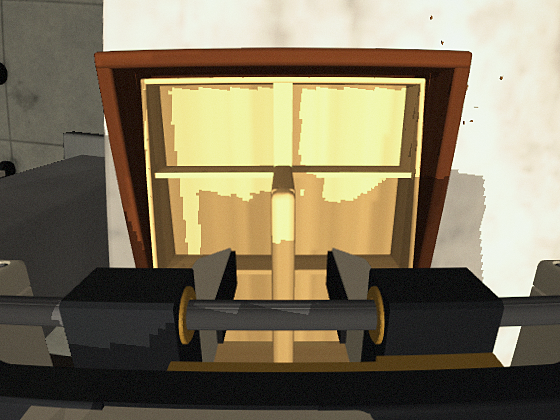

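Request:
send_rows(
  targets=[
    [[0,0,0,0,0,0,1],[0,0,0,0,0,0,1],[0,0,0,0,0,0,1],[0,0,0,0,0,0,1],[0,0,0,0,0,0,1]],
  ],
)

```text
time: 10.6
tool_pos: [504.3, 259.7, 30.9]
tcp_rot: [3.141, -0.0, 1.684]
contact_force: [-0.2, -0.5, -0.2]
grip_width: 16.9
```

Request:
send_rows(
  targets=[
    [[0,0,0,0,0,0,1],[0,0,0,0,0,0,1],[0,0,0,0,0,0,1],[0,0,0,0,0,0,1],[0,0,0,0,0,0,1]],
  ],
)

```text
time: 11.02
tool_pos: [504.3, 259.7, 30.7]
tcp_rot: [3.141, -0.0, 1.684]
contact_force: [-0.6, -0.0, 0.3]
grip_width: 9.8
```

```bash
python3 - <<'E'
from h import *
plan(504,259.5,30,96.5)
snap("wrist","w8")
E
```

```text
t 11.02 at [504.3 259.7  30.7] [179.98  -0.    96.5 ] | turn [ 0.02 -0.   -0.  ] shift [-0.2 -0.3  0.7] q6 0.23 F [-0.6 -0.   0.3] w 9.8
```

View pics/w8.png

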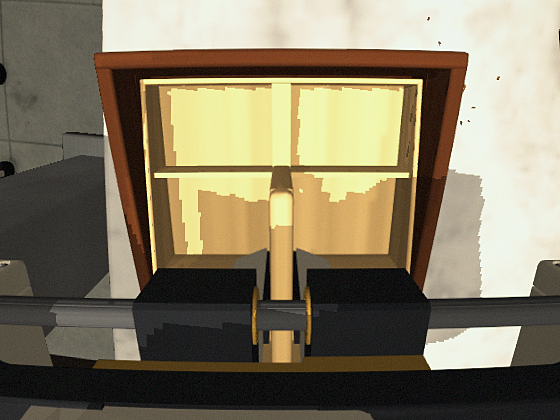

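Request:
send_rows(
  targets=[
    [[0,0,0,0,0,-1,1],[0,0,0,0,0,-3,1],[0,0,0,0,0,-6,1],[0,0,0,0,0,-10,1],[0,0,0,0,0,-15,1]],
  ],
)

```text
time: 11.48
tool_pos: [503.9, 259.5, 45.6]
tcp_rot: [-3.141, 0.0, 1.684]
contact_force: [0.4, 1.3, -3.4]
grip_width: 9.4
```

Request:
send_rows(
  targets=[
    [[0,0,0,0,0,-6,1],[0,0,0,0,0,-12,1],[0,0,0,0,0,-18,1],[0,0,0,0,0,-24,1],[0,0,0,0,0,-30,1]],
  ],
)

```text
time: 11.9
tool_pos: [504.2, 259.7, 76.4]
tcp_rot: [3.141, -0.0, 1.684]
contact_force: [-0.3, 0.4, -2.7]
grip_width: 10.0
```

Request:
send_rows(
  targets=[
    [[0,0,0,0,0,-8,1],[0,0,0,0,0,-18,1],[0,0,0,0,0,-28,1],[0,0,0,0,0,-38,1],[0,0,0,0,0,-45,1]],
  ],
)

```text
time: 12.32
tool_pos: [504.7, 259.8, 122.4]
tcp_rot: [3.14, -0.0, 1.684]
contact_force: [0.0, -0.7, -3.7]
grip_width: 9.7
```

```bash
python3 - <<'E'
from h import *
plan(448,260,120,96.5)
snap("side","s9");snap("wrist","w9");
im=cv2.imread("pics/s9.png");a=cv2.resize(im[150:310,180:340],None,fx=3,fy=3,interpolation=cv2.INTER_CUBIC)
cv2.imwrite("pics/v9.png",a)
E
```

```text
t 12.32 at [504.7 259.8 122.4] [ 1.799e+02 -2.000e-02  9.650e+01] | turn [ 0.1  -0.02  0.  ] shift [  6.6 -56.3   2.3] q6 0.23 F [ 0.  -0.7 -3.7] w 9.7
```

View pics/v9.png

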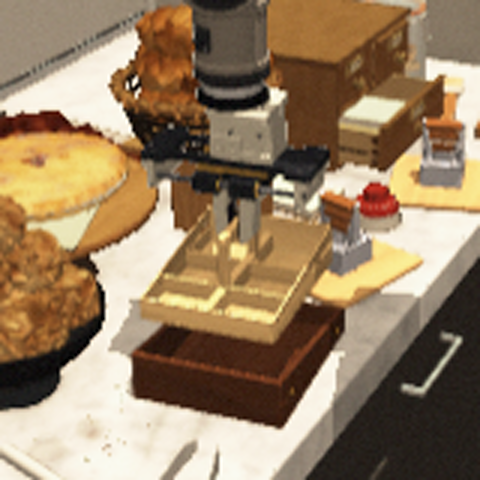

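View pics/w9.png

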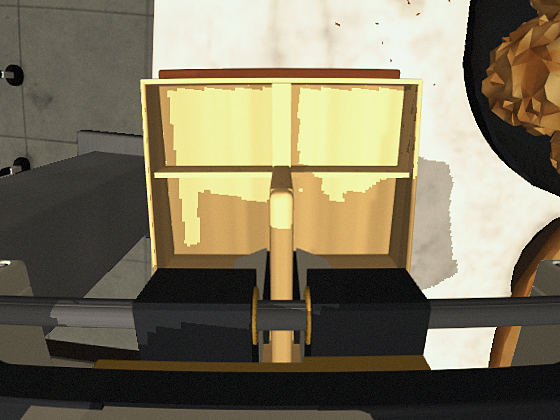

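Request:
send_rows(
  targets=[
    [[0,0,0,1,-8,0,1],[0,0,0,2,-20,0,1],[0,0,0,4,-34,0,1],[0,0,0,6,-48,0,1],[0,0,0,7,-56,0,1]],
  ],
)

```text
time: 12.83
tool_pos: [445.1, 260.0, 119.8]
tcp_rot: [-3.139, 0.001, 1.685]
contact_force: [-0.2, -0.2, -4.6]
grip_width: 10.0
```

Request:
send_rows(
  targets=[
    [[0,0,-3,0,0,0,1],[0,0,-8,0,0,0,1],[0,0,-14,0,0,0,1],[0,0,-20,0,0,0,1],[0,0,-26,0,0,0,1]],
  ],
)

```text
time: 13.25
tool_pos: [447.2, 260.2, 120.2]
tcp_rot: [-3.141, -0.0, 2.143]
contact_force: [-0.7, 0.2, -4.4]
grip_width: 9.8
```

Request:
send_rows(
  targets=[
    [[0,0,-6,0,0,0,1],[0,0,-12,0,0,0,1],[0,0,-18,0,0,0,1],[0,0,-24,0,0,0,1],[0,0,-30,0,0,0,1]],
  ],
)

```text
time: 13.67
tool_pos: [447.2, 260.2, 120.2]
tcp_rot: [-3.141, -0.001, 2.667]
contact_force: [-0.5, 0.4, -4.3]
grip_width: 10.1
```

Request:
send_rows(
  targets=[
    [[0,0,-6,0,0,0,1],[0,0,-12,0,0,0,1],[0,0,-18,0,0,0,1],[0,0,-24,0,0,0,1],[0,0,-30,0,0,0,1]],
  ],
)

```text
time: 14.08
tool_pos: [447.2, 260.1, 120.2]
tcp_rot: [-3.141, -0.001, -3.093]
contact_force: [-0.0, 0.1, -4.6]
grip_width: 9.8
```

Request:
send_rows(
  targets=[
    [[0,0,-6,0,0,0,1],[0,0,-12,0,0,0,1],[0,0,-18,0,0,0,1],[0,0,-24,0,0,0,1],[0,0,-30,0,0,0,1]],
  ],
)

```text
time: 14.5
tool_pos: [447.2, 260.1, 120.1]
tcp_rot: [3.141, -0.001, -2.569]
contact_force: [-0.5, 0.0, -4.0]
grip_width: 10.0
```

Request:
send_rows(
  targets=[
    [[0,0,-6,0,0,0,1],[0,0,-12,0,0,0,1],[0,0,-18,0,0,0,1],[0,0,-24,0,0,0,1],[0,0,-30,0,0,0,1]],
  ],
)

```text
time: 14.92
tool_pos: [447.2, 260.1, 120.2]
tcp_rot: [3.141, -0.001, -2.046]
contact_force: [0.1, 0.4, -4.2]
grip_width: 10.2
```

Request:
send_rows(
  targets=[
    [[0,0,-6,0,0,0,1],[0,0,-12,0,0,0,1],[0,0,-18,0,0,0,1],[0,0,-24,0,0,0,1],[0,0,-30,0,0,0,1]],
  ],
)

```text
time: 15.33
tool_pos: [447.2, 260.1, 120.2]
tcp_rot: [3.141, -0.0, -1.522]
contact_force: [0.8, -0.5, -3.3]
grip_width: 9.7
```

```bash
python3 - <<'E'
from h import *
plan(504,260.5,120,276.5)
E
```

```text
t 15.33 at [447.2 260.1 120.2] [ 1.7995e+02 -2.0000e-02 -8.7200e+01] | turn [ 0.05 -0.02 -3.7 ] shift [  2.4 -56.8   0.1] q6 -2.81 F [ 0.8 -0.5 -3.3] w 9.7
```

```bash
python3 - <<'E'
from h import *
m,im=snap("wrist","w10");np.save("m10.npy",m,allow_pickle=True)
S=snap("side","s10")
cv2.imwrite("pics/s10c.png",cv2.resize(cv2.imread("pics/s10.png")[150:310,180:340],None,fx=3,fy=3,interpolation=cv2.INTER_CUBIC))
E
```

```text
(no output)
```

View pics/w10.png

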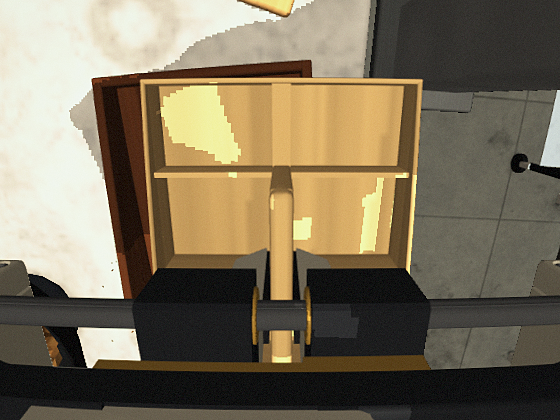

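View pics/s10c.png

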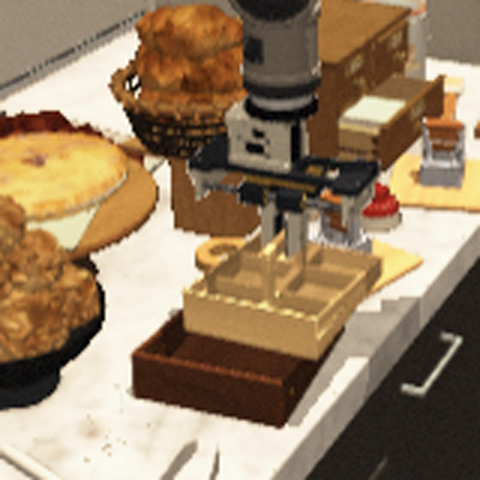

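```bash
python3 - <<'E'
from h import *
m=np.load("m10.npy",allow_pickle=True).item()
for uv,w in [((93,79),(602.6,166.7)),((311,61),(429.8,146.8)),((288,62.5),None)]: print(unz(m,uv,32).round(1),w)
# insert relative: low end rim outer corners in w10 at z = 94+26
for uv in [(141,80),(422,80)]: print(unz(m,uv,6+88+26).round(1))
o=-m["world_to_cam"][:3,:3].T@m["world_to_cam"][:3,3];print(o,get_obs()["tool_pos"])
E
```

```text
[599.5 168.4  32. ] (602.6, 166.7)
[428.9 149.1  32. ] (429.8, 146.8)
[446.4 151.1  32. ] None
[526.2 171.8 120. ]
[375.1 164.5 120. ]
[450.38208181 179.50477879 313.9364954 ] [447.24536793 260.16053305 120.23354844]
```

Request:
send_rows(
  targets=[
    [[0,0,-2,1,-14,0,1],[0,0,-3.8,2,-28,0,1],[0,0,-3.8,2,-44,0,1],[0,0,-3.8,2,-57.3,0,1],[0,0,-3.8,2,-57.3,0,1]],
  ],
)

```text
time: 15.85
tool_pos: [507.3, 260.6, 120.3]
tcp_rot: [-3.14, -0.0, -1.465]
contact_force: [0.3, -0.3, -4.4]
grip_width: 9.5
```

Request:
send_rows(
  targets=[
    [[0,0,0,0,0,5,1],[0,0,0,0,0,12,1],[0,0,0,0,0,20,1],[0,0,0,0,0,26,1],[0,0,0,0,0,26,1]],
  ],
)

```text
time: 16.27
tool_pos: [503.4, 260.4, 92.7]
tcp_rot: [3.138, -0.001, -1.461]
contact_force: [0.0, 0.4, -3.1]
grip_width: 9.9
```

```bash
python3 - <<'E'
from h import *
plan(504.5,261,92,276.57)
m,im=snap("wrist","w11");snap("side","s11");snap("scene","c11")
a=cv2.resize(cv2.imread("pics/s11.png")[200:300,210:310],None,fx=4,fy=4,interpolation=cv2.INTER_CUBIC)
b=cv2.resize(cv2.imread("pics/c11.png")[160:260,160:260],None,fx=4,fy=4,interpolation=cv2.INTER_CUBIC)
cv2.imwrite("pics/v11.png",np.hstack([a,b]))
E
```

```text
t 16.27 at [503.4 260.4  92.7] [ 1.7979e+02 -5.0000e-02 -8.3710e+01] | turn [ 0.21 -0.05 -0.28] shift [-0.5 -1.2  0.7] q6 -2.91 F [ 0.   0.4 -3.1] w 9.9
```

View pics/w11.png

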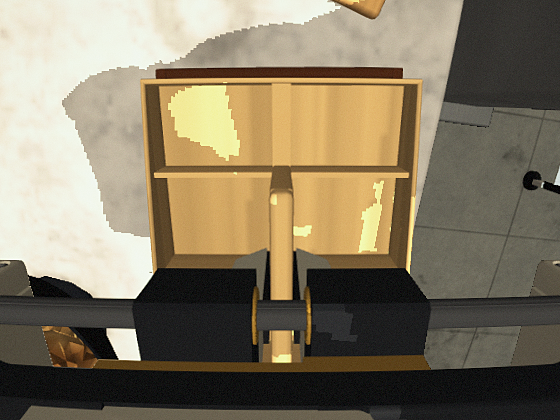

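View pics/v11.png

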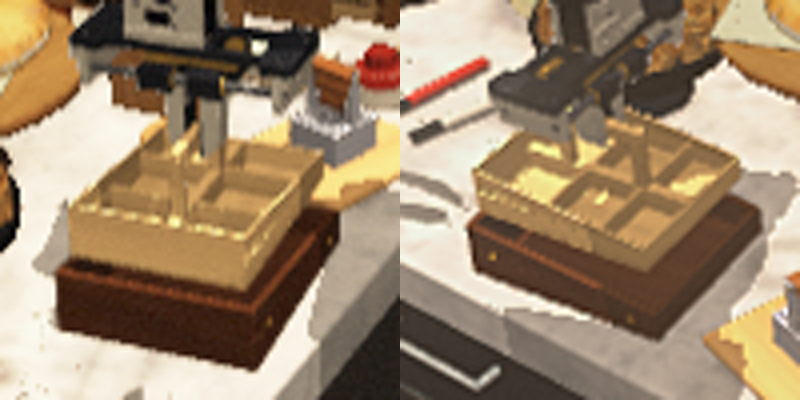

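```bash
python3 - <<'E'
from h import *
plan(504.7,261,80,276.57)
m,im=snap("wrist","w12");np.save("m12.npy",m,allow_pickle=True)
z=cv2.resize(im[55:95,130:430,::-1],None,fx=2.6,fy=6,interpolation=cv2.INTER_CUBIC);cv2.imwrite("pics/w12c.png",z)
E
```

```text
t 16.42 at [505.  260.9  94.7] [-179.99   -0.    -83.7 ] | turn [-0.01 -0.   -0.27] shift [-0.2  0.3 14.7] q6 -2.91 F [ 0.9  0.7 -3.7] w 9.9
```

View pics/w12c.png

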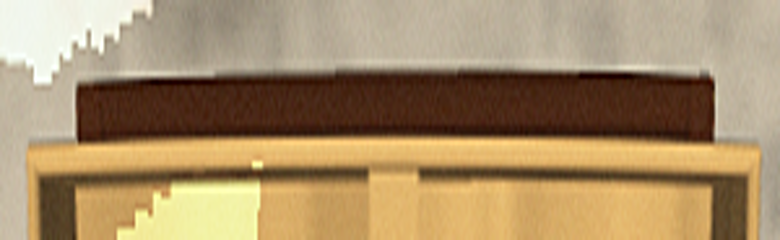

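```bash
python3 - <<'E'
from h import *
m=np.load("m12.npy",allow_pickle=True).item()
a=[unz(m,u,32) for u in [(159.6,68.7),(404.6,68.7)]];zi=6+64.0
for zi in (68,70,72):
  b=[unz(m,u,zi+26) for u in [(140.4,79.2),(422.3,79.2)]]
  print([p.round(1) for p in a+b], np.linalg.norm(a[0]-a[1]),np.linalg.norm(b[0]-b[1]))
  n=np.array([-np.sin(np.radians(6.57)),np.cos(np.radians(6.57)),0])
  ca=(a[0]+a[1])/2+104*n; cb=(b[0]+b[1])/2+93*n; print(ca,cb,(ca-cb)@n)
E
```

```text
[array([600.7, 167.8,  32. ]), array([429.1, 148.9,  32. ]), array([589.8, 177.2,  94. ]), array([438.7, 160.6,  94. ])] 172.57249497195573 152.04635443395372
[502.98439441 261.65668722  32.        ] [503.62473833 261.27456389  94.        ] 0.4528800875963743
[array([600.7, 167.8,  32. ]), array([429.1, 148.9,  32. ]), array([589. , 177.2,  96. ]), array([439.5, 160.8,  96. ])] 172.57249497195573 150.48216113649008
[502.98439441 261.65668722  32.        ] [503.61133506 261.39453368  96.        ] 0.3321645984082143
[array([600.7, 167.8,  32. ]), array([429.1, 148.9,  32. ]), array([588.3, 177.2,  98. ]), array([440.2, 161. ,  98. ])] 172.57249497195573 148.91796783902666
[502.98439441 261.65668722  32.        ] [503.59793179 261.51450347  98.        ] 0.2114491092201107
```

Request:
send_rows(
  targets=[
    [[0,0,0,0,0.5,4,1],[0,0,0,0,0.5,9,1],[0,0,0,0,0.5,14,1],[0,0,0,0,0.5,18,1],[0,0,0,0,0.5,21,1]],
  ],
)

```text
time: 16.88
tool_pos: [504.2, 260.6, 72.8]
tcp_rot: [3.141, -0.0, -1.461]
contact_force: [0.2, -0.4, -3.3]
grip_width: 9.5
```

Request:
send_rows(
  targets=[
    [[0,0,0,0,0,4,1],[0,0,0,0,0,8,1],[0,0,0,0,0,12,1],[0,0,0,0,0,15,1]],
  ],
)

```text
time: 17.22
tool_pos: [504.4, 260.7, 58.1]
tcp_rot: [3.141, -0.0, -1.461]
contact_force: [-0.4, -1.2, -3.8]
grip_width: 9.4
```

Request:
send_rows(
  targets=[
    [[0,0,0,0,0,4,1],[0,0,0,0,0,8,1],[0,0,0,0,0,12,1],[0,0,0,0,0,15,1],[0,0,0,0,0,15,1]],
  ],
)

```text
time: 17.63
tool_pos: [504.1, 260.5, 42.8]
tcp_rot: [3.14, -0.0, -1.461]
contact_force: [-0.9, -0.3, -4.7]
grip_width: 10.1
```

Inside the box with no contact (underside ≈18). Slow now.

Request:
send_rows(
  targets=[
    [[0,0,0,0,0,2,1],[0,0,0,0,0,4,1],[0,0,0,0,0,6,1],[0,0,0,0,0,8,1],[0,0,0,0,0,8,1]],
  ],
)

```text
time: 18.05
tool_pos: [504.3, 260.6, 35.2]
tcp_rot: [3.141, -0.0, -1.461]
contact_force: [0.1, 0.4, -3.6]
grip_width: 10.1
```

Request:
send_rows(
  targets=[
    [[0,0,0,0,0,0.7,1],[0,0,0,0,0,1.4,1],[0,0,0,0,0,2.1,1],[0,0,0,0,0,2.5,1],[0,0,0,0,0,2.5,1]],
  ],
)

```text
time: 18.47
tool_pos: [504.5, 260.7, 33.1]
tcp_rot: [3.142, -0.0, -1.461]
contact_force: [0.6, -0.3, -4.0]
grip_width: 9.4
```

Request:
send_rows(
  targets=[
    [[0,0,0,0,0,0.5,1],[0,0,0,0,0,1,1],[0,0,0,0,0,1.5,1],[0,0,0,0,0,1.5,1]],
  ],
)

```text
time: 18.8
tool_pos: [504.5, 260.7, 31.5]
tcp_rot: [3.141, -0.0, -1.461]
contact_force: [-0.8, -0.6, -3.9]
grip_width: 9.8
```

Request:
send_rows(
  targets=[
    [[0,0,0,0,0,0.5,1],[0,0,0,0,0,1,1],[0,0,0,0,0,1,1]],
  ],
)

```text
time: 19.05
tool_pos: [504.6, 260.8, 30.7]
tcp_rot: [-3.141, 0.0, -1.461]
contact_force: [0.5, -0.4, -2.7]
grip_width: 9.6
```

Request:
send_rows(
  targets=[
    [[0,0,0,0,0,0.4,1],[0,0,0,0,0,0.8,1],[0,0,0,0,0,0.8,1]],
  ],
)

```text
time: 19.3
tool_pos: [504.7, 260.8, 30.7]
tcp_rot: [-3.141, 0.0, -1.461]
contact_force: [-2.3, -1.1, 4.5]
grip_width: 9.7
```

Request:
send_rows(
  targets=[
    [[0,0,0,0,0,0,0],[0,0,0,0,0,0,0],[0,0,0,0,0,0,0],[0,0,0,0,0,0,0],[0,0,0,0,0,0,0]],
  ],
)

```text
time: 19.72
tool_pos: [504.7, 260.8, 29.8]
tcp_rot: [-3.141, 0.0, -1.461]
contact_force: [0.1, -0.7, -0.8]
grip_width: 38.6
```

Request:
send_rows(
  targets=[
    [[0,0,0,0,0,-10,0],[0,0,0,0,0,-25,0],[0,0,0,0,0,-50,0],[0,0,0,0,0,-80,0],[0,0,0,0,0,-110,0]],
  ],
)

```text
time: 20.13
tool_pos: [504.2, 260.6, 141.4]
tcp_rot: [3.141, -0.0, -1.461]
contact_force: [0.5, -0.3, -0.2]
grip_width: 46.1
```

```bash
python3 - <<'E'
from h import *
plan(480,60,200,276.57)
m,im=snap("wrist","w13");snap("side","s13");snap("scene","c13")
a=cv2.resize(cv2.imread("pics/s13.png")[200:300,210:310],None,fx=4,fy=4,interpolation=cv2.INTER_CUBIC)
b=cv2.resize(cv2.imread("pics/c13.png")[160:260,160:260],None,fx=4,fy=4,interpolation=cv2.INTER_CUBIC)
cv2.imwrite("pics/v13.png",np.hstack([a,b]))
E
```

```text
t 20.13 at [504.2 260.6 141.4] [ 1.7997e+02 -1.0000e-02 -8.3700e+01] | turn [ 0.03 -0.01 -0.27] shift [196.7  46.1 -58.5] q6 -2.91 F [ 0.5 -0.3 -0.2] w 46.1
```

View pics/w13.png

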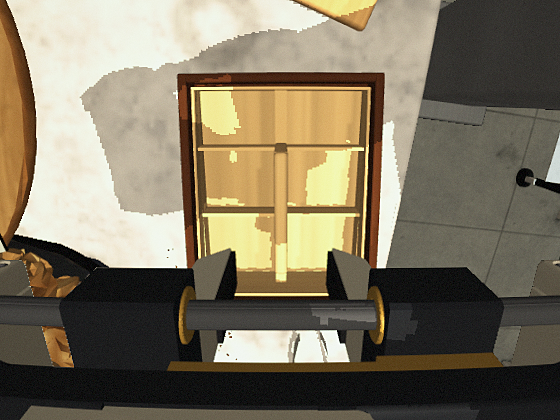

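View pics/v13.png

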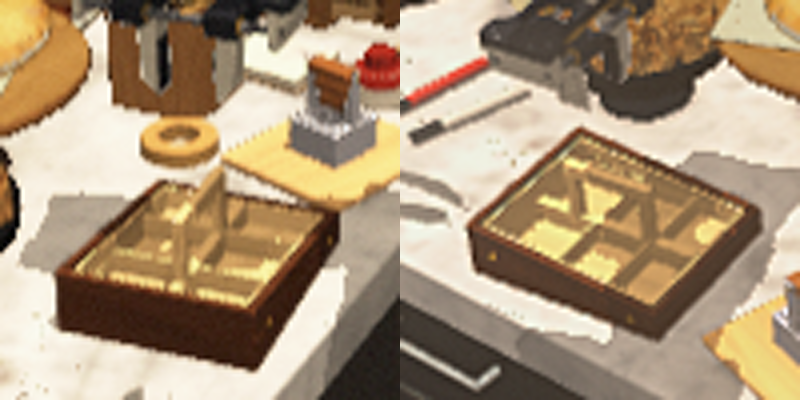

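Request:
send_rows(
  targets=[
    [[0,0,7,30,2,-25,0],[0,0,14,70,4,-50,0],[0,0,21,110,6,-58,0],[0,0,28,150,8,-58,0],[0,0,35,190,10,-58,0]],
  ],
)

```text
time: 20.7
tool_pos: [515.1, 70.3, 198.0]
tcp_rot: [-3.141, 0.0, -2.077]
contact_force: [0.8, -0.6, -0.6]
grip_width: 46.1
```

```bash
python3 - <<'E'
from h import *
plan(521,17,200,180)
E
```

```text
t 20.7 at [515.1  70.3 198. ] [-1.7998e+02  1.0000e-02 -1.1899e+02] | turn [-2.000e-02  2.000e-02  6.101e+01] shift [ 43.7 -31.   -2. ] q6 -2.65 F [ 0.8 -0.6 -0.6] w 46.1
```

Request:
send_rows(
  targets=[
    [[0,0,7,15,-10,0,0],[0,0,14,30,-20,0,0],[0,0,21,43,-31,0,0],[0,0,28,43,-31,0,0],[0,0,35,43,-31,0,0]],
  ],
)

```text
time: 21.12
tool_pos: [521.4, 18.1, 196.8]
tcp_rot: [3.141, -0.002, -2.691]
contact_force: [-0.5, -0.2, -0.5]
grip_width: 46.1
```

Request:
send_rows(
  targets=[
    [[0,0,7,0,0,0,0],[0,0,14,0,0,0,0],[0,0,21,0,0,0,0],[0,0,26,0,0,0,0],[0,0,26,0,0,0,0]],
  ],
)

```text
time: 21.53
tool_pos: [521.3, 19.3, 196.9]
tcp_rot: [3.141, -0.002, -3.139]
contact_force: [1.0, 0.3, 0.0]
grip_width: 45.8
```

```bash
python3 - <<'E'
from h import *
plan(521,17,200,180)
m,im=snap("wrist","w14");np.save("m14.npy",m,allow_pickle=True)
for l,z in [("board_a",0),("large_a",12),("medium_a",12),("small_a",12)]:
        r=place_of(l,"wrist")
        print(l,[(np.round(rc(d)).astype(int).tolist(),round(d["conf"],2),np.round(unz(m,rc(d),z)[:2]).tolist()) for d in r[:4]])
E
```

```text
t 21.53 at [521.3  19.3 196.9] [ 1.7999e+02 -1.1000e-01 -1.7988e+02] | turn [ 0.01 -0.11  0.12] shift [ 0.3 -2.3 -3.1] q6 -1.68 F [1.  0.3 0. ] w 45.8
board_a [([36, 128], 0.91, [466.0, -262.0]), ([280, 149], 0.62, [492.0, 19.0]), ([538, 158], 0.37, [499.0, 324.0])]
large_a [([24, 127], 0.93, [463.0, -268.0]), ([277, 154], 0.76, [495.0, 16.0])]
medium_a [([23, 129], 0.57, [465.0, -269.0])]
small_a [([23, 133], 0.74, [470.0, -271.0]), ([277, 158], 0.67, [500.0, 15.0]), ([483, 165], 0.35, [507.0, 249.0])]
```

View pics/w14.png

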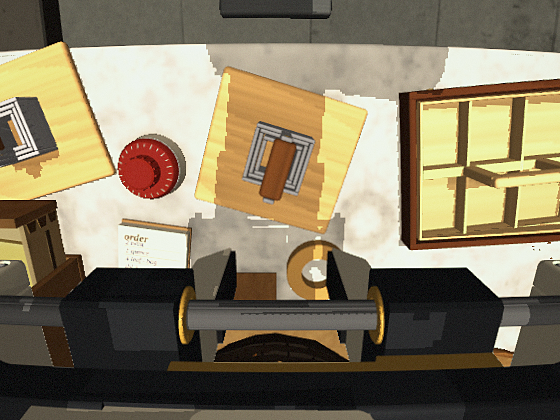

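```bash
python3 - <<'E'
from h import *
im=cv2.imread("pics/w14.png")
cv2.imwrite("pics/w14a.png",cv2.resize(im[60:240,190:375],None,fx=4,fy=3.3,interpolation=cv2.INTER_CUBIC)) if 0 else cv2.imwrite("pics/w14a.png",cv2.resize(im[105:215,230:335],None,fx=5,fy=5,interpolation=cv2.INTER_CUBIC))
cv2.imwrite("pics/w14b.png",cv2.resize(im[80:180,0:100],None,fx=5,fy=5,interpolation=cv2.INTER_CUBIC))
E
```

```text
(no output)
```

View pics/w14a.png

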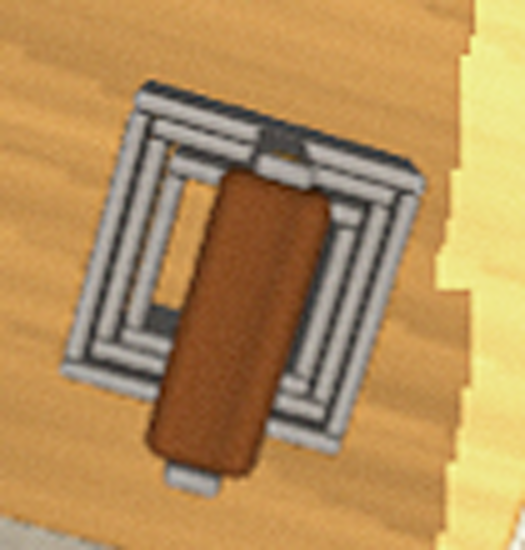

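View pics/w14b.png

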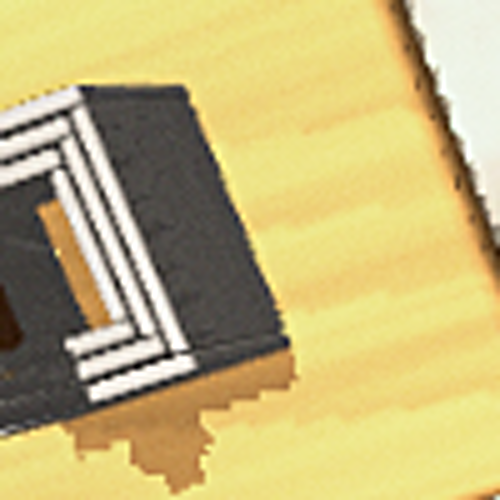

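```bash
python3 - <<'E'
from h import *
m=np.load("m14.npy",allow_pickle=True).item()
c=lambda p:(p[0]/5+230,p[1]/5+105)
q=np.array([unz(m,c(p),47) for p in [(135,103),(425,187),(335,450),(65,370)]])
print(q.round(1),"c",q.mean(0),np.linalg.norm(np.roll(q,-1,0)-q,axis=1))
d=(q[3]+q[2]-q[0]-q[1]);print("x-axis ang",np.degrees(np.arctan2(d[1],d[0])))
d=(q[1]+q[2]-q[0]-q[3]);print("y-axis ang",np.degrees(np.arctan2(d[1],d[0])))
b=np.array([unz(m,c(p),102) for p in [(222,170),(330,200),(258,475),(148,442)]])
print(b.round(1),b.mean(0),np.linalg.norm(np.roll(b,-1,0)-b,axis=1));d=(b[3]+b[2]-b[0]-b[1]);print("bar ang",np.degrees(np.arctan2(d[1],d[0])))
o=-m["world_to_cam"][:3,:3].T@m["world_to_cam"][:3,3];print(o)
bd=np.array([unz(m,p,12) for p in [(226,66),(368,107),(329,233),(195,197)]]);print(bd.round(1),bd.mean(0))
E
```

```text
[[462.6  -3.5  47. ]
 [478.8  53.5  47. ]
 [532.7  36.5  47. ]
 [515.8 -18.8  47. ]] c [497.45068969  16.9265294   47.        ] [59.29246062 56.51769649 57.74113102 55.40086162]
x-axis ang -16.745417171267082
y-axis ang 73.61061365922814
[[469.7  14.4 102. ]
 [474.7  32.3 102. ]
 [522.3  20.4 102. ]
 [516.3   1.4 102. ]] [495.74856003  17.13472815 102.        ] [18.60282541 49.06033391 19.9569066  48.37115595]
bar ang -14.801976184163486
[439.38814118  19.60664775 390.79572401]
[[404.2 -36.9  12. ]
 [444.9 112.5  12. ]
 [588.5  76.7  12. ]
 [544.6 -78.3  12. ]] [495.55447748  18.46884127  12.        ]
```

```bash
python3 - <<'E'
from h import *
plan(496.2,17.1,80,164.5)
E
```

```text
t 21.78 at [521.8  19.2 197.6] [ 1.8000e+02 -3.0000e-02 -1.7959e+02] | turn [-0.   -0.03 15.91] shift [ 25.5  -2.  117.6] q6 -1.69 F [-0.8  0.4 -0.2] w 45.7
```

Request:
send_rows(
  targets=[
    [[0,0,5,10,-1,25,0],[0,0,11,20,-2,55,0],[0,0,15.9,25.5,-2,85,0],[0,0,15.9,25.5,-2,105,0],[0,0,15.9,25.5,-2,110,0]],
  ],
)

```text
time: 22.2
tool_pos: [493.9, 17.4, 84.8]
tcp_rot: [-3.141, -0.006, 2.87]
contact_force: [-1.2, -0.9, -0.6]
grip_width: 46.1
```

Request:
send_rows(
  targets=[
    [[0,0,0,0,0,0,0],[0,0,0,0,0,0,0],[0,0,0,0,0,0,0]],
  ],
)

```text
time: 22.45
tool_pos: [497.8, 16.9, 89.3]
tcp_rot: [3.141, 0.003, 2.87]
contact_force: [-0.6, -0.3, 0.2]
grip_width: 45.7
```

```bash
python3 - <<'E'
from h import *
plan(496.2,17.1,44,164.5)
m,im=snap("wrist","w15");np.save("m15.npy",m,allow_pickle=True)
E
```

```text
t 22.45 at [497.8  16.9  89.3] [1.7997e+02 1.7000e-01 1.6444e+02] | turn [ 0.03  0.17 -0.06] shift [ 1.8 -0.3 45.3] q6 -1.42 F [-0.6 -0.3  0.2] w 45.7
```

View pics/w15.png

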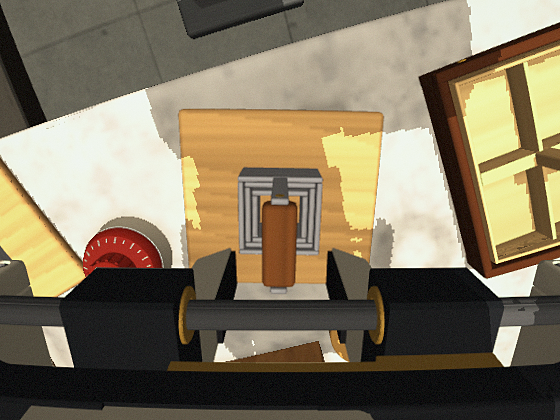

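Request:
send_rows(
  targets=[
    [[0,0,0,0.5,-0.5,12,0],[0,0,0,0.5,-0.5,25,0],[0,0,0,0.5,-0.5,38,0],[0,0,0,0.5,-0.5,45,0],[0,0,0,0.5,-0.5,45,0]],
  ],
)

```text
time: 22.92
tool_pos: [495.5, 16.8, 42.3]
tcp_rot: [-3.141, -0.001, 2.87]
contact_force: [-0.0, -0.2, -0.4]
grip_width: 45.8
```

```bash
python3 - <<'E'
from h import *
plan(496.2,17.1,44,164.5)
snap("wrist","w16");snap("side","s16")
a=cv2.resize(cv2.imread("pics/s16.png")[160:260,240:340],None,fx=4,fy=4,interpolation=cv2.INTER_CUBIC)
b=cv2.resize(cv2.imread("pics/w16.png")[160:360,180:380],None,fx=2,fy=2,interpolation=cv2.INTER_CUBIC)
cv2.imwrite("pics/v16.png",np.hstack([a,b]))
E
```

```text
t 22.92 at [495.5  16.8  42.3] [-1.7999e+02 -6.0000e-02  1.6441e+02] | turn [-0.01 -0.06 -0.09] shift [-0.5  0.5 -1.7] q6 -1.42 F [-0.  -0.2 -0.4] w 45.8
```

View pics/v16.png

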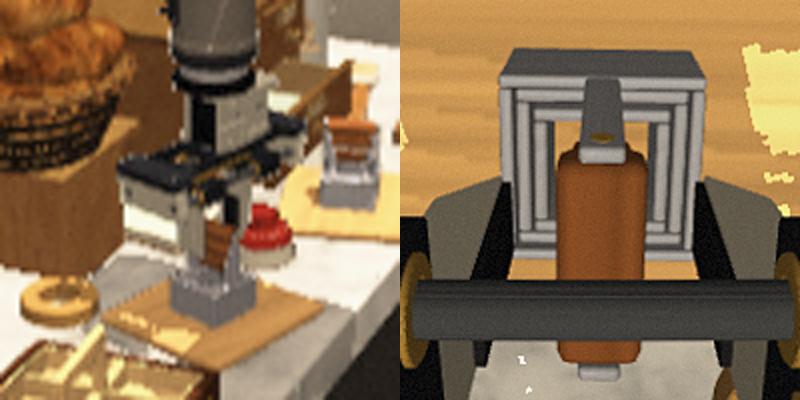

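Request:
send_rows(
  targets=[
    [[0,0,0,0,0,0,1],[0,0,0,0,0,0,1],[0,0,0,0,0,0,1],[0,0,0,0,0,0,1],[0,0,0,0,0,0,1]],
  ],
)

```text
time: 23.43
tool_pos: [496.0, 16.7, 43.1]
tcp_rot: [3.142, 0.0, 2.869]
contact_force: [0.3, -0.9, 1.6]
grip_width: 19.9
```

Request:
send_rows(
  targets=[
    [[0,0,0,0,0,0,1],[0,0,0,0,0,0,1],[0,0,0,0,0,0,1]],
  ],
)

```text
time: 23.68
tool_pos: [496.0, 16.7, 43.1]
tcp_rot: [-3.142, 0.0, 2.869]
contact_force: [-1.0, -0.4, 3.9]
grip_width: 19.7
```

Request:
send_rows(
  targets=[
    [[0,0,0,0,0,-2,1],[0,0,0,0,0,-5,1],[0,0,0,0,0,-9,1],[0,0,0,0,0,-13,1],[0,0,0,0,0,-18,1]],
  ],
)

```text
time: 24.1
tool_pos: [495.7, 16.8, 61.1]
tcp_rot: [3.142, -0.0, 2.869]
contact_force: [-0.3, -0.7, -1.3]
grip_width: 19.5
```

Request:
send_rows(
  targets=[
    [[0,0,0,0,0,-6,1],[0,0,0,0,0,-12,1],[0,0,0,0,0,-20,1],[0,0,0,0,0,-28,1],[0,0,0,0,0,-37,1]],
  ],
)

```text
time: 24.52
tool_pos: [495.8, 16.7, 98.7]
tcp_rot: [3.142, 0.0, 2.869]
contact_force: [0.7, 0.4, -1.9]
grip_width: 19.6
```

```bash
python3 - <<'E'
from h import *
plan(496.2,17.1,44,164.5)
snap("wrist","w17");snap("side","s17")
a=cv2.resize(cv2.imread("pics/s17.png")[150:250,240:340],None,fx=4,fy=4,interpolation=cv2.INTER_CUBIC)
b=cv2.resize(cv2.imread("pics/w17.png")[100:300,180:380],None,fx=2,fy=2,interpolation=cv2.INTER_CUBIC)
cv2.imwrite("pics/v17.png",np.hstack([a,b]))
E
```

```text
t 24.52 at [495.8  16.7  98.7] [1.800e+02 1.000e-02 1.644e+02] | turn [ 0.    0.01 -0.1 ] shift [-0.3  0.5 54.7] q6 -1.42 F [ 0.7  0.4 -1.9] w 19.6
```

View pics/v17.png

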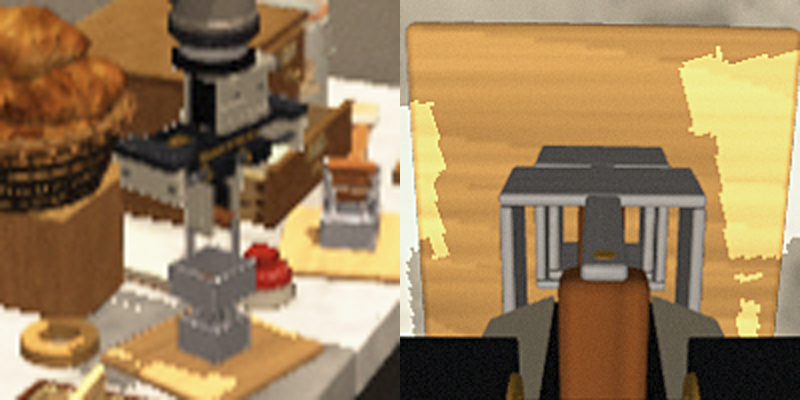

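Request:
send_rows(
  targets=[
    [[0,0,0,0,0,-20,1],[0,0,0,0,5,-38,1],[0,0,0,2,25,-48,1],[0,0,-4,6,55,-48,1],[0,0,-8,10,90,-48,1]],
  ],
)

```text
time: 25.03
tool_pos: [510.9, 106.1, 146.7]
tcp_rot: [-3.142, 0.002, 3.009]
contact_force: [0.4, -0.2, -1.1]
grip_width: 19.6
```

```bash
python3 - <<'E'
from h import *
plan(536.9,320.5,145,186.57)
E
```

```text
t 25.03 at [510.9 106.1 146.7] [-1.8000e+02  1.0000e-01  1.7243e+02] | turn [ -0.02   0.1  -14.14] shift [  2.5 216.    1.7] q6 -1.38 F [ 0.4 -0.2 -1.1] w 19.6
```

Request:
send_rows(
  targets=[
    [[0,0,-3,0,35,0,1],[0,0,-6,1,72,0,1],[0,0,-9,1,110,0,1],[0,0,-12,2,148,0,1],[0,0,-14,2,180,0,1]],
  ],
)

```text
time: 25.45
tool_pos: [531.9, 287.4, 145.5]
tcp_rot: [3.141, -0.0, -3.027]
contact_force: [0.9, -0.4, -0.8]
grip_width: 19.3
```

```bash
python3 - <<'E'
from h import *
plan(536.9,320.5,145,186.57)
E
```

```text
t 25.45 at [531.9 287.4 145.5] [ 1.7998e+02 -1.0000e-02 -1.7341e+02] | turn [ 0.02 -0.01  0.02] shift [-8.8 32.3  0.6] q6 -1.32 F [ 0.9 -0.4 -0.8] w 19.3
```

Request:
send_rows(
  targets=[
    [[0,0,0,-4,15,0,1],[0,0,0,-8.8,28,0,1],[0,0,0,-8.8,32.3,5,1],[0,0,0,-8.8,32.3,10,1],[0,0,0,-8.8,32.3,10,1]],
  ],
)

```text
time: 25.87
tool_pos: [536.3, 316.9, 133.9]
tcp_rot: [-3.14, -0.003, -3.03]
contact_force: [-1.8, 1.4, -2.4]
grip_width: 19.6
```

```bash
python3 - <<'E'
from h import *
plan(536.9,320.5,145,186.57)
m,im=snap("wrist","w18");np.save("m18.npy",m,allow_pickle=True)
E
```

```text
t 25.87 at [536.3 316.9 133.9] [-179.92   -0.18 -173.6 ] | turn [-0.08 -0.18 -0.17] shift [ -1.    3.5 -11.1] q6 -1.27 F [-1.8  1.4 -2.4] w 19.6
```

View pics/w18.png

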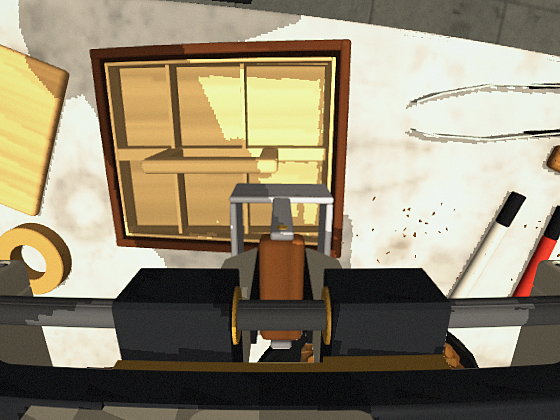

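```bash
python3 - <<'E'
from h import *
m=np.load("m18.npy",allow_pickle=True).item()
for z in (0,40,80,120): print(z,unz(m,(275,350),z).round(0),unz(m,(455,350),z).round(0),unz(m,(310,350),z).round(0))
S,im=snap("scene","c18");s,im2=snap("side","s18")
a=cv2.resize(im[110:260,130:280,::-1],None,fx=2.6,fy=2.6,interpolation=cv2.INTER_CUBIC)
b=cv2.resize(im2[150:300,150:300,::-1],None,fx=2.6,fy=2.6,interpolation=cv2.INTER_CUBIC)
cv2.imwrite("pics/v18.png",np.hstack([a,b]))
E
```

```text
0 [728. 332.   0.] [709. 544.   0.] [724. 372.   0.]
40 [695. 329.  40.] [678. 515.  40.] [691. 364.  40.]
80 [662. 326.  80.] [647. 486.  80.] [658. 357.  80.]
120 [628. 323. 120.] [616. 458. 120.] [626. 349. 120.]
```

View pics/v18.png

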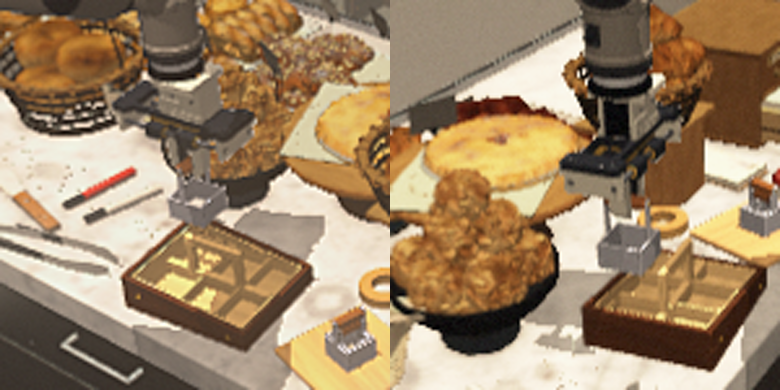

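```bash
python3 - <<'E'
from h import *
plan(536.9,320.5,95,186.57)
E
```

```text
t 26.02 at [537.4 316.7 135.7] [-1.7998e+02 -3.0000e-02 -1.7367e+02] | turn [-0.02 -0.03 -0.24] shift [ 0.   3.8 40.7] q6 -1.27 F [-0.3 -0.3 -0.8] w 19.8
```

Request:
send_rows(
  targets=[
    [[0,0,-0.2,0,3.8,10,1],[0,0,-0.2,0,3.8,20,1],[0,0,-0.2,0,3.8,30,1],[0,0,-0.2,0,3.8,36,1],[0,0,-0.2,0,3.8,36,1]],
  ],
)

```text
time: 26.43
tool_pos: [535.7, 321.0, 97.3]
tcp_rot: [-3.14, -0.004, -3.027]
contact_force: [-0.1, 0.3, -1.8]
grip_width: 19.9
```

Request:
send_rows(
  targets=[
    [[0,0,0,0,0,0,1],[0,0,0,0,0,0,1]],
  ],
)

```text
time: 26.6
tool_pos: [537.2, 321.7, 100.0]
tcp_rot: [3.141, 0.001, -3.026]
contact_force: [0.5, 0.0, -1.3]
grip_width: 19.7
```

```bash
python3 - <<'E'
from h import *
plan(536.9,320.5,95,186.57)
m,im=snap("wrist","w19");np.save("m19.npy",m,allow_pickle=True)
cv2.imwrite("pics/w19c.png",cv2.resize(im[60:270,100:400,::-1],None,fx=2.6,fy=2.6,interpolation=cv2.INTER_CUBIC))
E
```

```text
t 26.6 at [537.2 321.7 100. ] [ 1.7999e+02  3.0000e-02 -1.7340e+02] | turn [0.01 0.03 0.03] shift [ 0.5 -1.2  5. ] q6 -1.27 F [ 0.5  0.  -1.3] w 19.7
```

View pics/w19c.png

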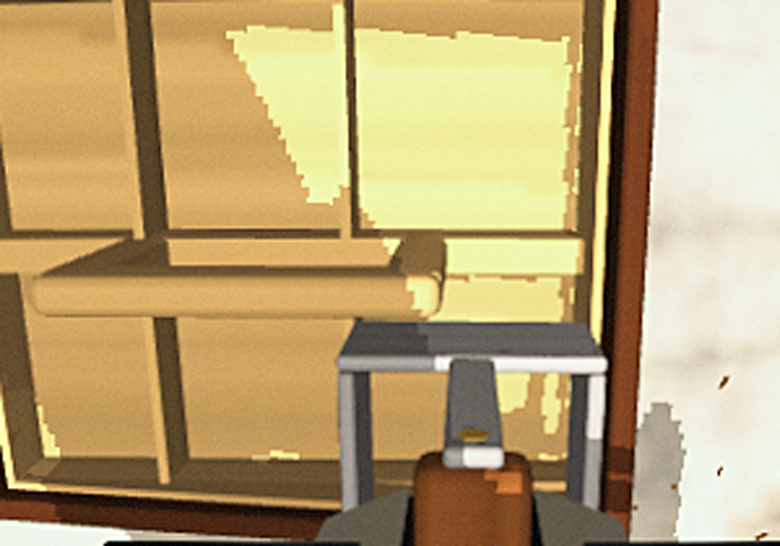

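```bash
cat >> h.py <<'E'
Ci=np.array([504.6,260.4]);
def ins(P,yaw=6.57,c=None):
    c=Ci if c is None else c
    a=np.radians(yaw);d=np.asarray(P)[:2]-c;return np.array([d@[np.cos(a),np.sin(a)],d@[-np.sin(a),np.cos(a)]]).round(1)
E
python3 - <<'E'
from h import *
m=np.load("m19.npy",allow_pickle=True).item()
c=lambda p:(p[0]/2.6+100,p[1]/2.6+60)
for n,p,z in [("frame bl",(358,322),69),("frame br",(590,322),69),("frame tl",(338,368),104),("frame tr",(606,368),104),("part L top",(335,60),32),("part R top",(346,60),32),("part at 39?",(345,180),32),("tall in",(583,60),54),("tall out",(597,200),54),("box tall outer",(650,200),58),("centre part top near handle l",(0,238),32),("handle tall end",(440,290),93),("handle low end",(30,290),93)]:
    print(n,ins(unz(m,c(p),z)))
print(ins(get_obs()["tool_pos"]))
E
```

```text
frame bl [10.9 28.9]
frame br [11.  88.6]
frame tl [13.  28.6]
frame tr [13.  87.8]
part L top [-54.9  20.3]
part R top [-54.9  23.4]
part at 39? [-22.   21.9]
tall in [-53.8  86.4]
tall out [-18.6  91.3]
box tall outer [-19.  104.6]
centre part top near handle l [ -6.2 -81.9]
handle tall end [-2.2 50.9]
handle low end [ -2.7 -43.9]
[39.5 57.2]
```

Request:
send_rows(
  targets=[
    [[0,0,0,0.8,-2,5,1],[0,0,0,0.8,-2,13,1],[0,0,0,0.8,-2,21,1],[0,0,0,0.8,-2,29,1],[0,0,0,0.8,-2,35,1]],
  ],
)

```text
time: 27.07
tool_pos: [535.8, 319.3, 63.3]
tcp_rot: [-3.141, -0.001, -3.027]
contact_force: [-0.3, 0.0, -1.3]
grip_width: 19.8
```

```bash
python3 - <<'E'
from h import *
plan(536.9,320.5,41,186.57)
m,im=snap("wrist","w20");np.save("m20.npy",m,allow_pickle=True)
cv2.imwrite("pics/w20c.png",cv2.resize(im[60:270,100:400,::-1],None,fx=2.6,fy=2.6,interpolation=cv2.INTER_CUBIC))
E
```

```text
t 27.07 at [535.8 319.3  63.3] [-1.7997e+02 -8.0000e-02 -1.7341e+02] | turn [-0.03 -0.08  0.02] shift [-1.2  1.1 22.3] q6 -1.27 F [-0.3  0.  -1.3] w 19.8
```

View pics/w20c.png

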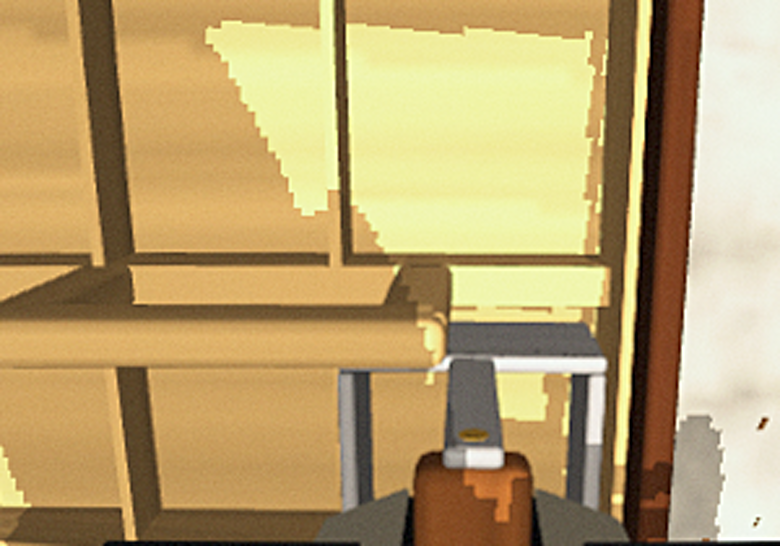

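Request:
send_rows(
  targets=[
    [[0,0,0,0,0,4,1],[0,0,0,0,0,8,1],[0,0,0,0,0,12,1],[0,0,0,0,0,16,1],[0,0,0,0,0,19,1]],
  ],
)

```text
time: 27.53
tool_pos: [536.4, 319.5, 45.4]
tcp_rot: [-3.142, -0.0, -3.026]
contact_force: [0.8, 0.5, -0.6]
grip_width: 19.9
```

Request:
send_rows(
  targets=[
    [[0,0,0,0,0,1,1],[0,0,0,0,0,2,1],[0,0,0,0,0,3,1],[0,0,0,0,0,3,1]],
  ],
)

```text
time: 27.87
tool_pos: [536.4, 319.6, 42.8]
tcp_rot: [-3.142, 0.0, -3.026]
contact_force: [-0.6, 0.5, -0.4]
grip_width: 19.7
```

Request:
send_rows(
  targets=[
    [[0,0,0,0,0,0.7,1],[0,0,0,0,0,1.4,1],[0,0,0,0,0,2,1],[0,0,0,0,0,2,1]],
  ],
)

```text
time: 28.2
tool_pos: [536.6, 319.6, 41.2]
tcp_rot: [3.142, 0.001, -3.026]
contact_force: [-0.3, 0.3, 1.5]
grip_width: 20.0
```

Request:
send_rows(
  targets=[
    [[0,0,0,0,0,0,0.1],[0,0,0,0,0,0,0.1],[0,0,0,0,0,0,0.1],[0,0,0,0,0,-5,0],[0,0,0,0,0,-20,0]],
  ],
)

```text
time: 28.62
tool_pos: [535.0, 318.9, 59.1]
tcp_rot: [-3.14, -0.004, -3.026]
contact_force: [0.2, -0.4, -0.0]
grip_width: 44.9
```

Request:
send_rows(
  targets=[
    [[0,0,0,0,0,-20,0],[0,0,0,0,0,-55,0],[0,0,0,0,0,-90,0],[0,0,0,0,0,-90,0]],
  ],
)

```text
time: 28.95
tool_pos: [540.0, 321.2, 159.1]
tcp_rot: [3.138, 0.013, -3.026]
contact_force: [0.1, 0.9, 1.2]
grip_width: 46.0
```

```bash
python3 - <<'E'
from h import *
plan(496,17,150,164.5)
m,im=snap("wrist","w21");np.save("m21.npy",m,allow_pickle=True)
cv2.imwrite("pics/w21c.png",im[:,:,::-1])
E
```

```text
t 28.95 at [540.  321.2 159.1] [ 179.78    0.73 -173.4 ] | turn [ 0.36  0.68 22.1 ] shift [  78.8 -297.2    6.9] q6 -1.27 F [0.1 0.9 1.2] w 46.0
```

View pics/w21c.png

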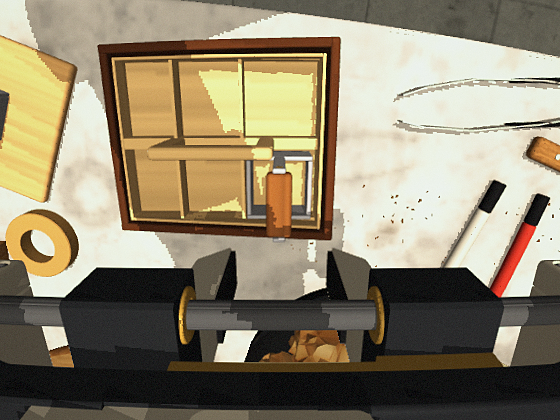

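Request:
send_rows(
  targets=[
    [[0,0,4,8,-30,0,0],[0,0,8,17,-68,0,0],[0,0,12,27,-107,0,0],[0,0,16,37,-146,0,0],[0,0,20,47,-185,0,0]],
  ],
)

```text
time: 29.42
tool_pos: [509.7, 128.8, 150.0]
tcp_rot: [-3.141, -0.001, 2.905]
contact_force: [0.9, -1.3, 0.7]
grip_width: 46.1
```

Request:
send_rows(
  targets=[
    [[0,0,2,0,-35,0,0],[0,0,2,0,-70,0,0],[0,0,2,0,-70,0,0],[0,0,2,0,-70,0,0],[0,0,2,0,-70,0,0]],
  ],
)

```text
time: 29.83
tool_pos: [494.6, 62.5, 150.5]
tcp_rot: [3.141, -0.001, 2.872]
contact_force: [0.5, 0.1, -0.4]
grip_width: 45.8
```

```bash
python3 - <<'E'
from h import *
plan(496,17,90,164.5)
E
```

```text
t 29.83 at [494.6  62.5 150.5] [ 1.7998e+02 -3.0000e-02  1.6456e+02] | turn [ 0.02 -0.03  0.06] shift [-13.5 -43.6  60.5] q6 -1.33 F [ 0.5  0.1 -0.4] w 45.8
```

Request:
send_rows(
  targets=[
    [[0,0,0,-6,-20,20,0],[0,0,0,-13.5,-43.6,45,0],[0,0,0,-13.5,-43.6,60,0],[0,0,0,-13.5,-43.6,60,0],[0,0,0,-13.5,-43.6,60,0]],
  ],
)

```text
time: 30.25
tool_pos: [495.9, 17.9, 90.3]
tcp_rot: [3.142, -0.002, 2.874]
contact_force: [0.8, 0.6, 0.3]
grip_width: 45.6
```

```bash
python3 - <<'E'
from h import *
plan(496,17,90,164.5)
m,im=snap("wrist","w22");np.save("m22.npy",m,allow_pickle=True)
E
```

```text
t 30.25 at [495.9  17.9  90.3] [ 1.8000e+02 -1.2000e-01  1.6467e+02] | turn [ 0.   -0.12  0.17] shift [-0.3 -0.8  0.3] q6 -1.42 F [0.8 0.6 0.3] w 45.6
```

View pics/w22.png

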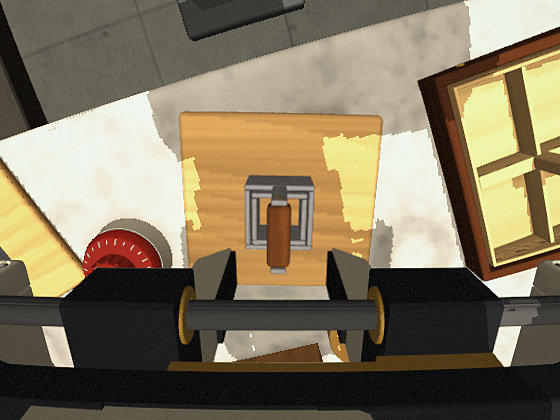

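Request:
send_rows(
  targets=[
    [[0,0,0.2,0,-0.8,18,0],[0,0,0.2,0,-0.8,36,0],[0,0,0.2,0,-0.8,52,0],[0,0,0.2,0,-0.8,64,0],[0,0,0.2,0,-0.8,64,0]],
  ],
)

```text
time: 30.72
tool_pos: [495.5, 17.1, 26.0]
tcp_rot: [-3.142, -0.002, 2.871]
contact_force: [-1.0, 0.2, -0.3]
grip_width: 45.7
```

Request:
send_rows(
  targets=[
    [[0,0,0,0,0,0,1],[0,0,0,0,0,0,1],[0,0,0,0,0,0,1],[0,0,0,0,0,0,1],[0,0,0,0,0,0,1]],
  ],
)

```text
time: 31.13
tool_pos: [496.5, 15.9, 27.6]
tcp_rot: [3.141, 0.002, 2.869]
contact_force: [0.2, 0.2, 0.2]
grip_width: 17.3
```

Request:
send_rows(
  targets=[
    [[0,0,0,0,0,0,1],[0,0,0,0,0,0,1],[0,0,0,0,0,0,1],[0,0,0,0,0,0,1]],
  ],
)

```text
time: 31.47
tool_pos: [496.4, 15.9, 27.5]
tcp_rot: [3.141, 0.001, 2.869]
contact_force: [-1.5, 0.4, 5.1]
grip_width: 14.9
```

Request:
send_rows(
  targets=[
    [[0,0,0,0,0,-2,1],[0,0,0,0,0,-5,1],[0,0,0,0,0,-9,1],[0,0,0,0,0,-13,1],[0,0,0,0,0,-18,1]],
  ],
)

```text
time: 31.88
tool_pos: [495.7, 15.9, 45.0]
tcp_rot: [-3.141, -0.001, 2.869]
contact_force: [0.9, 0.7, -1.1]
grip_width: 15.0
```

Request:
send_rows(
  targets=[
    [[0,0,0,0,0,-6,1],[0,0,0,0,0,-12,1],[0,0,0,0,0,-20,1],[0,0,0,0,0,-28,1],[0,0,0,0,0,-37,1]],
  ],
)

```text
time: 32.3
tool_pos: [495.9, 15.9, 82.7]
tcp_rot: [3.142, 0.0, 2.869]
contact_force: [-0.3, 0.0, -1.3]
grip_width: 14.6
```

```bash
python3 - <<'E'
from h import *
plan(496,17,90,164.5)
m,im=snap("wrist","w23");snap("side","s23")
a=cv2.resize(cv2.imread("pics/s23.png")[150:250,240:340],None,fx=4,fy=4,interpolation=cv2.INTER_CUBIC)
b=cv2.resize(cv2.imread("pics/w23.png")[100:300,180:380],None,fx=2,fy=2,interpolation=cv2.INTER_CUBIC)
cv2.imwrite("pics/v23.png",np.hstack([a,b]))
E
```

```text
t 32.3 at [495.9  15.9  82.7] [180.    0.  164.4] | turn [ 0.   0.  -0.1] shift [ 0.2  1.  -7.3] q6 -1.42 F [-0.3  0.  -1.3] w 14.6
```

View pics/v23.png

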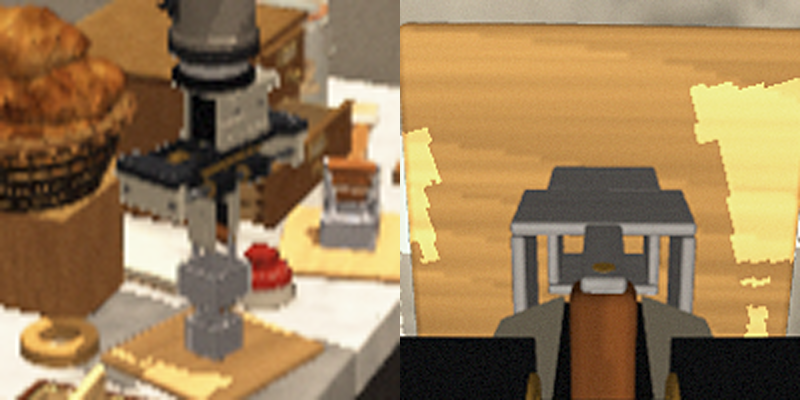

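Request:
send_rows(
  targets=[
    [[0,0,0,0,0,-22,1],[0,0,-3,1,15,-42,1],[0,0,-7,4,45,-48,1],[0,0,-11,7,80,-48,1],[0,0,-15,10,118,-48,1]],
  ],
)

```text
time: 32.82
tool_pos: [518.5, 132.9, 130.6]
tcp_rot: [-3.142, 0.001, 3.133]
contact_force: [1.8, -0.2, -1.8]
grip_width: 14.6
```

Request:
send_rows(
  targets=[
    [[0,0,-4,-9,32,0,1],[0,0,-7.2,-18,64,0,1],[0,0,-7.2,-24,90,0,1],[0,0,-7.2,-24,90,0,1],[0,0,-7.2,-24,90,0,1]],
  ],
)

```text
time: 33.23
tool_pos: [542.6, 223.1, 129.1]
tcp_rot: [-3.141, -0.001, -3.024]
contact_force: [-0.6, -0.9, -2.4]
grip_width: 15.0
```

```bash
python3 - <<'E'
from h import *
plan(544,254.4,90,186.57)
E
```

```text
t 33.23 at [542.6 223.1 129.1] [-1.7998e+02 -6.0000e-02 -1.7326e+02] | turn [-0.02 -0.06  0.17] shift [-5.1 30.9 39.1] q6 -1.43 F [-0.6 -0.9 -2.4] w 15.0
```

Request:
send_rows(
  targets=[
    [[0,0,0.2,-3,16,0,1],[0,0,0.2,-5,31,5,1],[0,0,0.2,-5,31,25,1],[0,0,0.2,-5,31,50,1],[0,0,0.2,-5,31,58,1]],
  ],
)

```text
time: 33.65
tool_pos: [542.1, 252.4, 68.3]
tcp_rot: [-3.14, -0.006, -3.03]
contact_force: [-1.2, -0.6, -2.3]
grip_width: 14.6
```

Request:
send_rows(
  targets=[
    [[0,0,0,0,0,0,1],[0,0,0,0,0,0,1],[0,0,0,0,0,0,1]],
  ],
)

```text
time: 33.9
tool_pos: [545.3, 253.3, 73.1]
tcp_rot: [3.141, 0.002, -3.03]
contact_force: [-0.1, 0.3, -1.7]
grip_width: 14.8
```

```bash
python3 - <<'E'
from h import *
plan(544,254.4,25.5,186.57)
m,im=snap("wrist","w24");np.save("m24.npy",m,allow_pickle=True)
cv2.imwrite("pics/w24c.png",cv2.resize(im[60:270,100:400,::-1],None,fx=2.6,fy=2.6,interpolation=cv2.INTER_CUBIC))
E
```

```text
t 33.9 at [545.3 253.3  73.1] [ 1.7998e+02  1.2000e-01 -1.7363e+02] | turn [ 0.02  0.12 -0.2 ] shift [ 1.3  1.2 47.6] q6 -1.37 F [-0.1  0.3 -1.7] w 14.8
```

View pics/w24c.png

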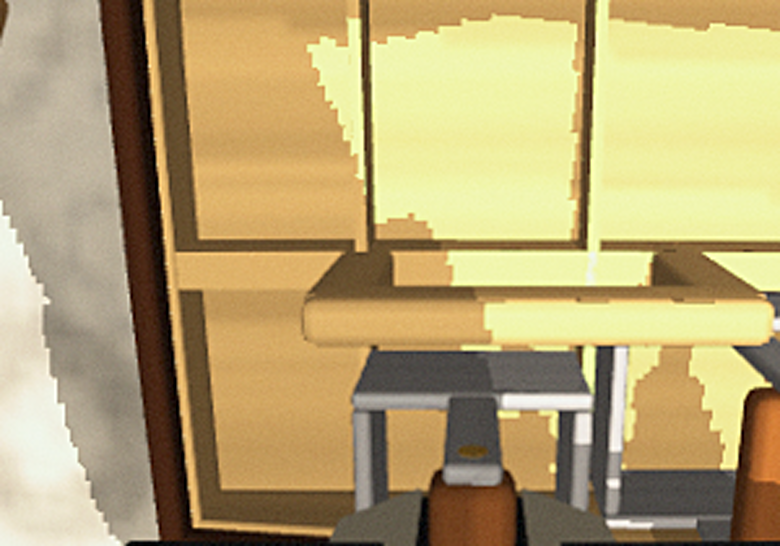

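```bash
python3 - <<'E'
from h import *
m=np.load("m24.npy",allow_pickle=True).item()
c=lambda p:(p[0]/2.6+100,p[1]/2.6+60)
u=73.3-15.5
for n,p,z in [("frame bl",(375,350),u),("frame br",(572,350),u),("frame tl",(355,402),u+35),("frame tr",(592,402),u+35),("part SM l",(349,60),32),("part SM r",(361,60),32),("part ML l",(584,60),32),("part ML r",(596,60),32),("part SM l",(358,200),32),("part SM r",(369,200),32),("part ML l",(588,200),32),("part ML r",(599,200),32)]:
    print(n,ins(unz(m,c(p),z)))
print(ins(get_obs()["tool_pos"]))
E
```

```text
frame bl [ 14.3 -34. ]
frame br [14.5 13.6]
frame tl [ 15.7 -34.6]
frame tr [15.9 13.9]
part SM l [-53.4 -40.8]
part SM r [-53.4 -37.8]
part ML l [-53.2  17.6]
part ML r [-53.2  20.6]
part SM l [-18.9 -39.9]
part SM r [-18.9 -37. ]
part ML l [-18.6  19.6]
part ML r [-18.6  22.5]
[ 39.8 -11.6]
```

Request:
send_rows(
  targets=[
    [[0,0,-0.2,0,1.5,6,1],[0,0,-0.2,0,1.5,14,1],[0,0,-0.2,0,1.5,22,1],[0,0,-0.2,0,1.5,30,1],[0,0,-0.2,0,1.5,37,1]],
  ],
)

```text
time: 34.37
tool_pos: [543.8, 254.7, 33.5]
tcp_rot: [-3.141, -0.001, -3.026]
contact_force: [-0.3, 0.6, -1.2]
grip_width: 14.8
```

Request:
send_rows(
  targets=[
    [[0,0,0,0,0,3,1],[0,0,0,0,0,6,1],[0,0,0,0,0,8,1],[0,0,0,0,0,9,1],[0,0,0,0,0,9,1]],
  ],
)

```text
time: 34.78
tool_pos: [544.3, 254.9, 25.8]
tcp_rot: [3.142, 0.0, -3.026]
contact_force: [-0.5, 0.5, -1.4]
grip_width: 14.8
```

Request:
send_rows(
  targets=[
    [[0,0,0,0,0,0.7,1],[0,0,0,0,0,1.4,1],[0,0,0,0,0,2,1],[0,0,0,0,0,2,1]],
  ],
)

```text
time: 35.12
tool_pos: [544.7, 255.0, 25.5]
tcp_rot: [3.141, 0.002, -3.026]
contact_force: [-2.6, -1.5, 8.0]
grip_width: 14.3
```

Request:
send_rows(
  targets=[
    [[0,0,0,0,0,0,0.3],[0,0,0,0,0,0,0.3],[0,0,0,0,0,0,0.3],[0,0,0,0,0,-5,0.3],[0,0,0,0,0,-20,0.3]],
  ],
)

```text
time: 35.53
tool_pos: [542.8, 254.4, 42.1]
tcp_rot: [-3.141, -0.004, -3.026]
contact_force: [-0.3, -0.1, 0.2]
grip_width: 31.9
```

Request:
send_rows(
  targets=[
    [[0,0,0,0,0,-25,0.3],[0,0,0,0,0,-60,0],[0,0,0,0,0,-95,0],[0,0,0,0,0,-105,0]],
  ],
)

```text
time: 35.87
tool_pos: [546.8, 255.8, 154.9]
tcp_rot: [3.14, 0.009, -3.026]
contact_force: [0.7, 0.2, 0.8]
grip_width: 44.5
```

```bash
python3 - <<'E'
from h import *
plan(496,16,150,164.5)
m,im=snap("wrist","w25")
E
```

```text
t 35.87 at [546.8 255.8 154.9] [ 179.9     0.51 -173.4 ] | turn [ 0.2   0.49 22.1 ] shift [  78.1 -232.3    3.8] q6 -1.38 F [0.7 0.2 0.8] w 44.5
```

View pics/w25.png

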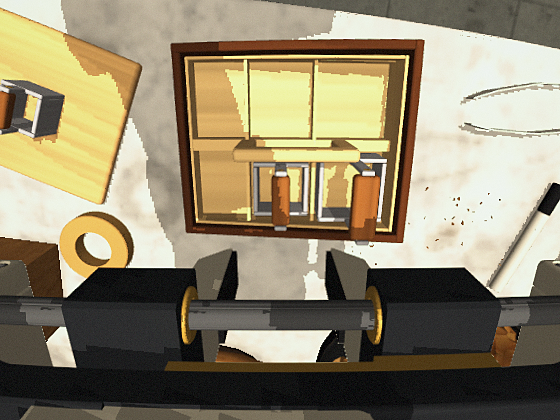

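Request:
send_rows(
  targets=[
    [[0,0,5,12,-36,0,0],[0,0,10,24,-74,0,0],[0,0,15,36,-112,0,0],[0,0,20,49,-150,0,0],[0,0,22,61,-189,0,0]],
  ],
)

```text
time: 36.33
tool_pos: [503.8, 58.7, 147.7]
tcp_rot: [-3.141, -0.002, 2.869]
contact_force: [0.6, -0.9, 0.7]
grip_width: 45.8
```

Request:
send_rows(
  targets=[
    [[0,0,0,-3,-35,10,0],[0,0,0,-3,-45,25,0],[0,0,0,-3,-45,45,0],[0,0,0,-3,-45,55,0],[0,0,0,-3,-45,55,0]],
  ],
)

```text
time: 36.75
tool_pos: [493.9, 15.7, 90.8]
tcp_rot: [-3.141, -0.006, 2.872]
contact_force: [0.0, -0.3, -0.2]
grip_width: 45.9
```

Request:
send_rows(
  targets=[
    [[0,0,0,0,0,0,0],[0,0,0,0,0,0,0]],
  ],
)

```text
time: 36.92
tool_pos: [496.6, 16.1, 94.0]
tcp_rot: [3.142, 0.0, 2.873]
contact_force: [0.2, -0.1, 0.8]
grip_width: 45.7
```

```bash
python3 - <<'E'
from h import *
plan(496,16,90,164.5)
m,im=snap("wrist","w26");np.save("m26.npy",m,allow_pickle=True)
E
```

```text
t 36.92 at [496.6  16.1  94. ] [1.8000e+02 2.0000e-02 1.6462e+02] | turn [0.   0.02 0.12] shift [ 0.5 -0.2  4. ] q6 -1.42 F [ 0.2 -0.1  0.8] w 45.7
```

View pics/w26.png

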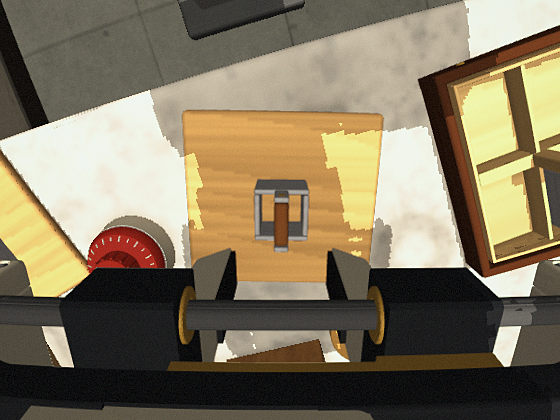

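Request:
send_rows(
  targets=[
    [[0,0,0,0,-0.2,22,0],[0,0,0,0,-0.2,44,0],[0,0,0,0,-0.2,63,0],[0,0,0,0,-0.2,74,0],[0,0,0,0,-0.2,79,0]],
  ],
)

```text
time: 37.38
tool_pos: [495.8, 16.1, 13.9]
tcp_rot: [-3.141, -0.001, 2.873]
contact_force: [-0.7, 0.5, 0.3]
grip_width: 45.9
```

Request:
send_rows(
  targets=[
    [[0,0,0,0,0,0,0.3],[0,0,0,0,0,0,0.3],[0,0,0,0,0,0,0.3]],
  ],
)

```text
time: 37.63
tool_pos: [497.2, 15.7, 15.9]
tcp_rot: [3.141, 0.002, 2.873]
contact_force: [-0.5, -0.3, -0.1]
grip_width: 33.3
```

```bash
python3 - <<'E'
from h import *
plan(496,16,14.5,164.5)
snap("wrist","w27");snap("side","s27")
a=cv2.resize(cv2.imread("pics/s27.png")[160:260,240:340],None,fx=4,fy=4,interpolation=cv2.INTER_CUBIC)
b=cv2.resize(cv2.imread("pics/w27.png")[160:360,180:380],None,fx=2,fy=2,interpolation=cv2.INTER_CUBIC)
cv2.imwrite("pics/v27.png",np.hstack([a,b]))
E
```

```text
t 37.63 at [497.2  15.7  15.9] [1.7998e+02 1.3000e-01 1.6461e+02] | turn [0.02 0.13 0.11] shift [ 1.3 -0.   1.4] q6 -1.42 F [-0.5 -0.3 -0.1] w 33.3
```

View pics/v27.png

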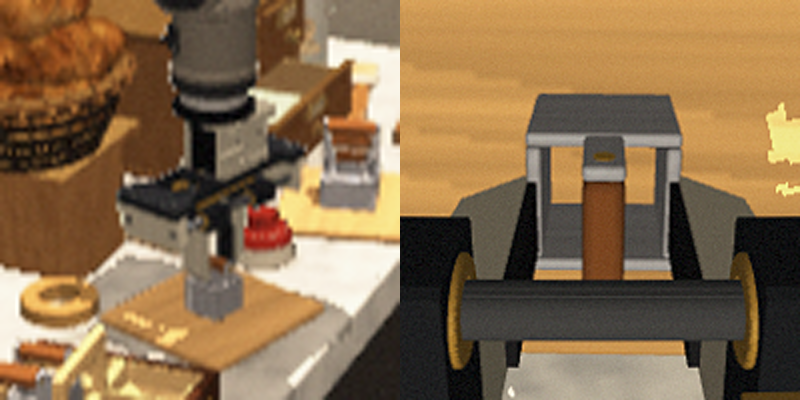

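Request:
send_rows(
  targets=[
    [[0,0,0,0,0,0.5,1],[0,0,0,0,0,0.5,1],[0,0,0,0,0,0.5,1],[0,0,0,0,0,0.5,1],[0,0,0,0,0,0.5,1]],
  ],
)

```text
time: 38.15
tool_pos: [496.4, 15.7, 14.4]
tcp_rot: [3.142, 0.0, 2.873]
contact_force: [-0.4, 0.6, 0.0]
grip_width: 10.0
```

Request:
send_rows(
  targets=[
    [[0,0,0,0,0,0,1],[0,0,0,0,0,0,1],[0,0,0,0,0,0,1]],
  ],
)

```text
time: 38.4
tool_pos: [496.4, 15.7, 14.4]
tcp_rot: [3.142, 0.0, 2.873]
contact_force: [1.6, 0.5, 0.1]
grip_width: 9.7
```

Request:
send_rows(
  targets=[
    [[0,0,0,0,0,-4,1],[0,0,0,0,0,-12,1],[0,0,0,0,0,-24,1],[0,0,0,0,0,-40,1],[0,0,0,0,0,-60,1]],
  ],
)

```text
time: 38.82
tool_pos: [495.5, 15.8, 74.7]
tcp_rot: [-3.141, -0.002, 2.873]
contact_force: [-0.0, -0.3, -0.3]
grip_width: 9.3
```

```bash
python3 - <<'E'
from h import *
plan(496,16,14.5,164.5)
m,im=snap("wrist","w28")
cv2.imwrite("pics/w28c.png",cv2.resize(im[100:300,180:380,::-1],None,fx=2,fy=2))
E
```

```text
t 38.82 at [495.5  15.8  74.7] [-1.7998e+02 -1.1000e-01  1.6460e+02] | turn [-0.02 -0.11  0.1 ] shift [-0.6  0.4 60.2] q6 -1.42 F [-0.  -0.3 -0.3] w 9.3
```

View pics/w28c.png

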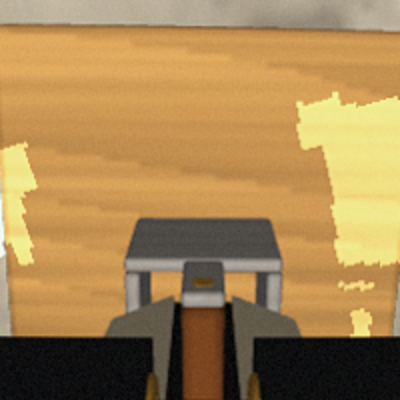

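Request:
send_rows(
  targets=[
    [[0,0,-3,0,15,-10,1],[0,0,-8,-1,45,-20,1],[0,0,-13,-1,82,-25,1],[0,0,-18,-2,120,-25,1],[0,0,-22,-3,155,-25,1]],
  ],
)

```text
time: 39.28
tool_pos: [541.0, 166.2, 100.5]
tcp_rot: [3.141, 0.002, -3.023]
contact_force: [1.4, 0.2, -0.4]
grip_width: 9.9
```

Request:
send_rows(
  targets=[
    [[0,0,0,-13,20,0,1],[0,0,0,-13,33,0,1],[0,0,0,-13,33,0,1],[0,0,0,-13,33,0,1],[0,0,0,-13,33,0,1]],
  ],
)

```text
time: 39.7
tool_pos: [548.9, 197.5, 99.3]
tcp_rot: [-3.141, -0.001, -3.027]
contact_force: [-0.2, 0.7, -0.2]
grip_width: 9.5
```

```bash
python3 - <<'E'
from h import *
plan(550.4,199.2,55,186.57)
E
```

```text
t 39.7 at [548.9 197.5  99.3] [-1.7997e+02 -4.0000e-02 -1.7344e+02] | turn [-0.03 -0.04 -0.01] shift [-1.7  1.5 44.3] q6 -1.47 F [-0.2  0.7 -0.2] w 9.5
```

Request:
send_rows(
  targets=[
    [[0,0,0,-1,1.5,12,1],[0,0,0,-1.5,1.5,26,1],[0,0,0,-1.5,1.5,38,1],[0,0,0,-1.5,1.5,42,1],[0,0,0,-1.5,1.5,42,1]],
  ],
)

```text
time: 40.12
tool_pos: [550.0, 198.9, 56.5]
tcp_rot: [-3.141, -0.002, -3.028]
contact_force: [-0.8, -0.5, -1.3]
grip_width: 9.7
```

```bash
python3 - <<'E'
from h import *
plan(550.4,199.2,55,186.57)
m,im=snap("wrist","w29");np.save("m29.npy",m,allow_pickle=True)
cv2.imwrite("pics/w29c.png",cv2.resize(im[60:270,100:400,::-1],None,fx=2.6,fy=2.6,interpolation=cv2.INTER_CUBIC))
E
```

```text
t 40.12 at [550.  198.9  56.5] [-1.7997e+02 -1.3000e-01 -1.7349e+02] | turn [-0.03 -0.13 -0.06] shift [-0.5  0.3  1.5] q6 -1.47 F [-0.8 -0.5 -1.3] w 9.7
```

View pics/w29c.png

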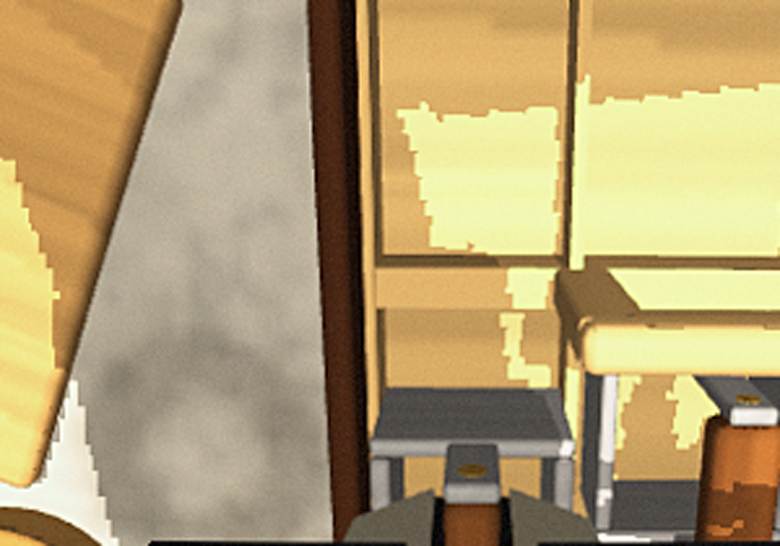

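```bash
python3 - <<'E'
from h import *
m=np.load("m29.npy",allow_pickle=True).item()
c=lambda p:(p[0]/2.6+100,p[1]/2.6+60)
u=56.5-2.4
for n,p,z in [("frame bl",(383,390),u),("frame br",(558,390),u),("frame tl",(370,448),u+35),("frame tr",(574,448),u+35),("wall o",(360,60),32),("wall in",(370,60),32),("part l",(569,60),32),("part r",(579,60),32),("wall o",(363,200),32),("wall in",(373,200),32),("part l",(570,200),32),("part r",(581,200),32)]:
    print(n,ins(unz(m,c(p),z)))
print(ins(get_obs()["tool_pos"]))
E
```

```text
frame bl [ 18.7 -85.7]
frame br [ 18.8 -45.5]
frame tl [ 19.3 -85. ]
frame tr [ 19.4 -45.7]
wall o [-54.4 -91.1]
wall in [-54.4 -88.7]
part l [-54.3 -42.7]
part r [-54.3 -40.4]
wall o [-22.2 -91.4]
wall in [-22.2 -89. ]
part l [-22.1 -41.6]
part r [-22.2 -39. ]
[ 38.7 -66. ]
```

Request:
send_rows(
  targets=[
    [[0,0,0,0,0,8,1],[0,0,0,0,0,16,1],[0,0,0,0,0,24,1],[0,0,0,0,0,32,1],[0,0,0,0,0,38,1]],
  ],
)

```text
time: 40.58
tool_pos: [550.3, 200.2, 18.1]
tcp_rot: [-3.141, -0.001, -3.026]
contact_force: [-0.4, -1.0, -0.4]
grip_width: 9.8
```

Request:
send_rows(
  targets=[
    [[0,0,0,0,0,2,1],[0,0,0,0,0,4,1],[0,0,0,0,0,5,1],[0,0,0,0,0,6,1],[0,0,0,0,0,6,1]],
  ],
)

```text
time: 41.0
tool_pos: [550.9, 200.3, 13.4]
tcp_rot: [-3.142, 0.0, -3.026]
contact_force: [-0.3, 0.8, -0.8]
grip_width: 9.8
```

Request:
send_rows(
  targets=[
    [[0,0,0,0,0,0.5,1],[0,0,0,0,0,1,1],[0,0,0,0,0,1.5,1],[0,0,0,0,0,1.5,1]],
  ],
)

```text
time: 41.33
tool_pos: [551.0, 200.5, 12.4]
tcp_rot: [3.141, 0.001, -3.026]
contact_force: [-0.8, 1.1, 3.4]
grip_width: 9.4
```

Request:
send_rows(
  targets=[
    [[0,0,0,0,0,0,0.4],[0,0,0,0,0,0,0.4],[0,0,0,0,0,0,0.4],[0,0,0,0,0,-5,0.4],[0,0,0,0,0,-20,0.4]],
  ],
)

```text
time: 41.75
tool_pos: [549.2, 199.9, 30.2]
tcp_rot: [-3.141, -0.004, -3.026]
contact_force: [0.2, -0.5, -0.2]
grip_width: 27.5
```

Request:
send_rows(
  targets=[
    [[0,0,0,0,0,-25,0.3],[0,0,0,0,0,-60,0],[0,0,0,0,0,-100,0],[0,0,0,0,0,-125,0],[0,0,0,0,0,-125,0]],
  ],
)

```text
time: 42.17
tool_pos: [554.0, 201.0, 163.7]
tcp_rot: [3.14, 0.012, -3.026]
contact_force: [0.5, 0.6, 0.1]
grip_width: 45.9
```

```bash
python3 - <<'E'
from h import *
plan(490,-262,190,180)
m,im=snap("wrist","w30")
S=camera_model("scene");D=camera_model("side");snap("scene","c30");snap("side","s30")
for l in ["board_b","large_b"]:
  for c,m in (("scene",S),("side",D)):
    print(l,c,[(np.round(rc(d)).tolist(),round(d["conf"],2),unz(m,rc(d),0 if l[0]=="b" else 12)[:2].round(0)) for d in place_of(l,c)])
E
```

```text
t 42.17 at [554.  201.  163.7] [ 179.93    0.67 -173.4 ] | turn [0.1  0.66 6.6 ] shift [ 116.5 -452.6  -28.2] q6 -1.47 F [0.5 0.6 0.1] w 45.9
board_b scene [([266.0, 249.0], 0.91, array([499.,  11.])), ([331.0, 290.0], 0.62, array([ 464., -273.]))]
board_b side [([326.0, 211.0], 0.76, array([ 469., -272.])), ([292.0, 237.0], 0.63, array([503.,   0.])), ([248.0, 276.0], 0.5, array([526., 305.]))]
large_b scene [([329.0, 287.0], 0.82, array([ 460., -268.])), ([208.0, 208.0], 0.47, array([547., 333.]))]
large_b side [([326.0, 208.0], 0.65, array([ 473., -276.])), ([327.0, 211.0], 0.57, array([ 457., -250.])), ([242.0, 272.0], 0.53, array([545., 308.]))]
```

View pics/w30.png

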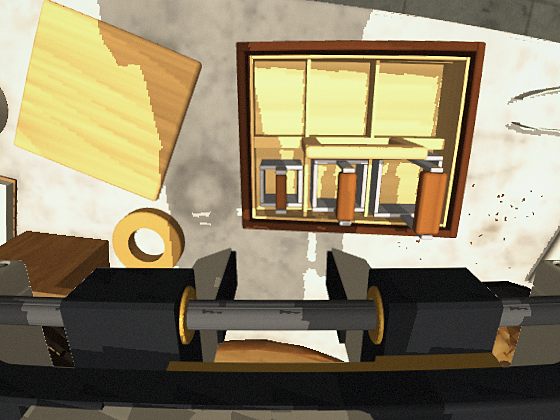

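View pics/c30.png

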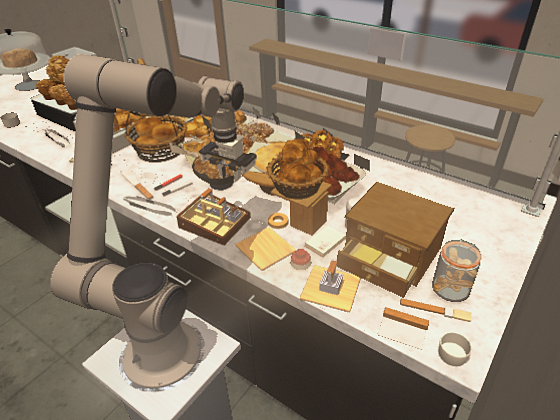

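```bash
python3 - <<'E'
from h import *
S=camera_model("scene");D=camera_model("side")
for n,p,z in [("drawer bottom front left",(337,268),0),("drawer front right bottom",(412,291),0),("cab left-bottom",(347,243),0),("cab top front-left",(348,206),0)]:
    print(n,[unz(S,p,z)[:2].round(0) for z in (0,50,100,150,200)])
m=np.load("m14.npy",allow_pickle=True).item()
print([unz(m,(30,205),z)[:2].round(0) for z in (0,50,80,120)])
im=cv2.imread("pics/c30.png");cv2.imwrite("pics/c30c.png",cv2.resize(im[170:330,280:480],None,fx=4,fy=4,interpolation=cv2.INTER_CUBIC)[:600])
E
```

```text
drawer bottom front left [array([ 558., -241.]), array([ 514., -263.]), array([ 471., -285.]), array([ 427., -308.]), array([ 383., -330.])]
drawer front right bottom [array([ 603., -486.]), array([ 558., -497.]), array([ 512., -508.]), array([ 466., -519.]), array([ 421., -530.])]
cab left-bottom [array([ 685., -208.]), array([ 635., -232.]), array([ 586., -256.]), array([ 536., -280.]), array([ 487., -303.])]
cab top front-left [array([ 874., -107.]), array([ 816., -136.]), array([ 758., -164.]), array([ 700., -192.]), array([ 642., -221.])]
[array([ 558., -289.]), array([ 543., -250.]), array([ 534., -226.]), array([ 521., -194.])]
```

View pics/c30c.png

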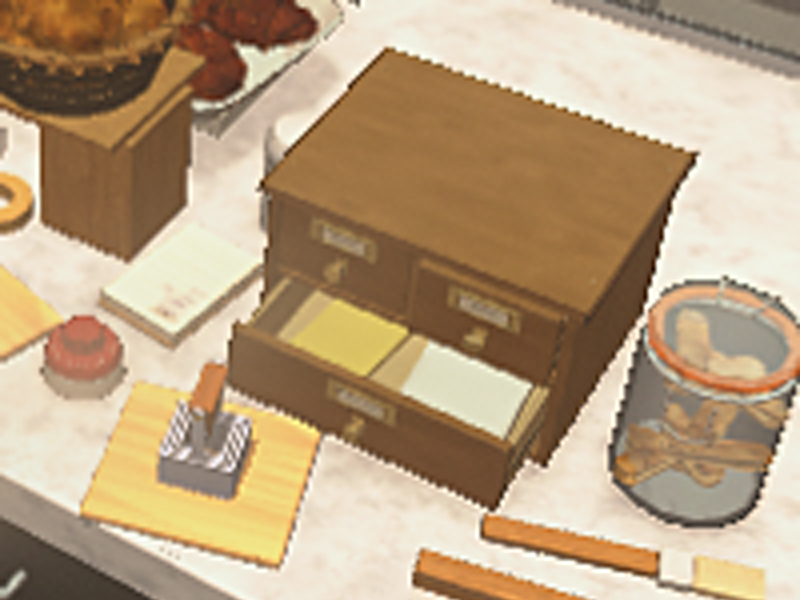

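Request:
send_rows(
  targets=[
    [[0,0,0,20,-33,-6,0],[0,0,0,40,-66,-12,0],[0,0,0,60,-100,-18,0],[0,0,0,75,-138,-24,0],[0,0,0,85,-177,-28,0]],
  ],
)

```text
time: 42.93
tool_pos: [484.9, 13.7, 184.6]
tcp_rot: [3.141, -0.001, -3.025]
contact_force: [1.4, -0.9, 0.7]
grip_width: 45.9
```

Request:
send_rows(
  targets=[
    [[0,0,2,5,-40,0,0],[0,0,4,10,-80,0,0],[0,0,6.6,15,-120,0,0],[0,0,6.6,20,-160,0,0],[0,0,6.6,25,-200,0,0]],
  ],
)

```text
time: 43.35
tool_pos: [484.1, -188.7, 184.1]
tcp_rot: [3.141, -0.001, 3.141]
contact_force: [2.0, 0.2, 0.6]
grip_width: 45.8
```

Request:
send_rows(
  targets=[
    [[0,0,0,0,-38,0,0],[0,0,0,0,-72,0,0],[0,0,0,0,-72,0,0],[0,0,0,0,-72,0,0],[0,0,0,0,-72,0,0]],
  ],
)

```text
time: 43.77
tool_pos: [484.4, -258.2, 183.9]
tcp_rot: [3.14, -0.002, 3.141]
contact_force: [-0.1, 0.1, -0.4]
grip_width: 46.1
```

```bash
python3 - <<'E'
from h import *
plan(490,-262,190,180)
m,im=snap("wrist","w31");np.save("m31.npy",m,allow_pickle=True)
for l,z in [("board_b",0),("large_b",12)]:
    print(l,[(np.round(rc(d)).tolist(),round(d["conf"],2),unz(m,rc(d),z)[:2].round(0)) for d in place_of(l,"wrist")])
E
```

```text
t 43.77 at [ 484.4 -258.2  183.9] [ 1.7991e+02 -9.0000e-02  1.7997e+02] | turn [ 0.09 -0.09 -0.03] shift [-5.6 -3.8 -6.1] q6 -2.2 F [-0.1  0.1 -0.4] w 46.1
board_b [([515.0, 187.0], 0.91, array([495.,  15.])), ([274.0, 163.0], 0.72, array([ 468., -265.]))]
large_b [([271.0, 163.0], 0.94, array([ 467., -268.]))]
```

View pics/w31.png

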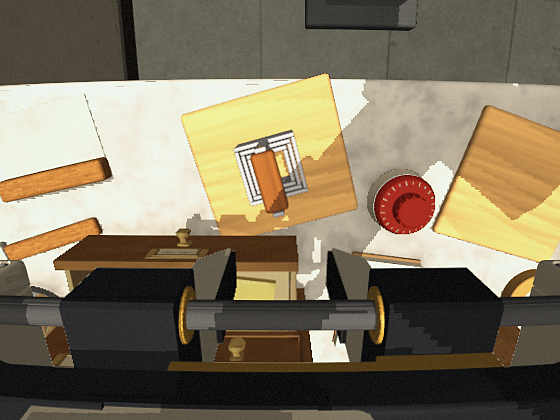

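```bash
python3 - <<'E'
from h import *
m=np.load("m31.npy",allow_pickle=True).item()
print("shaker top",unz(m,(411,210),114),"base ring c",unz(m,(402,200),20), [ (rc(d),d["conf"]) for d in place_of("sugar_shaker","wrist")])
for d in place_of("sugar_shaker","wrist")[:1]: print(unz(m,rc(d),0))
print("drawer",unz(m,(180,238),70),unz(m,(298,238),70),"knob",unz(m,(182,232),40))
im=cv2.imread("pics/w31.png");cv2.imwrite("pics/w31c.png",cv2.resize(im[115:235,220:325],None,fx=5,fy=5,interpolation=cv2.INTER_CUBIC))
E
```

```text
shaker top [ 486.78048305 -151.99616939  114.        ] base ring c [ 505.40572386 -125.53675941   20.        ] [((272.7, 161.4), 0.39)]
[ 466.71109394 -266.36338317    0.        ]
drawer [ 528.83968996 -355.07519858   70.        ] [ 528.89968397 -241.09268067   70.        ] knob [ 534.34232489 -361.78240669   40.        ]
```

View pics/w31c.png

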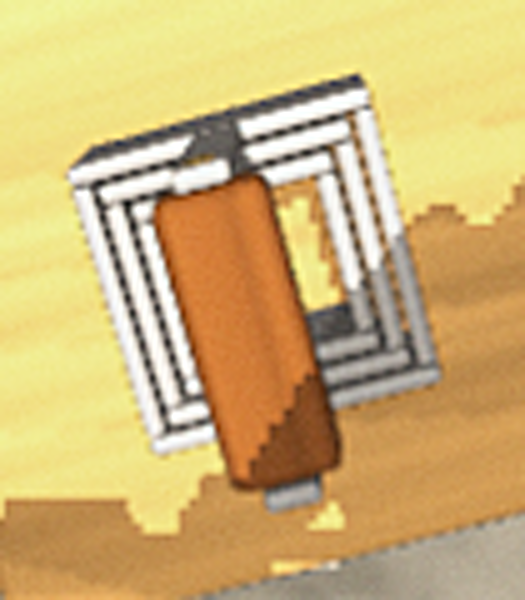

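```bash
python3 - <<'E'
from h import *
m=np.load("m31.npy",allow_pickle=True).item()
c=lambda p:(p[0]/5+220,p[1]/5+115)
q=np.array([unz(m,c(p),47) for p in [(72,178),(372,100),(440,378),(155,450)]])
print(q.round(1),"c",q.mean(0),np.linalg.norm(np.roll(q,-1,0)-q,axis=1))
d=(q[3]+q[2]-q[0]-q[1]);print("x-axis ang",np.degrees(np.arctan2(d[1],d[0])))
d=(q[1]+q[2]-q[0]-q[3]);print("y-axis ang",np.degrees(np.arctan2(d[1],d[0])))
b=np.array([unz(m,c(p),102) for p in [(155,203),(268,178),(342,470),(232,490)]])
print(b.mean(0),np.linalg.norm(np.roll(b,-1,0)-b,axis=1));d=(b[3]+b[2]-b[0]-b[1]);print("bar ang",np.degrees(np.arctan2(d[1],d[0])))
bd=np.array([unz(m,p,12) for p in [(181,117),(327,74),(357,207),(220,236)]]);print(bd.round(1),bd.mean(0));plan(465.5,-267,95,195)
E
```

```text
[[ 448.2 -301.9   47. ]
 [ 433.6 -244.6   47. ]
 [ 487.8 -230.6   47. ]
 [ 502.6 -287.4   47. ]] c [ 468.05338153 -266.13901394   47.        ] [59.12876034 56.04465991 58.69589101 56.35414071]
x-axis ang 14.673706559514336
y-axis ang 104.43823716893486
[ 466.9514615  -266.42988784  102.        ] [18.5582818  50.32655162 18.81863659 49.79618887]
bar ang 13.708116974883277
[[ 417.8 -360.8   12. ]
 [ 376.3 -211.1   12. ]
 [ 515.8 -172.6   12. ]
 [ 550.2 -327.    12. ]] [ 465.00665172 -267.87351586   12.        ]
t 44.02 at [ 485.1 -257.7  185. ] [ 1.800e+02  1.000e-02 -1.799e+02] | turn [ 0.00e+00  1.00e-02 -1.49e+01] shift [19.6 -9.3 90. ] q6 -2.2 F [-0.  -0.1  0.6] w 45.9
```

Request:
send_rows(
  targets=[
    [[0,0,-5,9,-4,20,0],[0,0,-11,18.6,-8.6,45,0],[0,0,-14.2,18.6,-8.6,70,0],[0,0,-14.2,18.6,-8.6,90,0],[0,0,-14.2,18.6,-8.6,90,0]],
  ],
)

```text
time: 44.43
tool_pos: [464.1, -265.2, 91.3]
tcp_rot: [3.136, -0.004, -2.893]
contact_force: [-1.6, 0.4, 0.2]
grip_width: 46.4
```

Request:
send_rows(
  targets=[
    [[0,0,0,0,0,0,0],[0,0,0,0,0,0,0],[0,0,0,0,0,0,0]],
  ],
)

```text
time: 44.68
tool_pos: [467.3, -267.9, 96.5]
tcp_rot: [-3.139, 0.002, -2.893]
contact_force: [0.5, 0.6, 0.8]
grip_width: 45.8
```

```bash
python3 - <<'E'
from h import *
plan(466.5,-266.3,43,194.3)
m,im=snap("wrist","w32");np.save("m32.npy",m,allow_pickle=True)
E
```

```text
t 44.68 at [ 467.3 -267.9   96.5] [-1.7986e+02  1.1000e-01 -1.6578e+02] | turn [-0.14  0.11 -0.08] shift [ 0.5  1.9 53.5] q6 -2.48 F [0.5 0.6 0.8] w 45.8
```

View pics/w32.png

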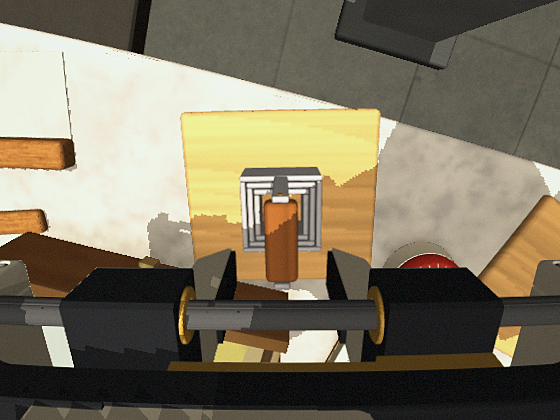

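Request:
send_rows(
  targets=[
    [[0,0,-0.9,0.5,0,15,0],[0,0,-0.9,0.5,0,30,0],[0,0,-0.9,0.5,0,44,0],[0,0,-0.9,0.5,0,53,0],[0,0,-0.9,0.5,0,53,0]],
  ],
)

```text
time: 45.15
tool_pos: [465.2, -267.1, 40.9]
tcp_rot: [3.14, -0.001, -2.878]
contact_force: [-0.7, -0.6, 0.2]
grip_width: 45.7
```

```bash
python3 - <<'E'
from h import *
plan(466.5,-266.3,43,194.3)
snap("wrist","w33");snap("scene","c33")
a=cv2.resize(cv2.imread("pics/c33.png")[210:310,280:380],None,fx=4,fy=4,interpolation=cv2.INTER_CUBIC)
b=cv2.resize(cv2.imread("pics/w33.png")[160:360,180:380],None,fx=2,fy=2,interpolation=cv2.INTER_CUBIC)
cv2.imwrite("pics/v33.png",np.hstack([a,b]))
E
```

```text
t 45.15 at [ 465.2 -267.1   40.9] [ 1.7991e+02 -6.0000e-02 -1.6490e+02] | turn [ 0.09 -0.06  0.8 ] shift [-1.4  0.4 -2.1] q6 -2.5 F [-0.7 -0.6  0.2] w 45.7
```

View pics/v33.png

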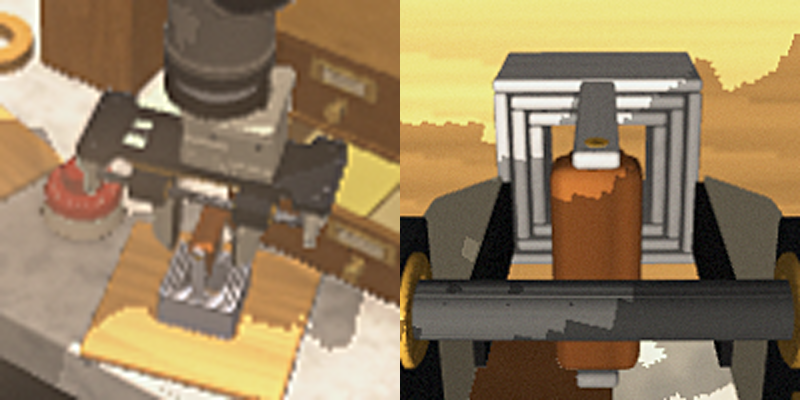

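Request:
send_rows(
  targets=[
    [[0,0,0,0,-0.7,0,1],[0,0,0,0,-0.7,0,1],[0,0,0,0,-0.7,0,1],[0,0,0,0,-0.7,0,1],[0,0,0,0,-0.7,0,1]],
  ],
)

```text
time: 45.67
tool_pos: [466.1, -268.4, 42.2]
tcp_rot: [-3.141, 0.0, -2.878]
contact_force: [-0.1, -0.3, 2.5]
grip_width: 19.5
```

Request:
send_rows(
  targets=[
    [[0,0,0,0,0,0,1],[0,0,0,0,0,0,1],[0,0,0,0,0,0,1]],
  ],
)

```text
time: 45.92
tool_pos: [466.1, -268.4, 42.2]
tcp_rot: [-3.141, 0.0, -2.878]
contact_force: [-0.8, 0.7, 5.5]
grip_width: 19.7
```

Request:
send_rows(
  targets=[
    [[0,0,0,0,0,-2,1],[0,0,0,0,0,-5,1],[0,0,0,0,0,-9,1],[0,0,0,0,0,-13,1],[0,0,0,0,0,-18,1]],
  ],
)

```text
time: 46.33
tool_pos: [465.8, -268.2, 60.0]
tcp_rot: [3.141, -0.0, -2.878]
contact_force: [-0.3, -0.3, -1.0]
grip_width: 19.8
```

Request:
send_rows(
  targets=[
    [[0,0,0,0,0,-6,1],[0,0,0,0,0,-12,1],[0,0,0,0,0,-20,1],[0,0,0,0,0,-28,1],[0,0,0,0,0,-37,1]],
  ],
)

```text
time: 46.75
tool_pos: [465.9, -268.2, 97.7]
tcp_rot: [-3.142, 0.0, -2.878]
contact_force: [-0.4, -0.3, -0.8]
grip_width: 19.8
```

```bash
python3 - <<'E'
from h import *
plan(466.5,-266.3,43,194.3)
snap("wrist","w34");snap("scene","c34")
a=cv2.resize(cv2.imread("pics/c34.png")[210:310,280:380],None,fx=4,fy=4,interpolation=cv2.INTER_CUBIC)
b=cv2.resize(cv2.imread("pics/w34.png")[100:300,180:380],None,fx=2,fy=2,interpolation=cv2.INTER_CUBIC)
cv2.imwrite("pics/v34.png",np.hstack([a,b]))
E
```

```text
t 46.75 at [ 465.9 -268.2   97.7] [-1.800e+02  1.000e-02 -1.649e+02] | turn [-0.    0.01  0.8 ] shift [-1.1  1.7 54.7] q6 -2.5 F [-0.4 -0.3 -0.8] w 19.8
```

View pics/v34.png

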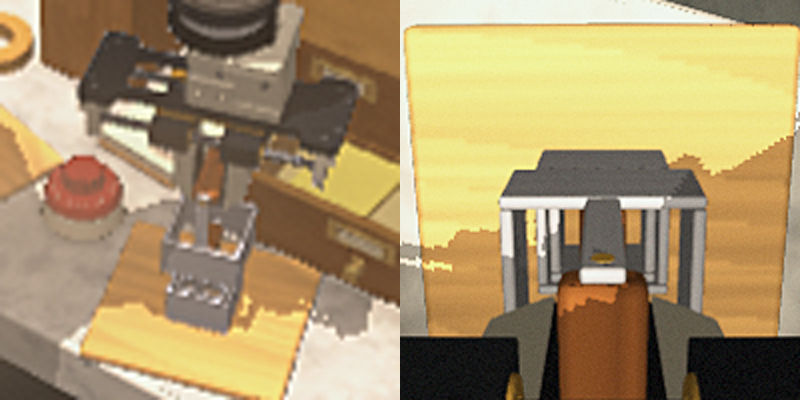

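Request:
send_rows(
  targets=[
    [[0,0,0,0,0,-22,1],[0,0,0,-3,12,-42,1],[0,0,2,-11,42,-48,1],[0,0,5,-20,79,-48,1],[0,0,8.5,-30,117,-48,1]],
  ],
)

```text
time: 47.27
tool_pos: [464.3, -146.9, 145.2]
tcp_rot: [-3.141, 0.001, -3.031]
contact_force: [1.0, 0.5, -0.5]
grip_width: 19.7
```

```bash
python3 - <<'E'
from h import *
plan(459.1,310.8,145,186.57)
E
```

```text
t 47.27 at [ 464.3 -146.9  145.2] [-1.7996e+02  6.0000e-02 -1.7366e+02] | turn [-0.04  0.06 -0.23] shift [-45.4 455.4  -0. ] q6 -2.15 F [ 1.   0.5 -0.5] w 19.7
```

Request:
send_rows(
  targets=[
    [[0,0,0,-4,39,0,1],[0,0,0,-8,79,0,1],[0,0,0,-12,119,0,1],[0,0,0,-16,159,0,1],[0,0,0,-20,199,0,1]],
  ],
)

```text
time: 47.68
tool_pos: [460.9, 54.3, 144.9]
tcp_rot: [-3.142, 0.0, -3.027]
contact_force: [0.8, 0.3, -0.7]
grip_width: 19.4
```

Request:
send_rows(
  targets=[
    [[0,0,0,-4,39,0,1],[0,0,0,-8,79,0,1],[0,0,0,-12,119,0,1],[0,0,0,-16,159,0,1],[0,0,0,-20,194,0,1]],
  ],
)

```text
time: 48.1
tool_pos: [458.3, 250.0, 144.8]
tcp_rot: [3.141, 0.0, -3.026]
contact_force: [1.3, -0.9, -0.6]
grip_width: 20.0
```

Request:
send_rows(
  targets=[
    [[0,0,0,-3,25,0,1],[0,0,0,-5,50,0,1],[0,0,0,-5,50,0,1],[0,0,0,-5,50,0,1],[0,0,0,-5,50,0,1]],
  ],
)

```text
time: 48.52
tool_pos: [457.9, 297.2, 144.5]
tcp_rot: [-3.141, -0.001, -3.026]
contact_force: [0.0, 0.2, -2.1]
grip_width: 19.6
```

```bash
python3 - <<'E'
from h import *
plan(459.1,310.8,100,186.57)
E
```

```text
t 48.52 at [457.9 297.2 144.5] [-1.7996e+02 -4.0000e-02 -1.7338e+02] | turn [-0.04 -0.04  0.05] shift [-2.8 13.4 44.5] q6 -1.25 F [ 0.   0.2 -2.1] w 19.6
```

Request:
send_rows(
  targets=[
    [[0,0,0,-2,12,8,1],[0,0,0,-2,12.4,22,1],[0,0,0,-2,12.4,36,1],[0,0,0,-2,12.4,46,1],[0,0,0,-2,12.4,46,1]],
  ],
)

```text
time: 48.93
tool_pos: [457.6, 309.2, 96.4]
tcp_rot: [-3.14, -0.004, -3.028]
contact_force: [-0.6, -0.7, -1.5]
grip_width: 19.6
```

Request:
send_rows(
  targets=[
    [[0,0,0,0,0,0,1],[0,0,0,0,0,0,1],[0,0,0,0,0,0,1]],
  ],
)

```text
time: 49.18
tool_pos: [459.4, 310.4, 99.7]
tcp_rot: [3.141, 0.002, -3.027]
contact_force: [0.7, -0.6, -1.0]
grip_width: 19.9
```

```bash
python3 - <<'E'
from h import *
plan(459.1,310.8,100,186.57)
m,im=snap("wrist","w35");np.save("m35.npy",m,allow_pickle=True)
cv2.imwrite("pics/w35c.png",cv2.resize(im[60:270,100:400,::-1],None,fx=2.6,fy=2.6,interpolation=cv2.INTER_CUBIC))
E
```

```text
t 49.18 at [459.4 310.4  99.7] [ 1.7997e+02  9.0000e-02 -1.7342e+02] | turn [0.03 0.09 0.01] shift [ 0.2  0.4 -0.3] q6 -1.23 F [ 0.7 -0.6 -1. ] w 19.9
```

View pics/w35c.png

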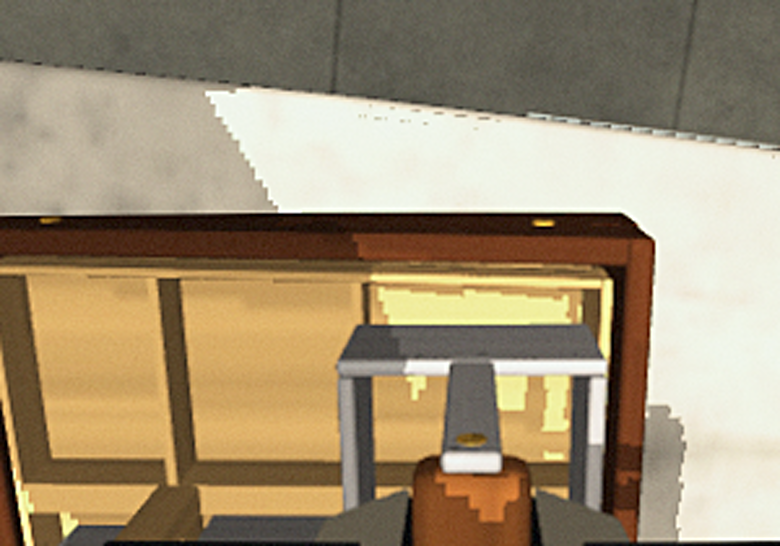

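```bash
python3 - <<'E'
from h import *
m=np.load("m35.npy",allow_pickle=True).item()
c=lambda p:(p[0]/2.6+100,p[1]/2.6+60)
u=99.7-30.2
for n,p,z in [("frame bl",(358,325),u),("frame br",(590,325),u),("frame tl",(338,370),u+35),("frame tr",(606,370),u+35),("part l",(362,295),32),("part r",(371,295),32),("tall in",(586,300),10),("tall top in",(600,290),53),("tall top out",(612,270),53),("box tall out",(655,240),58),("wall robot-side top in y~0",(200,277),37),("wall robot side out",(200,264),37),("box side out",(200,213),45)]:
    print(n,ins(unz(m,c(p),z)))
print(ins(get_obs()["tool_pos"]))
E
```

```text
frame bl [-67.1  26.7]
frame br [-67.   86.2]
frame tl [-65.5  26.4]
frame tr [-65.4  85.4]
part l [-67.   23.4]
part r [-67.   26.1]
tall in [-60.8  92.8]
tall top in [-72.8  90.9]
tall top out [-78.3  93.9]
box tall out [-87.2 104.1]
wall robot-side top in y~0 [-73.6 -23. ]
wall robot side out [-77.4 -22.7]
box side out [-93. -19.]
[-39.3  54.9]
```

```bash
python3 - <<'E'
from h import *
m=np.load("m35.npy",allow_pickle=True).item()
im=cv2.imread("pics/w35.png")
c=lambda p:(p[0]/2.6+100,p[1]/2.6+60)
for p in [(157,300),(166,300),(163,400),(172,400),(362,300),(370,300),(362,320),(370,320)]: print(p,ins(unz(m,c(p),32)))
cv2.imwrite("pics/w35d.png",cv2.resize(im[155:205,155:345],None,fx=4.2,fy=8,interpolation=cv2.INTER_NEAREST))
E
```

```text
(157, 300) [-65.8 -38.2]
(166, 300) [-65.8 -35.5]
(163, 400) [-34.2 -39.6]
(172, 400) [-34.2 -36.8]
(362, 300) [-65.5  23.4]
(370, 300) [-65.5  25.8]
(362, 320) [-59.4  23.2]
(370, 320) [-59.4  25.6]
```

View pics/w35d.png

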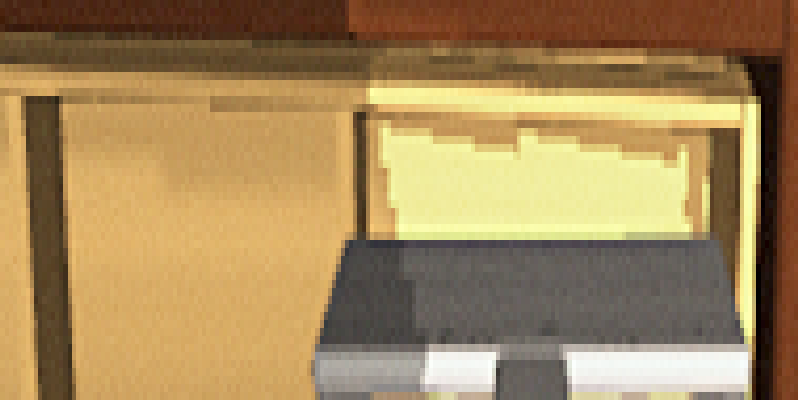

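Request:
send_rows(
  targets=[
    [[0,0,0,0.8,0.8,6,1],[0,0,0,0.8,0.8,14,1],[0,0,0,0.8,0.8,24,1],[0,0,0,0.8,0.8,34,1],[0,0,0,0.8,0.8,43,1]],
  ],
)

```text
time: 49.65
tool_pos: [457.3, 310.8, 54.2]
tcp_rot: [-3.141, -0.001, -3.026]
contact_force: [-0.3, -0.4, -1.1]
grip_width: 19.8
```

Request:
send_rows(
  targets=[
    [[0,0,0,0,0,4,1],[0,0,0,0,0,8,1],[0,0,0,0,0,12,1],[0,0,0,0,0,14,1],[0,0,0,0,0,14,1]],
  ],
)

```text
time: 50.07
tool_pos: [457.8, 310.9, 41.5]
tcp_rot: [-3.141, -0.0, -3.026]
contact_force: [0.3, 0.4, -1.4]
grip_width: 19.9
```

Request:
send_rows(
  targets=[
    [[0,0,0,0,0,0.8,1],[0,0,0,0,0,1.6,1],[0,0,0,0,0,2.4,1],[0,0,0,0,0,2.4,1]],
  ],
)

```text
time: 50.4
tool_pos: [458.2, 311.2, 40.2]
tcp_rot: [3.141, 0.001, -3.026]
contact_force: [-0.7, -0.2, 3.5]
grip_width: 19.7
```

Landed at 40.2 as predicted. Release and go back to nest b.

Request:
send_rows(
  targets=[
    [[0,0,0,0,0,0,0.1],[0,0,0,0,0,0,0.1],[0,0,0,0,0,0,0.1],[0,0,0,0,0,-5,0.1],[0,0,0,0,0,-20,0.1]],
  ],
)

```text
time: 50.82
tool_pos: [456.5, 310.3, 57.9]
tcp_rot: [-3.14, -0.004, -3.026]
contact_force: [0.2, -0.5, 0.3]
grip_width: 41.1
```

Request:
send_rows(
  targets=[
    [[0,0,0,0,0,-25,0],[0,0,0,0,0,-60,0],[0,0,0,0,0,-95,0],[0,0,0,0,0,-105,0],[0,0,0,0,0,-105,0]],
  ],
)

```text
time: 51.23
tool_pos: [459.7, 311.9, 168.1]
tcp_rot: [3.139, 0.007, -3.026]
contact_force: [1.1, -0.1, -0.8]
grip_width: 45.9
```

```bash
python3 - <<'E'
from h import *
plan(466,-268,165,195.1)
m,im=snap("wrist","w36")
E
```

```text
t 51.23 at [459.7 311.9 168.1] [ 179.86    0.4  -173.4 ] | turn [ 0.11  0.41 -8.5 ] shift [  60.4 -576.8    1.3] q6 -1.23 F [ 1.1 -0.1 -0.8] w 45.9
```

View pics/w36.png

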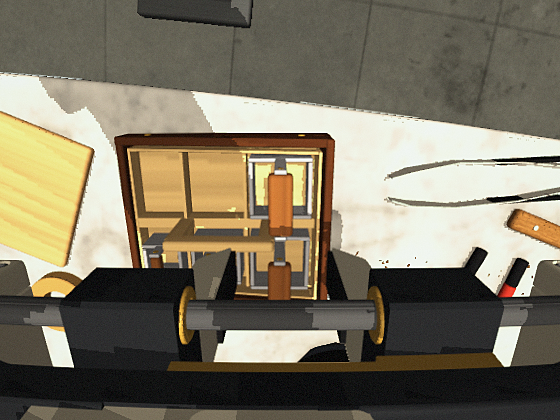

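Request:
send_rows(
  targets=[
    [[0,0,0,3,-33,0,0],[0,0,0,7,-72,0,0],[0,0,0,11,-112,0,0],[0,0,0,15,-152,0,0],[0,0,0,19,-192,0,0]],
  ],
)

```text
time: 51.7
tool_pos: [459.3, 116.4, 162.3]
tcp_rot: [3.142, -0.004, -3.026]
contact_force: [0.5, -0.6, -0.3]
grip_width: 46.4
```

Request:
send_rows(
  targets=[
    [[0,0,0,4,-40,0,0],[0,0,0,8,-80,0,0],[0,0,0,12,-120,0,0],[0,0,0,16,-160,0,0],[0,0,0,20,-200,0,0]],
  ],
)

```text
time: 52.12
tool_pos: [462.5, -84.4, 162.4]
tcp_rot: [3.14, -0.003, -3.026]
contact_force: [0.1, -0.2, -0.3]
grip_width: 46.2
```

Request:
send_rows(
  targets=[
    [[0,0,-3,4,-40,0,0],[0,0,-6,8,-80,0,0],[0,0,-8.5,12,-120,0,0],[0,0,-8.5,16,-160,20,0],[0,0,-8.5,20,-184,45,0]],
  ],
)

```text
time: 52.53
tool_pos: [465.6, -271.6, 118.7]
tcp_rot: [-3.139, 0.001, -2.879]
contact_force: [0.4, -0.7, 0.1]
grip_width: 45.6
```

Request:
send_rows(
  targets=[
    [[0,0,0,0,0,15,0],[0,0,0,0,0,25,0],[0,0,0,0,0,25,0],[0,0,0,0,0,25,0],[0,0,0,0,0,25,0]],
  ],
)

```text
time: 52.95
tool_pos: [466.0, -267.2, 95.0]
tcp_rot: [-3.141, 0.001, -2.877]
contact_force: [-0.2, -0.0, -0.8]
grip_width: 45.9
```

```bash
python3 - <<'E'
from h import *
plan(466,-268,90,195.1)
m,im=snap("wrist","w37")
E
```

```text
t 52.95 at [ 466.  -267.2   95. ] [-1.7997e+02  3.0000e-02 -1.6482e+02] | turn [-0.03  0.03  0.08] shift [ 0.2 -0.7  5. ] q6 -2.5 F [-0.2 -0.  -0.8] w 45.9
```

View pics/w37.png

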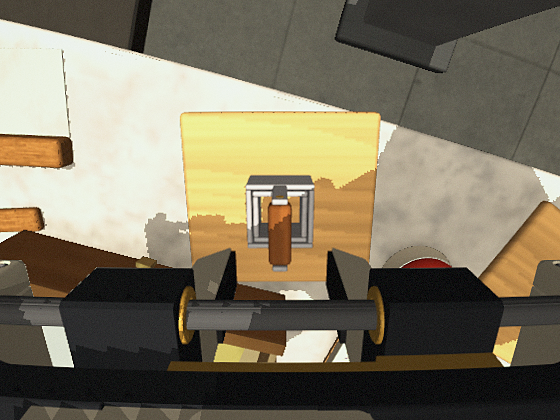

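Request:
send_rows(
  targets=[
    [[0,0,0,0,-0.7,20,0],[0,0,0,0,-0.7,40,0],[0,0,0,0,-0.7,56,0],[0,0,0,0,-0.7,68,0],[0,0,0,0,-0.7,68,0]],
  ],
)

```text
time: 53.42
tool_pos: [465.1, -267.3, 25.3]
tcp_rot: [3.14, -0.001, -2.877]
contact_force: [-0.3, -0.1, -0.5]
grip_width: 46.1
```

Request:
send_rows(
  targets=[
    [[0,0,0,0,0,0,0.1],[0,0,0,0,0,0,1],[0,0,0,0,0,0,1],[0,0,0,0,0,0,1],[0,0,0,0,0,0,1]],
  ],
)

```text
time: 53.83
tool_pos: [466.0, -268.9, 27.2]
tcp_rot: [-3.14, 0.001, -2.878]
contact_force: [0.1, 0.2, -0.7]
grip_width: 19.7
```

Request:
send_rows(
  targets=[
    [[0,0,0,0,0,0,1],[0,0,0,0,0,0,1],[0,0,0,0,0,0,1],[0,0,0,0,0,0,1]],
  ],
)

```text
time: 54.17
tool_pos: [465.9, -268.7, 26.9]
tcp_rot: [-3.141, 0.001, -2.878]
contact_force: [-0.5, 1.5, 5.1]
grip_width: 14.7
```

Request:
send_rows(
  targets=[
    [[0,0,0,0,0,-2,1],[0,0,0,0,0,-5,1],[0,0,0,0,0,-9,1],[0,0,0,0,0,-13,1],[0,0,0,0,0,-18,1]],
  ],
)

```text
time: 54.58
tool_pos: [465.5, -268.5, 44.6]
tcp_rot: [3.141, -0.0, -2.878]
contact_force: [-0.1, 0.2, -1.2]
grip_width: 14.5
```

Request:
send_rows(
  targets=[
    [[0,0,0,0,0,-6,1],[0,0,0,0,0,-12,1],[0,0,0,0,0,-20,1],[0,0,0,0,0,-28,1],[0,0,0,0,0,-37,1]],
  ],
)

```text
time: 55.0
tool_pos: [465.6, -268.6, 82.3]
tcp_rot: [-3.142, 0.0, -2.878]
contact_force: [0.0, -1.0, -1.0]
grip_width: 14.9
```

```bash
python3 - <<'E'
from h import *
plan(466,-268,90,195.1)
m,im=snap("wrist","w38")
cv2.imwrite("pics/w38c.png",cv2.resize(im[100:300,180:380,::-1],None,fx=2,fy=2))
E
```

```text
t 55.0 at [ 465.6 -268.6   82.3] [-1.800e+02  1.000e-02 -1.649e+02] | turn [-0.    0.01  0.  ] shift [-0.5  0.5 -7.7] q6 -2.5 F [ 0. -1. -1.] w 14.9
```

View pics/w38c.png

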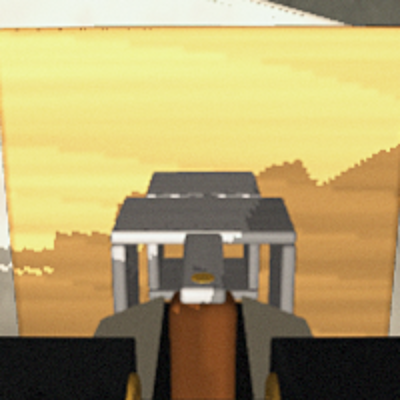

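Request:
send_rows(
  targets=[
    [[0,0,0,0,0,-22,1],[0,0,0,-3,12,-42,1],[0,0,2,-11,42,-48,1],[0,0,5,-21,79,-48,1],[0,0,8.5,-31,117,-48,1]],
  ],
)

```text
time: 55.47
tool_pos: [465.3, -147.1, 130.4]
tcp_rot: [-3.14, 0.002, -3.031]
contact_force: [0.5, 0.9, -1.5]
grip_width: 15.0
```

Request:
send_rows(
  targets=[
    [[0,0,0,-4.5,39,0,1],[0,0,0,-9,79,0,1],[0,0,0,-13.5,119,0,1],[0,0,0,-18,159,0,1],[0,0,0,-22.5,199,0,1]],
  ],
)

```text
time: 55.88
tool_pos: [464.3, 54.5, 130.0]
tcp_rot: [-3.141, 0.001, -3.027]
contact_force: [0.3, -0.3, -0.5]
grip_width: 14.8
```

Request:
send_rows(
  targets=[
    [[0,0,0,-4.5,39,0,1],[0,0,0,-9,79,0,1],[0,0,0,-13.5,119,0,1],[0,0,0,-18,150,0,1],[0,0,0,-20,165,0,1]],
  ],
)

```text
time: 56.3
tool_pos: [465.1, 222.7, 129.8]
tcp_rot: [3.14, 0.001, -3.024]
contact_force: [0.4, 0.3, -0.7]
grip_width: 14.4
```

Request:
send_rows(
  targets=[
    [[0,0,0,0,0,0,1],[0,0,0,0,0,0,1],[0,0,0,0,0,0,1]],
  ],
)

```text
time: 56.55
tool_pos: [465.4, 218.1, 129.4]
tcp_rot: [-3.141, -0.0, -3.027]
contact_force: [0.6, 0.2, -1.5]
grip_width: 14.6
```

```bash
python3 - <<'E'
from h import *
plan(466.8,246.4,75,186.57)
E
```

```text
t 56.55 at [465.4 218.1 129.4] [-1.7997e+02 -1.0000e-02 -1.7341e+02] | turn [-0.03 -0.01  0.02] shift [-4.7 28.  54.4] q6 -1.4 F [ 0.6  0.2 -1.5] w 14.6
```

Request:
send_rows(
  targets=[
    [[0,0,0,-3,16,0,1],[0,0,0,-4.7,28,5,1],[0,0,0,-4.7,28,25,1],[0,0,0,-4.7,28,46,1],[0,0,0,-4.7,28,54,1]],
  ],
)

```text
time: 56.97
tool_pos: [465.5, 246.1, 72.9]
tcp_rot: [-3.141, -0.004, -3.027]
contact_force: [-0.6, -0.2, -2.5]
grip_width: 14.6
```

Request:
send_rows(
  targets=[
    [[0,0,0,0,0,0,1],[0,0,0,0,0,0,1],[0,0,0,0,0,0,1],[0,0,0,0,0,0,1]],
  ],
)

```text
time: 57.3
tool_pos: [467.8, 247.3, 76.6]
tcp_rot: [3.141, 0.002, -3.027]
contact_force: [0.5, 0.4, -1.7]
grip_width: 14.7
```

```bash
python3 - <<'E'
from h import *
plan(466.8,246.4,75,186.57)
m,im=snap("wrist","w39");np.save("m39.npy",m,allow_pickle=True)
cv2.imwrite("pics/w39c.png",cv2.resize(im[120:250,180:380,::-1],None,fx=4,fy=4,interpolation=cv2.INTER_CUBIC))
E
```

```text
t 57.3 at [467.8 247.3  76.6] [ 1.7997e+02  1.3000e-01 -1.7342e+02] | turn [0.03 0.13 0.01] shift [ 1.1 -0.8  1.6] q6 -1.34 F [ 0.5  0.4 -1.7] w 14.7
```

View pics/w39c.png

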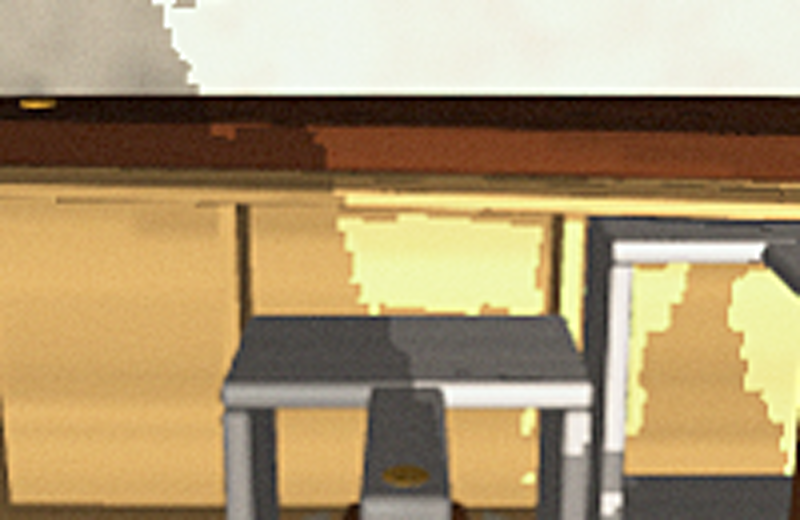

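```bash
python3 - <<'E'
from h import *
m=np.load("m39.npy",allow_pickle=True).item()
c=lambda p:(p[0]/4+180,p[1]/4+120)
u=76.6-14.9
for n,p,z in [("frame bl",(250,318),u),("frame br",(563,318),u),("frame tl",(223,392),u+35),("frame tr",(592,392),u+35),("SM",(238,280),32),("SM",(236,220),32),("ML",(562,220),32),("ML",(562,300),32)]:
    print(n,ins(unz(m,c(p),z)))
print(ins(get_obs()["tool_pos"]))
E
```

```text
frame bl [-60.3 -32.3]
frame br [-60.2  16.9]
frame tl [-60.2 -32.2]
frame tr [-60.1  16.9]
SM [-58.7 -37.7]
SM [-69.6 -37.6]
ML [-69.6  19.8]
ML [-55.   20.2]
[-38.2  -8.7]
```

Request:
send_rows(
  targets=[
    [[0,0,0,1.5,-1,6,1],[0,0,0,1.5,-1,14,1],[0,0,0,1.5,-1,22,1],[0,0,0,1.5,-1,32,1],[0,0,0,1.5,-1,40,1]],
  ],
)

```text
time: 57.77
tool_pos: [465.0, 245.9, 33.9]
tcp_rot: [-3.141, -0.001, -3.026]
contact_force: [0.1, -0.3, -1.9]
grip_width: 14.8
```

Request:
send_rows(
  targets=[
    [[0,0,0,0,0,3,1],[0,0,0,0,0,6,1],[0,0,0,0,0,8.5,1],[0,0,0,0,0,10,1],[0,0,0,0,0,10,1]],
  ],
)

```text
time: 58.18
tool_pos: [465.6, 246.1, 25.3]
tcp_rot: [-3.142, -0.0, -3.026]
contact_force: [0.0, 0.8, -1.4]
grip_width: 14.5
```

Request:
send_rows(
  targets=[
    [[0,0,0,0,0,0.7,1],[0,0,0,0,0,1.4,1],[0,0,0,0,0,1.6,1],[0,0,0,0,0,1.6,1]],
  ],
)

```text
time: 58.52
tool_pos: [465.9, 246.4, 24.9]
tcp_rot: [3.141, 0.001, -3.026]
contact_force: [-2.5, 1.5, 5.0]
grip_width: 14.6
```

Landed. Release.

Request:
send_rows(
  targets=[
    [[0,0,0,0,0,0,0.3],[0,0,0,0,0,0,0.3],[0,0,0,0,0,0,0.3],[0,0,0,0,0,-5,0.3],[0,0,0,0,0,-20,0.3]],
  ],
)

```text
time: 58.93
tool_pos: [464.2, 245.5, 42.5]
tcp_rot: [-3.141, -0.004, -3.027]
contact_force: [-0.0, 0.2, -0.6]
grip_width: 31.8
```

Request:
send_rows(
  targets=[
    [[0,0,0,0,0,-25,0.3],[0,0,0,0,0,-60,0],[0,0,0,0,0,-95,0],[0,0,0,0,0,-120,0],[0,0,0,0,0,-120,0]],
  ],
)

```text
time: 59.35
tool_pos: [468.5, 247.2, 169.8]
tcp_rot: [3.139, 0.011, -3.026]
contact_force: [0.2, -0.0, -0.2]
grip_width: 45.2
```

```bash
python3 - <<'E'
from h import *
plan(466,-268,165,195.1)
m,im=snap("wrist","w40")
E
```

```text
t 59.35 at [468.5 247.2 169.8] [ 179.87    0.6  -173.4 ] | turn [ 0.09  0.61 -8.49] shift [  61.8 -511.5    3. ] q6 -1.35 F [ 0.2 -0.  -0.2] w 45.2
```

View pics/w40.png

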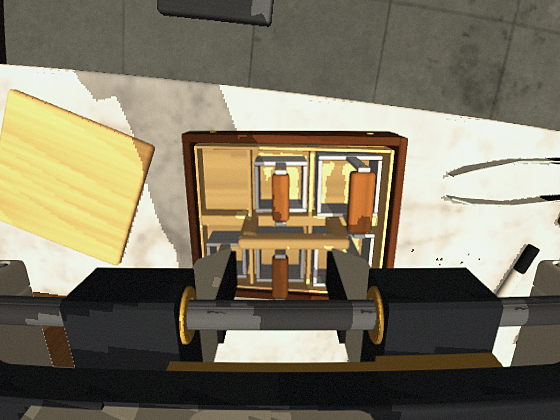

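Request:
send_rows(
  targets=[
    [[0,0,0,4,-33,0,0],[0,0,0,9,-72,0,0],[0,0,0,13,-112,0,0],[0,0,0,18,-152,0,0],[0,0,0,22,-192,0,0]],
  ],
)

```text
time: 59.82
tool_pos: [464.5, 51.3, 162.7]
tcp_rot: [3.141, -0.002, -3.026]
contact_force: [0.6, 0.7, -0.6]
grip_width: 46.0
```

Request:
send_rows(
  targets=[
    [[0,0,0,5,-40,0,0],[0,0,0,9,-80,0,0],[0,0,-3,14,-120,0,0],[0,0,-6,18,-160,0,0],[0,0,-8.5,23,-200,0,0]],
  ],
)

```text
time: 60.23
tool_pos: [464.9, -150.2, 162.7]
tcp_rot: [3.14, -0.001, -2.876]
contact_force: [0.8, 0.3, -0.5]
grip_width: 46.0
```

Request:
send_rows(
  targets=[
    [[0,0,0,-3,-38,0,0],[0,0,0,-4,-76,15,0],[0,0,0,-4,-106,40,0],[0,0,0,-4,-118,65,0],[0,0,0,-4,-118,70,0]],
  ],
)

```text
time: 60.65
tool_pos: [498.0, -262.5, 88.2]
tcp_rot: [3.136, -0.005, -2.881]
contact_force: [-1.6, 1.0, -1.3]
grip_width: 46.0
```

Request:
send_rows(
  targets=[
    [[0,0,0,0,0,0,0],[0,0,0,0,0,0,0],[0,0,0,0,0,0,0],[0,0,0,0,0,0,0]],
  ],
)

```text
time: 60.98
tool_pos: [501.2, -260.8, 95.4]
tcp_rot: [-3.14, 0.002, -2.877]
contact_force: [-0.6, -0.4, -0.1]
grip_width: 45.9
```

```bash
python3 - <<'E'
from h import *
plan(466,-268.4,90,195.1)
m,im=snap("wrist","w41")
E
```

```text
t 60.98 at [ 501.2 -260.8   95.4] [-1.7990e+02  1.0000e-01 -1.6482e+02] | turn [-0.1   0.1   0.08] shift [36.   1.9  5.3] q6 -2.45 F [-0.6 -0.4 -0.1] w 45.9
```

View pics/w41.png

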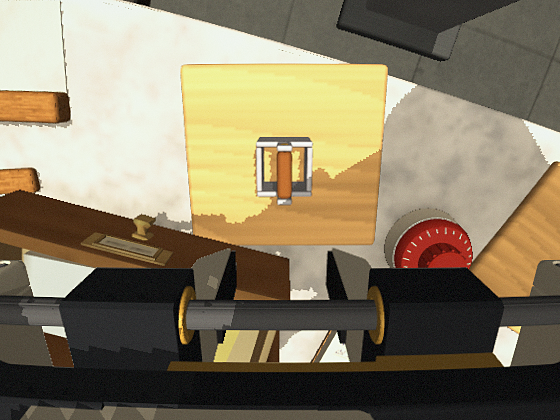

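Request:
send_rows(
  targets=[
    [[0,0,0,18,1,0,0],[0,0,0,36,1.9,0,0],[0,0,0,36,1.9,10,0],[0,0,0,36,1.9,10,0],[0,0,0,36,1.9,10,0]],
  ],
)

```text
time: 61.45
tool_pos: [465.8, -268.6, 83.9]
tcp_rot: [-3.141, 0.0, -2.878]
contact_force: [-0.0, -0.0, -0.6]
grip_width: 45.9
```

```bash
python3 - <<'E'
from h import *
plan(466,-268.4,14.5,195.1)
m,im=snap("wrist","w42")
cv2.imwrite("pics/w42c.png",cv2.resize(im[120:320,180:380,::-1],None,fx=3,fy=3))
E
```

```text
t 61.45 at [ 465.8 -268.6   83.9] [-1.7999e+02  3.0000e-02 -1.6489e+02] | turn [-0.01  0.03  0.01] shift [-0.3  0.1 69.4] q6 -2.5 F [-0.  -0.  -0.6] w 45.9
```

View pics/w42c.png

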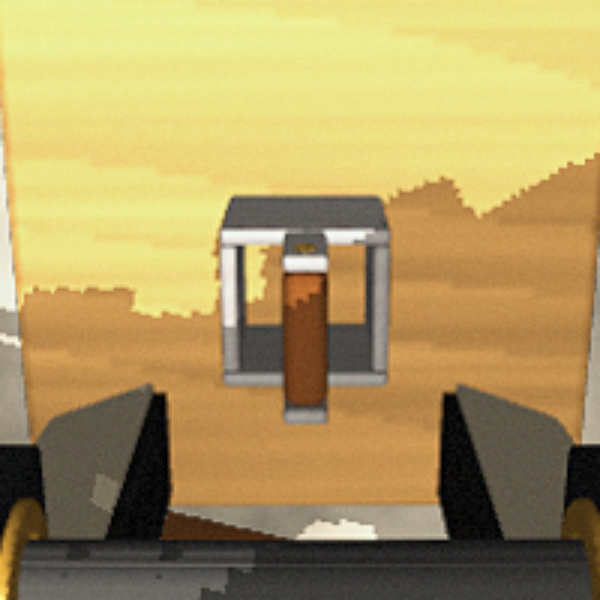

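Request:
send_rows(
  targets=[
    [[0,0,0,0,0,20,0],[0,0,0,0,0,40,0],[0,0,0,0,0,56,0],[0,0,0,0,0,66,0],[0,0,0,0,0,69.4,0]],
  ],
)

```text
time: 61.92
tool_pos: [465.1, -268.2, 13.0]
tcp_rot: [3.14, -0.001, -2.878]
contact_force: [-0.2, 0.4, 0.1]
grip_width: 45.7
```

Request:
send_rows(
  targets=[
    [[0,0,0,0,0,0,0.3],[0,0,0,0,0,0,1],[0,0,0,0,0,0,1],[0,0,0,0,0,0,1],[0,0,0,0,0,0,1]],
  ],
)

```text
time: 62.33
tool_pos: [465.7, -269.2, 15.2]
tcp_rot: [-3.14, 0.001, -2.878]
contact_force: [-0.4, -0.1, 0.6]
grip_width: 17.2
```

Request:
send_rows(
  targets=[
    [[0,0,0,0,0,0,1],[0,0,0,0,0,0,1],[0,0,0,0,0,0,1],[0,0,0,0,0,0,1]],
  ],
)

```text
time: 62.67
tool_pos: [465.4, -269.0, 14.8]
tcp_rot: [-3.141, 0.0, -2.878]
contact_force: [0.6, 1.2, 4.8]
grip_width: 9.7
```

Request:
send_rows(
  targets=[
    [[0,0,0,0,0,-4,1],[0,0,0,0,0,-12,1],[0,0,0,0,0,-24,1],[0,0,0,0,0,-40,1],[0,0,0,0,0,-60,1]],
  ],
)

```text
time: 63.08
tool_pos: [464.6, -268.5, 74.6]
tcp_rot: [3.14, -0.001, -2.878]
contact_force: [-0.1, -0.4, -1.9]
grip_width: 9.5
```

```bash
python3 - <<'E'
from h import *
plan(466,-268,90,195.1)
m,im=snap("wrist","w43")
cv2.imwrite("pics/w43c.png",cv2.resize(im[100:300,180:380,::-1],None,fx=2,fy=2))
E
```

```text
t 63.08 at [ 464.6 -268.5   74.6] [ 1.799e+02 -8.000e-02 -1.649e+02] | turn [ 0.1  -0.08 -0.  ] shift [ -1.5   0.1 -15.4] q6 -2.5 F [-0.1 -0.4 -1.9] w 9.5
```

View pics/w43c.png

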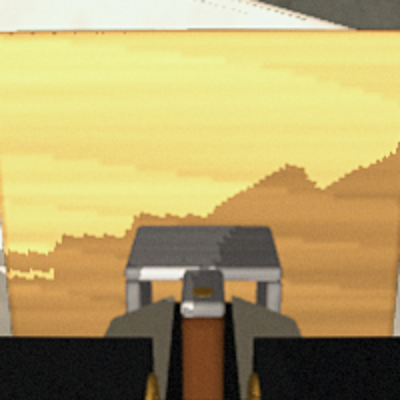

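Request:
send_rows(
  targets=[
    [[0,0,0,0,0,-15,1],[0,0,2,-3,10,-28,1],[0,0,4,-8,30,-30,1],[0,0,6,-16,56,-30,1],[0,0,8.5,-24,83,-30,1]],
  ],
)

```text
time: 63.55
tool_pos: [466.8, -182.3, 104.9]
tcp_rot: [-3.141, 0.001, -3.03]
contact_force: [0.0, 0.1, -1.2]
grip_width: 9.4
```

Request:
send_rows(
  targets=[
    [[0,0,0,-5,35,0,1],[0,0,0,-10,73,0,1],[0,0,0,-15,112,0,1],[0,0,0,-20,151,0,1],[0,0,0,-26,190,0,1]],
  ],
)

```text
time: 63.97
tool_pos: [470.4, 10.9, 104.7]
tcp_rot: [-3.141, 0.0, -3.027]
contact_force: [1.1, 0.1, -0.9]
grip_width: 9.9
```

Request:
send_rows(
  targets=[
    [[0,0,0,-5,37,0,1],[0,0,0,-10,74,0,1],[0,0,0,-15,110,0,1],[0,0,0,-19,138,0,1],[0,0,0,-21,150,0,1]],
  ],
)

```text
time: 64.38
tool_pos: [474.1, 163.9, 104.7]
tcp_rot: [3.141, 0.001, -3.024]
contact_force: [-0.4, 0.2, -1.4]
grip_width: 9.6
```

Request:
send_rows(
  targets=[
    [[0,0,0,0,0,0,1],[0,0,0,0,0,0,1],[0,0,0,0,0,0,1]],
  ],
)

```text
time: 64.63
tool_pos: [474.4, 159.4, 104.4]
tcp_rot: [-3.141, -0.0, -3.027]
contact_force: [-0.4, -1.0, -2.3]
grip_width: 9.8
```

```bash
python3 - <<'E'
from h import *
plan(473.4,190.9,58,186.57)
E
```

```text
t 64.63 at [474.4 159.4 104.4] [-1.7997e+02 -2.0000e-02 -1.7344e+02] | turn [-0.03 -0.02 -0.01] shift [-2.6 31.4 46.3] q6 -1.51 F [-0.4 -1.  -2.3] w 9.8
```

Request:
send_rows(
  targets=[
    [[0,0,0,-2,16,0,1],[0,0,0,-2.6,30,10,1],[0,0,0,-2.6,31.4,28,1],[0,0,0,-2.6,31.4,46,1],[0,0,0,-2.6,31.4,46,1]],
  ],
)

```text
time: 65.05
tool_pos: [471.4, 190.2, 55.7]
tcp_rot: [-3.141, -0.006, -3.028]
contact_force: [-1.6, -0.1, -1.7]
grip_width: 10.0
```

Request:
send_rows(
  targets=[
    [[0,0,0,0,0,0,1],[0,0,0,0,0,0,1],[0,0,0,0,0,0,1],[0,0,0,0,0,0,1]],
  ],
)

```text
time: 65.38
tool_pos: [474.2, 191.9, 59.5]
tcp_rot: [3.141, 0.002, -3.027]
contact_force: [-1.0, 0.5, -0.7]
grip_width: 9.5
```

```bash
python3 - <<'E'
from h import *
plan(473.4,190.9,58,186.57)
m,im=snap("wrist","w44");np.save("m44.npy",m,allow_pickle=True)
cv2.imwrite("pics/w44c.png",cv2.resize(im[120:250,180:380,::-1],None,fx=4,fy=4,interpolation=cv2.INTER_CUBIC))
E
```

```text
t 65.38 at [474.2 191.9  59.5] [ 1.7999e+02  1.2000e-01 -1.7344e+02] | turn [ 0.01  0.12 -0.01] shift [ 0.9 -0.9  1.5] q6 -1.45 F [-1.   0.5 -0.7] w 9.5
```

View pics/w44c.png

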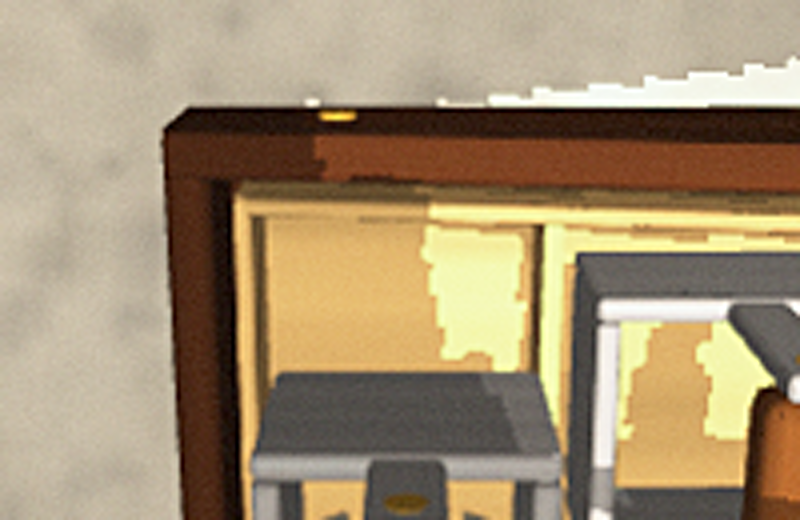

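```bash
python3 - <<'E'
from h import *
m=np.load("m44.npy",allow_pickle=True).item()
c=lambda p:(p[0]/4+180,p[1]/4+120)
u=59.5-2.8
for n,p,z in [("frame bl",(273,374),u),("frame br",(539,374),u),("frame tl",(251,462),u+35),("frame tr",(562,462),u+35),("low in top",(252,260),32),("low in",(253,320),32),("SM",(543,260),32),("SM",(543,340),32)]:
    print(n,ins(unz(m,c(p),z)))
print(ins(get_obs()["tool_pos"]))
E
```

```text
frame bl [-55.  -83.6]
frame br [-55.  -43.7]
frame tl [-55.  -83.2]
frame tr [-55. -44.]
low in top [-66.6 -88.9]
low in [-56.3 -89.1]
SM [-66.5 -41. ]
SM [-52.7 -40.6]
[-38.2 -64.5]
```

Request:
send_rows(
  targets=[
    [[0,0,0,1.5,-1.3,6,1],[0,0,0,1.5,-1.3,14,1],[0,0,0,1.5,-1.3,22,1],[0,0,0,1.5,-1.3,32,1],[0,0,0,1.5,-1.3,38,1]],
  ],
)

```text
time: 65.85
tool_pos: [471.2, 190.5, 18.7]
tcp_rot: [-3.141, -0.002, -3.026]
contact_force: [-0.8, -0.9, -1.5]
grip_width: 9.5
```

Request:
send_rows(
  targets=[
    [[0,0,0,0,0,2,1],[0,0,0,0,0,4,1],[0,0,0,0,0,5.5,1],[0,0,0,0,0,7,1],[0,0,0,0,0,7,1]],
  ],
)

```text
time: 66.27
tool_pos: [472.1, 190.7, 13.4]
tcp_rot: [-3.142, 0.0, -3.026]
contact_force: [-0.2, 1.2, -1.4]
grip_width: 9.6
```

Request:
send_rows(
  targets=[
    [[0,0,0,0,0,0.6,1],[0,0,0,0,0,1.2,1],[0,0,0,0,0,1.8,1],[0,0,0,0,0,1.8,1]],
  ],
)

```text
time: 66.6
tool_pos: [472.4, 191.0, 12.7]
tcp_rot: [3.141, 0.001, -3.026]
contact_force: [-2.9, 1.1, 6.9]
grip_width: 9.7
```

Request:
send_rows(
  targets=[
    [[0,0,0,0,0,0,0.4],[0,0,0,0,0,0,0.4],[0,0,0,0,0,0,0.4],[0,0,0,0,0,-5,0.4],[0,0,0,0,0,-20,0.4]],
  ],
)

```text
time: 67.02
tool_pos: [470.6, 190.2, 30.4]
tcp_rot: [-3.141, -0.004, -3.026]
contact_force: [0.6, -0.2, -0.1]
grip_width: 27.3
```

Request:
send_rows(
  targets=[
    [[0,0,0,0,0,-25,0.4],[0,0,0,0,0,-60,0],[0,0,0,0,0,-100,0],[0,0,0,0,0,-140,0],[0,0,0,0,0,-170,0]],
  ],
)

```text
time: 67.43
tool_pos: [472.5, 190.7, 205.4]
tcp_rot: [3.141, 0.003, -3.026]
contact_force: [-0.6, -0.1, 0.4]
grip_width: 45.0
```

Request:
send_rows(
  targets=[
    [[0,0,0,-10,20,-10,0],[0,0,0,-20,40,-20,0],[0,0,0,-50,60,-20,0],[0,0,0,-60,60,-20,0],[0,0,0,-60,60,-20,0]],
  ],
)

```text
time: 67.85
tool_pos: [526.2, 258.0, 221.2]
tcp_rot: [-3.141, 0.001, -3.025]
contact_force: [-0.4, -0.9, -0.6]
grip_width: 45.8
```

```bash
python3 - <<'E'
from h import *
plan(504,260,200,186.6)
m,im=snap("wrist","w45");np.save("m45.npy",m,allow_pickle=True)
snap("side","s45");snap("scene","c45")
a=cv2.resize(cv2.imread("pics/s45.png")[200:300,210:310],None,fx=4,fy=4,interpolation=cv2.INTER_CUBIC)
b=cv2.resize(cv2.imread("pics/c45.png")[160:260,160:260],None,fx=4,fy=4,interpolation=cv2.INTER_CUBIC)
cv2.imwrite("pics/v45.png",np.hstack([a,b]))
E
```

```text
t 67.85 at [526.2 258.  221.2] [-1.7999e+02  3.0000e-02 -1.7335e+02] | turn [-0.01  0.03  0.05] shift [21.8  4.6 21.2] q6 -1.36 F [-0.4 -0.9 -0.6] w 45.8
```

View pics/w45.png

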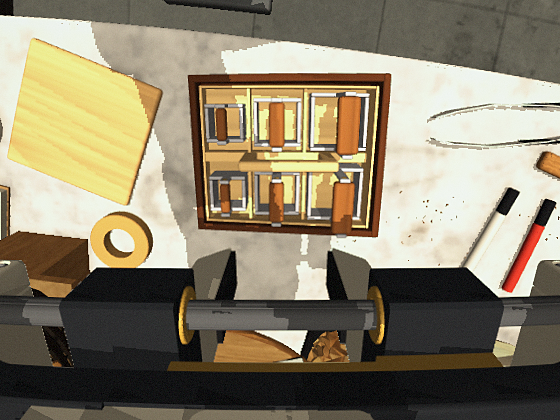

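View pics/v45.png

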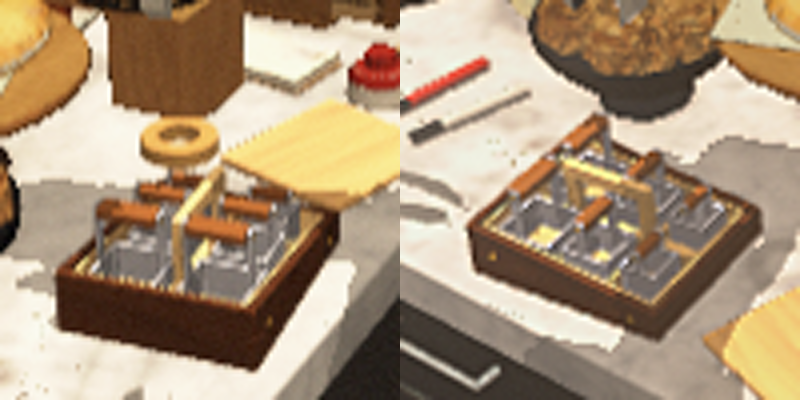

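View pics/c45.png

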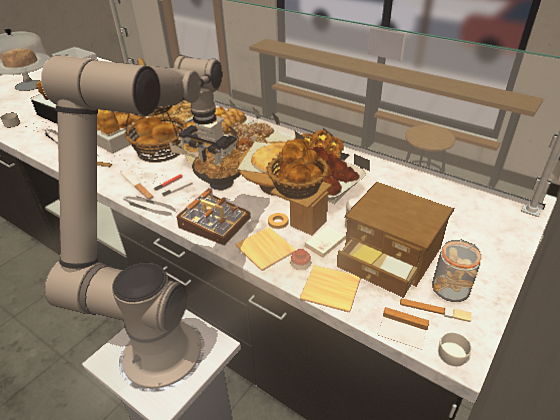

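```bash
python3 - <<'E'
from h import *
m,im=snap("wrist","w46")
cv2.imwrite("pics/w46c.png",cv2.resize(im[55:245,180:400,::-1],None,fx=3.1,fy=3.1,interpolation=cv2.INTER_CUBIC))
E
```

```text
(no output)
```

View pics/w46c.png

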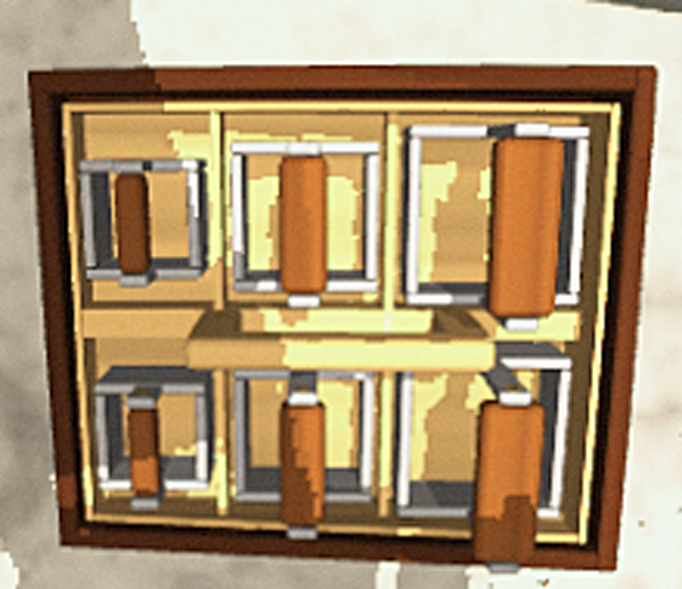

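All six stand upright, each in a bay of its own size, and the insert's tall end is at the box's tall end. The robot is clear of everything.

```bash
python3 - <<'E'
from plant import *
print(close_job())
E
```

```text
the job is handed in; nothing more can be done
None
```

The job is done and handed in at about 68 s of the 210 s allowed. I lifted the empty insert by its handle, brought it about 6 cm towards the robot and gave it a half turn. I then set it back on the box floor, tall end to tall end. All six cutters were there. I drew them off boards a and b one at a time, outermost first, and each stands edge down in a bay of its own size.

**Last checks:** the final wrist, side and scene pictures show all six cutters upright in the right bays, both boards empty, the insert seated and the gripper clear. The other things on the counter look where they were. Each set-down ended at the expected height with at most 8 N.

**What went wrong or disagreed:**
- **First grasp missed:** the fingers closed just above the insert's handle, because their real tips sit about 35 mm higher than the tool reading says. I found this in the side and scene pictures and confirmed it by touching the handle top gently with the shut fingers (about 22 N), then used that offset throughout.
- **Camera bias:** the wrist camera was about 1 mm off, so I compared cutters and bays within the same picture before lowering.
- **Overshoot on board b:** on the way to the small cutter one move ended about 35 mm too far forward. It touched nothing, and I corrected it before grasping.
- **Knocked cutter:** I saw no sign that any cutter was knocked aside during the run.

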